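# Load the cold plate and open its cooling water

## Task

Load the cold plate: for every small culture dish on the bench lift one steel tray off the nested stack (only the top one, the next must not come up with it), seat it flat in a free bay of the plate and stand the dish in it, one dish to a tray; leave the spare trays nested where they are. When all dishes are loaded, open the cooling-water valve with its handwheel: crank it counter-clockwise, seen from above, until you feel the stop, then turn it back a quarter turn so that it cannot seize, and let go. Leave the other things on the bench where they lie.

Things in the scene. Friction and masses are not known exactly. Their poses are not given: they have to be found in the camera images.
- cold_plate: aluminium cold plate on rubber feet, fixed, 150 mm (its x) x 335 mm (its y), face 40 mm above the bench; origin at bench level under its middle, z up. Three oblong pockets (bays), 114 mm along x, 60 mm along y, 6 mm deep, side by side along y, 105 mm apart. The brass stop valve stands beyond its -y end, 280 mm from the middle, its handwheel flat on top (axis upright)
- bay_1 (a point): middle of the floor of pocket 1 of the cold plate (34 mm above the bench), axes as the plate's; any tray may go in any pocket, its long side along the plate's x, either way round
- bay_2 (a point): middle of the floor of pocket 2 of the cold plate (34 mm above the bench), axes as the plate's; any tray may go in any pocket, its long side along the plate's x, either way round
- bay_3 (a point): middle of the floor of pocket 3 of the cold plate (34 mm above the bench), axes as the plate's; any tray may go in any pocket, its long side along the plate's x, either way round
- tray_1: top tray of the stack: stamped steel, 80 g, 124 mm (its x) x 70 mm (its y) over the rim, 22 mm high, tapered walls; underside 107 x 53 mm, inner floor 104 x 50 mm, 1.6 mm above the underside. The rim is turned down into a skirt, 8 mm deep along the long sides (70 mm apart outside: grip there, across y), 10 mm deep at the ends. Origin at the middle of the underside, z up
- tray_2: second tray of the stack, like tray_1. Nested trays sit 10 mm above one another (play about 1.5 mm), so the next rim begins 10 mm below a tray's rim: grip only the topmost 8 mm and lift straight up
- tray_3: third tray of the stack, like tray_1; a spare when only two dishes are present. Behind the stack and the plate a bench incubator 0.17 m high reaches forward to about x = 0.69 m: carry trays straight across, not in a wide arc
- tray_4: bottom tray of the stack, standing on a low fixed steel stand (150 x 96 mm, 20 mm high), like tray_1; always a spare
- dish_1: round plastic culture dish with lid, 36 mm across, 12 mm high, 12 g; origin at the middle of its underside, z up; grip across the rim. In a seated tray there is room for the fingers only at the dish's sides along the tray's long (x) axis. Two or three dishes are present
- dish_2: round plastic culture dish with lid, 36 mm across, 12 mm high, 12 g; origin at the middle of its underside, z up; grip across the rim. In a seated tray there is room for the fingers only at the dish's sides along the tray's long (x) axis. Two or three dishes are present
- dish_3: round plastic culture dish with lid, 36 mm across, 12 mm high, 12 g; origin at the middle of its underside, z up; grip across the rim. In a seated tray there is room for the fingers only at the dish's sides along the tray's long (x) axis. Two or three dishes are present
- handwheel (a joint): angle of the valve's handwheel in rad, 0 = shut, grows as it opens (counter-clockwise from above), hard stop at 20.1 = fully open (3.2 turns from shut); at the start shut or up to one turn open; stays where it is left; it needs about 0.15 N m (3 to 5 N at the crank handle) to turn. The threaded steel stem in its hub rises 5 mm a turn
- wheel_axis (a point): point on the handwheel's upright axis at the height of the top of its rim (94 mm above the bench); wheel 116 mm across, four spokes
- crank_handle (a point): grip point in the handwheel's crank handle: an upright black peg, 17 mm thick and 38 mm tall (from 2 mm above the rim's top), 48 mm from the wheel's axis, which spins freely in the wheel, so that a gripper may hold it without turning as it goes round; this point lies 12 mm below its top
- thermo_meter: probe thermometer, a bystander: leave it where it is
- tweezers: tweezers, a bystander: leave it where it is
- note_pad: note pad, a bystander: leave it where it is
- film_box: film carton, a bystander: leave it where it is
- tally_counter: tally counter, a bystander: leave it where it is

How it is judged:
By the outcome, as a careful person would: the job done as asked, in the order asked, and still so for the second after the job is handed in, with the robot touching nothing.
Of dish_1, dish_2, dish_3 only 2 to 3 are there at a start; the rules pass over those that are not, and their reading is None.
At some moment in a run one of dish_1, dish_2, dish_3 may be knocked a few centimetres aside while the robot is not near it.
Once in a run the grip may slacken for a moment while it holds something.
It also fails if it takes over 210 s, if anything falls off the work surface, if the arm or the gripper's body presses on something with over 40 N, if the wrist force passes 120 N, or if a joint passes its speed limit or range.

## Robot

A 6-joint arm with a two-finger parallel gripper is mounted at the origin on a cart in front of the work surface, level with it; the furniture and walls round the work are solid. World frame = base frame: x ahead of the robot, y to its left, z up, the work surface at z = 0. Lengths are in m, angles in rad, forces in N, time in s.
With the tool pointing down it reaches from about 0.3 to 0.75 m from the base axis. Payload 8.5 kg.
Tool frame: the origin (TCP) lies between the finger pads; the fingertips stand 19 mm ahead of it and the grasp point (between the pads) is the TCP (manip.tips_ahead is the z of the fingertips in the tool frame, in m); z points along the fingers, y is the direction in which the jaws open and shut (so a half turn about z gives the same grasp; the last joint's range is limited). The gripper opens to 85 mm and grips with 20 to 120 N. Pads are 22 mm wide; open, the fingers measure 114 mm over their backs; the gripper's body (76 mm by 85 mm) begins 54 mm behind the grasp point. The pads swing forward as they close: fully open they stand 13 mm farther back than shut.
Start: joints at [-1.482, 0.381, 1.297, -0, 1.464, -0.215], TCP at [0.165, -0.525, 0.211] pointing down, gripper open.
Joint ranges: [-3.11, 3.11], [-0.89, 2.33], [0.22, 2.48], [-1.42, 4.56], [0.17, 2.85], [-2.88, 2.88]. Speed limits (rad/s): [2.39, 2.39, 3.14, 3.14, 3.14, 3.14].

## Interface

Orientations are given as a unit quaternion [x, y, z, w].
In Python, from rig import manip, imaging, job, spotter gives the robot as it stands.
- The arm moves only by the tool step_arm, never from a script. Its argument "motion" is a list of rows, each a list of 3 entries, a list of its own where there are three numbers: the closure, from 0 (fully open) to 1 (shut), then the shift along the tool's x, y, z in mm, then the turn about the tool's z in degrees. In form: [[claw, [dx, dy, dz], turn], ...]. A call has 1 to 8 rows; each row shifts and turns the pose as measured when the row begins, along the tool's axes as they then stand; what a row does not reach is not made up. A row lasts 1/10 s, in which the tool goes at most 50 mm and 8.59 degrees, less where a joint would pass 70% of its speed; a pose out of reach is approached as far as the arm can. A call is refused whole if a number of a shift passes 50 or a number of a turn 8.59, either way. A call with a gripper value outside its range is refused whole. The fingers move at their own pace and stop on an object; "newtons" is the grip in N (left out, the last holds). Time passes only in rows, so rows that do not move let the fingers close. It gives the time, the measured TCP pose, the force and the opening at its end, in the units of the state.
- manip.get_state(): the state, without advancing time (a new reading comes with each control period).
- imaging.camera(name): name is "scene" or "top"; returns (picture, depth): 420x560x3 uint8, red, green, blue; 420x560 float32, m along the optical axis (not along the pixel's ray), 0 where there is no reading.
- imaging.camera_params(name): a dict with "K" (3x3 intrinsics, pixels), "R" (3x3) and "t" (3): a world point X has camera coordinates R X + t. Camera axes: x right, y down, z forward; pixel columns grow to the right and rows downward; lengths in m; the calibration is good to about 2 mm. A picture is of the moment at which its call begins. camera_params takes no time and is no camera call.
- job.hand_in(): hands the job in, once; it reports no verdict.
Trained networks look in the newest picture that a camera, given by its name, has taken for a name from the list of things; names that differ only in an ending like _2 or _b are one class to them, and where a whole thing is asked for, a point or a joint stands for the part that bears it (a point fixed in the world has none). Each returns a list of dicts, best first, with "confidence" (0 to 1); they miss things now and then, are a little off and sometimes report something else, mostly with a low value. They report only what shows in the picture. A call takes as long as a camera call.
- spotter.find_in(camera, thing): "extent" ([left, top, width, height] as shares, 0 to 1, of the picture: columns of its width, rows of its height, round what is visible of it).
The state is a dict: "time": time; "qpos": joint angles; "dq": joint speeds; "joint_efforts": joint torques, N m; "ee_pos": TCP position; "tcp_rot": TCP orientation; "force": force on the tool from outside, world axes, zero at the start; "moment": the same for the moment, N m; "opening": opening from 0.0 (shut) to 1.0 (fully open).
Only numpy, scipy, OpenCV 4.12 (cv2) and the standard library are available. Lean on these libraries where they do the work, as an engineer would, in place of code of your own. Each camera call takes 0.05 s, during which the arm holds its last target.

## Working session

There is one attempt and no reset: what is moved stays moved. The work goes in short steps, Python scripts to look and compute and a tool call to move; the robot and the scene stay as the last step left them, time stands still between calls to the robot, and variables do not carry over. Pictures are saved under pics/ and viewed, and the job is handed in when it is done.

Besides the shell and the picture viewer there is one more tool, called after ">>>" as name(argument=value, ...) on one line, values as JSON. step_arm: Moves the arm, as the interface text tells. Its arguments: {"type":"object","properties":{"motion":{"type":"array","items":{"type":"array"}},"newtons":{"type":"number"}},"required":["motion"]}

```bash
ls; mkdir -p pics; cat > h.py <<'E'
import numpy as np, cv2
from rig import manip, imaging, job, spotter
def snap(cam,fn=None):
    p,d=imaging.camera(cam)
    if fn: cv2.imwrite('pics/'+fn,p[:,:,::-1])
    return p,d
def params(cam):
    c=imaging.camera_params(cam); return np.array(c['K']),np.array(c['R']),np.array(c['t'])
def world(cam,d):
    K,R,t=params(cam); v,u=np.mgrid[0:d.shape[0],0:d.shape[1]]
    X=np.stack([(u-K[0,2])/K[0,0]*d,(v-K[1,2])/K[1,1]*d,d],-1)
    W=(X-t)@R; W[d<=0]=np.nan; return W
def proj(cam,P):
    K,R,t=params(cam); c=np.atleast_2d(P)@R.T+t; q=c@K.T; return q[:,:2]/q[:,2:]
def find(cam,n):
    r=spotter.find_in(cam,n); return [(round(o['confidence'],2),[round(o['extent'][0]*560),round(o['extent'][1]*420),round(o['extent'][2]*560),round(o['extent'][3]*420)]) for o in r]
E
python3 - <<'E'
from h import *
print(manip.get_state())
for c in('top','scene'):
    p,d=snap(c,c+'0.png'); K,R,t=params(c); print(c,K.tolist(),(-R.T@t),R[2])
    for n in ['dish_1','tray_1','cold_plate','handwheel','crank_handle','film_box']:
        print(n,find(c,n))
    np.save(c+'0.npy',world(c,d))
E
```

```text
pics
{'time': 0.0, 'qpos': array([-1.48229183e+00,  3.81204031e-01,  1.29828229e+00, -5.19980630e-06,
        1.46356255e+00, -2.15339150e-01]), 'dq': array([ 0.00177038,  0.00150342, -0.001328  ,  0.00102251,  0.0005358 ,
       -0.00053091]), 'joint_efforts': array([-2.67653355e-03, -4.48464882e+01, -2.31281340e+01, -3.63624422e-04,
        4.70924046e-03,  1.54285704e-07]), 'ee_pos': array([ 0.16450126, -0.52448659,  0.21020021]), 'tcp_rot': array([ 9.88481754e-01,  1.51338336e-01,  4.35643106e-05, -7.26810715e-04]), 'force': array([ 0.00979402,  0.74106473, -0.28295423]), 'moment': array([-0.02878213,  0.01374146,  0.02070067]), 'opening': 0.9984641621118281}
top [[479.7996954878181, 0.0, 278.8044788162129], [0.0, 479.7996954878181, 200.88042956024427], [0.0, 0.0, 1.0]] [0.23386702 0.06877374 1.49844151] [ 0.17037702 -0.00798145 -0.98534662]
dish_1 [(0.54, [241, 217, 15, 12])]
tray_1 [(0.83, [198, 152, 25, 45])]
cold_plate [(0.9, [262, 142, 173, 73])]
handwheel [(0.79, [391, 169, 44, 41]), (0.69, [156, 232, 19, 18])]
crank_handle [(0.85, [394, 168, 38, 41])]
film_box [(0.61, [120, 202, 45, 26]), (0.23, [198, 153, 24, 41])]
scene [[533.3890520614588, 0.0, 285.48495528538234], [0.0, 533.3890520614588, 210.60811251433122], [0.0, 0.0, 1.0]] [-0.26662862 -1.07767257  0.76809499] [ 0.49313899  0.74830389 -0.44368369]
dish_1 [(0.62, [247, 221, 11, 9])]
tray_1 [(0.46, [256, 191, 18, 6]), (0.44, [257, 194, 24, 10]), (0.41, [252, 201, 33, 7])]
cold_plate [(0.94, [272, 219, 145, 113])]
handwheel [(0.79, [370, 261, 46, 34]), (0.55, [276, 218, 141, 116])]
crank_handle [(0.87, [362, 261, 53, 39]), (0.71, [237, 234, 31, 19]), (0.25, [274, 216, 144, 118])]
film_box [(0.53, [200, 169, 4, 19])]
```

```bash
python3 - <<'E'
import cv2
a=cv2.imread('pics/top0.png'); print(a.shape)
cv2.imwrite('pics/top0z.png',cv2.resize(a[110:300,100:460],None,fx=2.2,fy=2.2,interpolation=cv2.INTER_CUBIC))
a=cv2.imread('pics/scene0.png')
cv2.imwrite('pics/scene0z.png',cv2.resize(a[130:380,160:440],None,fx=2.3,fy=2.3,interpolation=cv2.INTER_CUBIC))
E
```

```text
(420, 560, 3)
```

View pics/top0z.png

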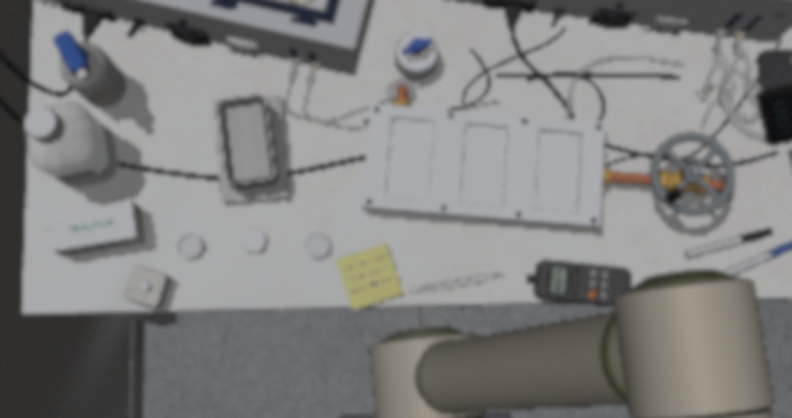

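View pics/scene0z.png

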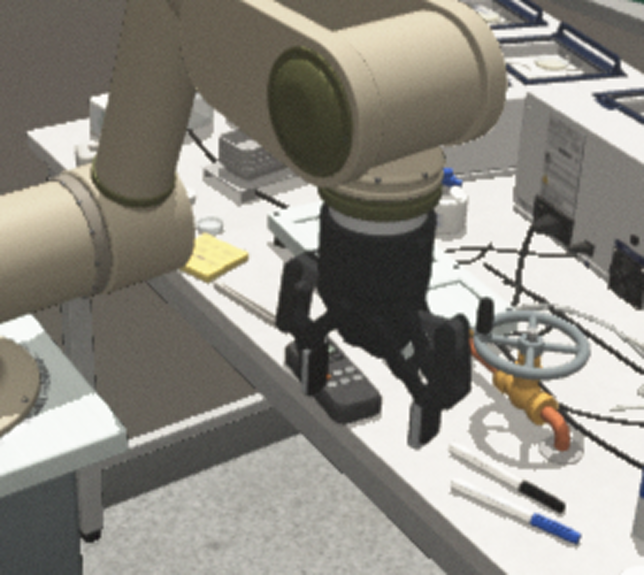

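View pics/top0.png

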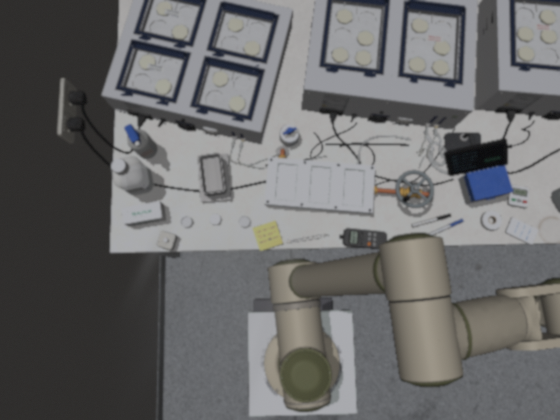

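The top view shows three dishes at (187,222), (216,219) and (245,221), the tray stack at (211,174), the plate at (321,187) and the wheel at (415,193). The crank peg is at about (406,199).

```bash
python3 - <<'E'
from h import *
W=np.load('top0.npy')
p=cv2.imread('pics/top0.png')
def st(u0,u1,v0,v1,zl,zh):
    S=W[v0:v1,u0:u1]; m=(S[...,2]>zl)&(S[...,2]<zh)
    return S[m],m
# bench z
S,_=st(240,262,170,186,-.05,.03); print('bench',np.nanmedian(S[:,2]),S[:,2].std())
# plate
S,m=st(255,385,150,220,.03,.055); print('plate',len(S),np.median(S[:,2]))
r=cv2.minAreaRect(S[:,:2].astype(np.float32)*1000); print(r)
def refine(S,lo):
    pass
# stack
S,m=st(190,235,145,210,.055,.1); print('rim',len(S),np.percentile(S[:,2],[5,50,95])); print(cv2.minAreaRect(S[:,:2].astype(np.float32)*1000))
S,m=st(190,235,145,210,.01,.035); print('stand',len(S)); print(cv2.minAreaRect(S[:,:2].astype(np.float32)*1000))
# wheel
S,m=st(385,440,160,220,.08,.105); print('wheel',len(S)); (c,rr)=cv2.minEnclosingCircle(S[:,:2].astype(np.float32)*1000); print(c,rr)
S,m=st(385,440,160,220,.118,.15); print('peg',len(S),S[:,2].max() if len(S) else 0, np.median(S,0) if len(S) else 0)
for u,v in((187,222),(216,219),(245,221)):
    S,m=st(u-13,u+13,v-13,v+13,.006,.03); print('dish',len(S),np.median(S,0)); print(cv2.minEnclosingCircle(S[:,:2].astype(np.float32)*1000))
np.set_printoptions(precision=0,suppress=True,linewidth=250)
print((W[145:205,207,2]*1000))
print((W[176,190:235,2]*1000))
print((W[185,255:385,2]*1000))
E
```

```text
bench 0.0008134768813307829 0.00426293081762147
plate 5094 0.038440406299381745
((546.3861694335938, -88.73576354980469), (370.2236328125, 177.52511596679688), 83.44709777832031)
rim 450 [0.05549704 0.06481285 0.07531463]
((572.3616333007812, 260.8415222167969), (125.17017364501953, 70.12351989746094), 7.409817218780518)
stand 493
((573.1781616210938, 262.55767822265625), (200.937744140625, 139.74119567871094), 3.6581060886383057)
wheel 612
(507.7994384765625, -349.1646728515625) 59.36763000488281
peg 29 0.13803316008509262 [ 0.47297771 -0.3129969   0.13331672]
dish 127 [0.43209836 0.34775446 0.01113856]
((426.4054870605469, 349.8608093261719), 45.197601318359375)
dish 126 [0.43788594 0.25991299 0.01127055]
((436.32513427734375, 257.6842041015625), 44.2226448059082)
dish 163 [0.42584303 0.16342257 0.0113253 ]
((430.7420349121094, 159.78724670410156), 52.362728118896484)
[-3. -3. -1.  8.  2.  3. -0. -4. -1. 74. 63. 55. 58. 48. 51. 52. 52. 49. 48. 55. nan 53. 55. 53. 53. 54. 59. 55. 55. 48. 54. 51. 61. 56. 55. 48. 54. 53. 56. 48. 49. 52. 52. 52. 56. 54. 54. 70. 69. 63. 38. 21. 19. 23. 24. 17.  1.  5.  5. -4.]
[ 4. -2. -1. -3.  5. -2.  2.  8.  1. 22. 20. 76. 68. 57. 52. 52. 56. 51. 51. 56. 54. 54. 57. 54. 55. 51. 55. 56. 55. 49. 53. 61. 74. 73. 39. 23. 13. 24. 24. -0. -0. -3. -6.  1.  6.]
[-1. -3.  4. -3.  7. -3.  1.  2. -1.  2.  6. 34. 40. 46. 40. 38. 41. 42. 41. 40. 37. 34. 29. 34. 31. 34. 38. 32. 37. 34. 31. 36. 38. 36. 39. 39. 39. 34. 32. 38. 32. 40. 41. 46. 37. 37. 45. 44. 42. 43. nan 38. 43. 49. 36. 36. 31. 31. 34. 31. 30. 39.
 35. 35. 41. 32. 32. 31. 36. 38. 33. 33. 35. 36. 38. 38. 40. 41. 42. 42. 40. 43. 44. 40. 42. 44. 40. 38. 36. 32. 33. 31. 30. 37. 28. 31. 40. 37. 38. 39. 37. 33. 33. 34. 33. 37. 35. 39. 39. 41. 37. 36. 46. 48. 44. 42. 41. 39. 39. 31.  2.  1. -1.  4.
  6. -6.  6.  8. -4.  1.]
```

```bash
cat >> h.py <<'E'
from scipy.optimize import minimize
from scipy.ndimage import map_coordinates
def avg(cam,n=6):
    P=[];D=[]
    for _ in range(n):
        p,d=imaging.camera(cam); P.append(p.astype(np.float32)); d=d.copy(); d[d<=0]=np.nan; D.append(d)
    import warnings; warnings.simplefilter('ignore')
    return np.mean(P,0),np.nan_to_num(np.nanmedian(D,0))
def gradmap(p,s=0.8):
    g=cv2.GaussianBlur(p.astype(np.float32),(0,0),s); G=0
    for k in range(3):
        gx=cv2.Sobel(g[...,k],cv2.CV_32F,1,0)/8; gy=cv2.Sobel(g[...,k],cv2.CV_32F,0,1)/8
        G=np.maximum(G,np.hypot(gx,gy))
    return np.minimum(G,25)
def rect(lx,ly,z,cx=0,cy=0,n=60,r=0.0):
    a=lx/2;b=ly/2;s=np.linspace(-1,1,n)
    s1=s*(1-r/a);s2=s*(1-r/b)
    P=np.concatenate([np.c_[s1*a,0*s+b],np.c_[s1*a,0*s-b],np.c_[0*s+a,s2*b],np.c_[0*s-a,s2*b]])
    return np.c_[P[:,0]+cx,P[:,1]+cy,0*P[:,0]+z]
def circ(r,z,cx=0,cy=0,n=120):
    a=np.linspace(0,2*np.pi,n,endpoint=False); return np.c_[cx+r*np.cos(a),cy+r*np.sin(a),0*a+z]
def place(M,q):
    c,s=np.cos(q[2]),np.sin(q[2]); return np.c_[q[0]+c*M[:,0]-s*M[:,1],q[1]+s*M[:,0]+c*M[:,1],M[:,2]]
def fit(G,cam,M,q0,rng=(.012,.012,.06),yaw=True):
    def f(q):
        q=np.array([q[0],q[1],q[2] if yaw else q0[2]])
        uv=proj(cam,place(M,q)); return -map_coordinates(G,[uv[:,1],uv[:,0]],order=1).mean()
    best=None
    ths=np.linspace(-1,1,9)*rng[2] if yaw else [0]
    for dx in np.linspace(-1,1,13)*rng[0]:
        for dy in np.linspace(-1,1,13)*rng[1]:
            for t in ths:
                q=[q0[0]+dx,q0[1]+dy,q0[2]+t]; v=f(q)
                if best is None or v<best[0]: best=(v,q)
    q=best[1]; S=np.array([q]+[[q[0]+.002*(i==0),q[1]+.002*(i==1),q[2]+.01*(i==2)] for i in range(3)])
    r=minimize(f,q,method='Nelder-Mead',options=dict(initial_simplex=S,xatol=1e-5,fatol=1e-5))
    return r.x,-r.fun
PLATE=np.concatenate([rect(.150,.335,.04,n=150,r=.004)]+[rect(.114,.060,.04,0,k*.105,n=60,r=.008) for k in(-1,0,1)])
E
python3 - <<'E'
from h import *
p,d=avg('top',8); np.save('topP.npy',p); np.save('topD.npy',d)
G=gradmap(p)
W=world('top',d)
q,s=fit(G,'top',PLATE,[.546,-.0887,-.11],rng=(.015,.02,.06)); print('plate',q.round(4),s)
q2,s=fit(G,'top',rect(.150,.335,.04,n=150,r=.004),[.546,-.0887,-.11],rng=(.015,.02,.06)); print('outer',q2.round(4),s)
t,s=fit(G,'top',rect(.124,.070,.072,r=.01),[.572,.261,.12],rng=(.015,.015,.1)); print('tray',t.round(4),s)
t2,s=fit(G,'top',rect(.150,.096,.02),[.573,.261,.12],rng=(.015,.015,.1)); print('stand',t2.round(4),s)
w,s=fit(G,'top',circ(.058,.092),[.508,-.349,0],yaw=False); print('wheel',w.round(4),s)
wp=place(np.array([[0,-.28,.094]]),q); print('wheel from plate',wp)
ds=[]
for g in([.432,.348,0],[.438,.26,0],[.426,.163,0]):
    e,s=fit(G,'top',circ(.018,.0115),g,yaw=False); print('dish',e.round(4),s); ds.append(e)
m=W[...,2]
Z=m.copy()
sel=(m>.12)&(m<.16)&(np.hypot(W[...,0]-w[0],W[...,1]-w[1])<.08)
print('peg',W[sel].mean(0), sel.sum(), W[sel].max(0))
v=np.clip(cv2.resize(p[130:240,160:450],None,fx=2.7,fy=2.7,interpolation=cv2.INTER_CUBIC),0,255)[:,:,::-1].astype(np.uint8).copy()
def dr(M,col):
    for a in proj('top',M):
        x,y=((a-[160,130]+.5)*2.7-.5); 
        if 0<=int(y)<v.shape[0] and 0<=int(x)<v.shape[1]: v[int(round(y))%v.shape[0],int(round(x))%v.shape[1]]=col
dr(place(PLATE,q),(0,0,255));dr(place(rect(.124,.07,.072),t),(0,0,255));dr(place(rect(.150,.096,.02),t2),(255,0,0));dr(circ(.058,.092,*w[:2]),(0,0,255))
for e in ds: dr(circ(.018,.0115,*e[:2]),(0,0,255))
cv2.imwrite('pics/fit1.png',v)
E
```

```text
plate [ 0.5384 -0.0685 -0.1044] 5.999224662780762Traceback (most recent call last):
  File "<stdin>", line 6, in <module>
  File "h.py", line 49, in fit
    q=[q0[0]+dx,q0[1]+dy,q0[2]+t]; v=f(q)
                                     ~^^^
  File "h.py", line 43, in f
    uv=proj(cam,place(M,q)); return -map_coordinates(G,[uv[:,1],uv[:,0]],order=1).mean()
  File "h.py", line 14, in proj
    K,R,t=params(cam); c=np.atleast_2d(P)@R.T+t; q=c@K.T; return q[:,:2]/q[:,2:]
          ~~~~~~^^^^^
  File "h.py", line 8, in params
    c=imaging.camera_params(cam); return np.array(c['K']),np.array(c['R']),np.array(c['t'])
ValueError: time passes only in moves, steps and waits
```

```bash
python3 - <<'E'
import re
s=open('h.py').read()
s=s.replace("""def params(cam):
    c=imaging.camera_params(cam); return np.array(c['K']),np.array(c['R']),np.array(c['t'])""","""_C={}
def params(cam):
    if cam not in _C:
        c=imaging.camera_params(cam); _C[cam]=(np.array(c['K']),np.array(c['R']),np.array(c['t']))
    return _C[cam]""")
open('h.py','w').write(s)
E
cat > f1.py <<'E'
from h import *
p=np.load('topP.npy');d=np.load('topD.npy')
G=gradmap(p)
W=world('top',d)
q,s=fit(G,'top',PLATE,[.546,-.0887,-.11],rng=(.015,.02,.06)); print('plate',q.round(4),s)
q2,s=fit(G,'top',rect(.150,.335,.04,n=150,r=.004),[.546,-.0887,-.11],rng=(.015,.02,.06)); print('outer',q2.round(4),s)
t,s=fit(G,'top',rect(.124,.070,.072,r=.01),[.572,.261,.12],rng=(.015,.015,.1)); print('tray',t.round(4),s)
t2,s=fit(G,'top',rect(.150,.096,.02),[.573,.261,.12],rng=(.015,.015,.1)); print('stand',t2.round(4),s)
w,s=fit(G,'top',circ(.058,.092),[.508,-.349,0],yaw=False); print('wheel',w.round(4),s)
wp=place(np.array([[0,-.28,.094]]),q); print('wheel from plate',wp)
ds=[]
for g in([.432,.348,0],[.438,.26,0],[.426,.163,0]):
    e,s=fit(G,'top',circ(.018,.0115),g,yaw=False); print('dish',e.round(4),s); ds.append(e)
m=W[...,2]
sel=(m>.12)&(m<.16)&(np.hypot(W[...,0]-w[0],W[...,1]-w[1])<.08)
print('peg',W[sel].mean(0), sel.sum(), W[sel].max(0))
v=np.clip(cv2.resize(p[130:240,160:450],None,fx=2.7,fy=2.7,interpolation=cv2.INTER_CUBIC),0,255)[:,:,::-1].astype(np.uint8).copy()
def dr(M,col):
    for a in proj('top',M):
        x,y=((a-[160,130]+.5)*2.7-.5); 
        if 0<=int(y)<v.shape[0] and 0<=int(x)<v.shape[1]: v[int(round(y))%v.shape[0],int(round(x))%v.shape[1]]=col
dr(place(PLATE,q),(0,0,255));dr(place(rect(.124,.07,.072),t),(0,0,255));dr(place(rect(.150,.096,.02),t2),(255,0,0));dr(circ(.058,.092,*w[:2]),(0,0,255))
for e in ds: dr(circ(.018,.0115,*e[:2]),(0,0,255))
cv2.imwrite('pics/fit1.png',v)
E
python3 f1.py
```

```text
plate [ 0.5384 -0.0685 -0.1044] 5.999224662780762
outer [ 0.5365 -0.0701 -0.1032] 10.696945190429688
tray [0.571  0.2598 0.1243] 15.790427207946777
stand [0.5692 0.2528 0.0976] 14.254347801208496
wheel [ 0.5058 -0.3489  0.0031] 15.040780067443848
wheel from plate [[ 0.50927362 -0.34693474  0.094     ]]
dish [ 0.4286  0.3406 -0.0009] 6.8221516609191895
dish [ 0.4335  0.2529 -0.0041] 4.784578323364258
dish [0.4138 0.1403 0.0328] 5.922928810119629
peg [ 0.47346526 -0.31266825  0.13028334] 29 [ 0.48149961 -0.30643517  0.13444757]
```

View pics/fit1.png

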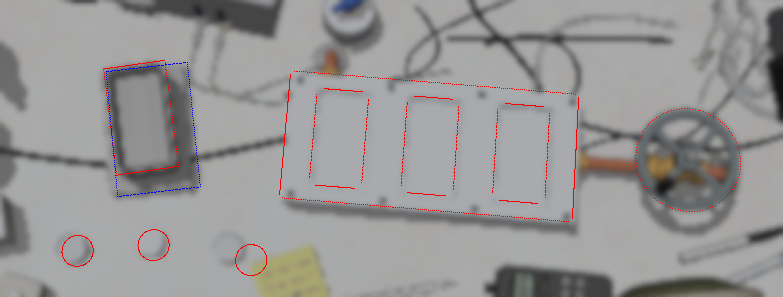

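```bash
cat > f2.py <<'E'
from h import *
p=np.load('topP.npy');d=np.load('topD.npy')
G=gradmap(p); G2=np.minimum(G,8)
W=world('top',d)
x0,y0,f=180,140,8
v=np.clip(cv2.resize(p[140:240,180:262],None,fx=f,fy=f,interpolation=cv2.INTER_CUBIC),0,255)[:,:,::-1].astype(np.uint8).copy()
v=cv2.convertScaleAbs(v,alpha=1.3)
def dr(M,col):
    for a in proj('top',M):
        x,y=((a-[x0,y0]+.5)*f-.5); 
        if 0<=int(y)<v.shape[0] and 0<=int(x)<v.shape[1]: v[int(y),int(x)]=col
def rimz(t): 
    dr(place(rect(.124,.07,.072,n=200),t),(0,0,255))
t,s=fit(G,'top',rect(.124,.070,.072,r=.01),[.571,.2598,.124],rng=(.008,.008,.05)); print('tray',t.round(4),s)
tb,s=fit(G,'top',np.concatenate([rect(.124,.070,.072,r=.01),rect(.150,.096,.02)]),[.571,.2598,.124],rng=(.008,.008,.05)); print('tray+stand',tb.round(4),s)
dr(place(rect(.124,.07,.072,n=200),t),(0,0,255));dr(place(rect(.124,.07,.072,n=200),tb),(0,255,0));dr(place(rect(.15,.096,.02,n=200),tb),(0,255,0))
for g in([.432,.348,0],[.438,.26,0],[.426,.163,0]):
    e,s=fit(G2,'top',np.concatenate([circ(.018,.012),circ(.018,.002)]),g,yaw=False,rng=(.014,.014,0)); print('dish',e.round(4),s); dr(circ(.018,.0115,*e[:2],n=300),(0,0,255))
cv2.imwrite('pics/fit2b.png',v[:600])
cv2.imwrite('pics/fit2c.png',v[-300:])
E
python3 f2.py
```

```text
tray [0.571  0.2598 0.1243] 15.790426254272461
tray+stand [0.5711 0.2575 0.1302] 13.763242721557617
dish [ 0.428   0.3408 -0.0006] 5.5000762939453125
dish [0.4338 0.2524 0.0047] 4.342353343963623
dish [0.4122 0.1426 0.0139] 4.984206199645996
```

View pics/fit2b.png

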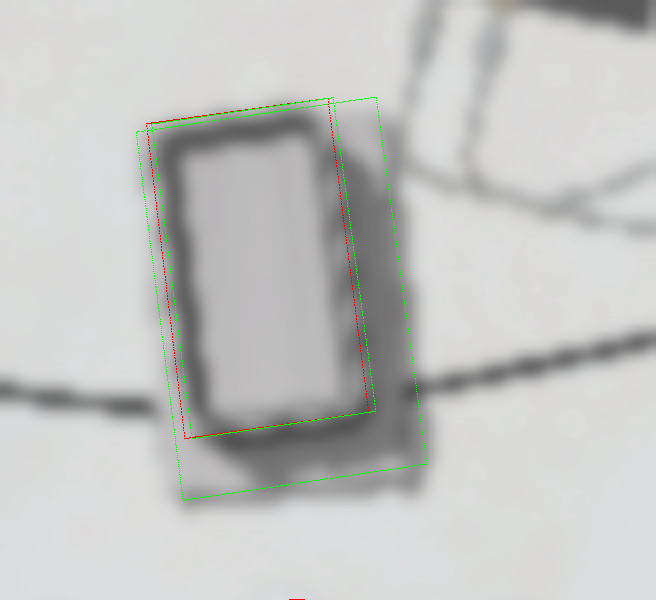

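View pics/fit2c.png

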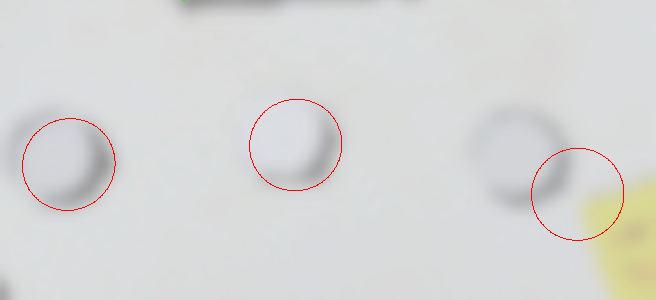

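```bash
cat > plan.py <<'E'
import sys, numpy as np
from rig import manip
def pose():
    s=manip.get_state(); x,y,z,w=s['tcp_rot']
    tx=np.array([1-2*(y*y+z*z),2*(x*y+z*w)]); return np.array(s['ee_pos']),np.arctan2(tx[1],tx[0]),s
def plan(tgt,yaw,n,grip=None,start=None,syaw=None):
    p,yw,s=pose()
    if start is not None: p=np.array(start)
    if syaw is not None: yw=syaw
    tgt=[p[i] if tgt[i] is None else tgt[i] for i in range(3)]
    if yaw is None: yaw=yw
    d=(np.array(tgt)-p)*1000/n; dy=yaw-yw
    dy=(dy+np.pi)%(2*np.pi)-np.pi if abs(dy)>np.pi*1.5 else dy
    dt=-np.degrees(dy)/n
    rows=[]
    for i in range(n):
        c,sn=np.cos(yw+dy*i/n),np.sin(yw+dy*i/n)
        rows.append([round(d[0]*c+d[1]*sn,1),round(d[0]*sn-d[1]*c,1),round(-d[2],1),round(dt,2)])
    print('at',p.round(4),'yaw',round(yw,4),'open',round(s['opening'],3),'F',np.round(s['force'],1),'t',round(s['time'],2),'q',np.round(s['qpos'],2))
    for r in rows: print(r)
if __name__=='__main__':
    a=[None if x=='-' else float(x) for x in sys.argv[1:5]]
    plan(a[:3],a[3],int(sys.argv[5]))
E
python3 plan.py .571 .258 .2 3.27 27
```

```text
at [ 0.1645 -0.5248  0.2108] yaw 0.3038 open 1.001 F [ 0.8  0.2 -0.1] t 1.1 q [-1.48  0.38  1.3   0.    1.46 -0.22]
[np.float64(23.0), np.float64(-23.2), np.float64(0.4), np.float64(-6.29)]
[np.float64(25.4), np.float64(-20.5), np.float64(0.4), np.float64(-6.29)]
[np.float64(27.5), np.float64(-17.6), np.float64(0.4), np.float64(-6.29)]
[np.float64(29.3), np.float64(-14.5), np.float64(0.4), np.float64(-6.29)]
[np.float64(30.7), np.float64(-11.2), np.float64(0.4), np.float64(-6.29)]
[np.float64(31.7), np.float64(-7.7), np.float64(0.4), np.float64(-6.29)]
[np.float64(32.4), np.float64(-4.2), np.float64(0.4), np.float64(-6.29)]
[np.float64(32.7), np.float64(-0.6), np.float64(0.4), np.float64(-6.29)]
[np.float64(32.5), np.float64(3.0), np.float64(0.4), np.float64(-6.29)]
[np.float64(32.0), np.float64(6.5), np.float64(0.4), np.float64(-6.29)]
[np.float64(31.1), np.float64(10.0), np.float64(0.4), np.float64(-6.29)]
[np.float64(29.8), np.float64(13.3), np.float64(0.4), np.float64(-6.29)]
[np.float64(28.2), np.float64(16.5), np.float64(0.4), np.float64(-6.29)]
[np.float64(26.2), np.float64(19
[... 288 characters left out ...]
4(28.8), np.float64(0.4), np.float64(-6.29)]
[np.float64(12.2), np.float64(30.3), np.float64(0.4), np.float64(-6.29)]
[np.float64(8.8), np.float64(31.5), np.float64(0.4), np.float64(-6.29)]
[np.float64(5.3), np.float64(32.2), np.float64(0.4), np.float64(-6.29)]
[np.float64(1.7), np.float64(32.6), np.float64(0.4), np.float64(-6.29)]
[np.float64(-1.9), np.float64(32.6), np.float64(0.4), np.float64(-6.29)]
[np.float64(-5.5), np.float64(32.2), np.float64(0.4), np.float64(-6.29)]
[np.float64(-9.0), np.float64(31.4), np.float64(0.4), np.float64(-6.29)]
[np.float64(-12.3), np.float64(30.2), np.float64(0.4), np.float64(-6.29)]
[np.float64(-15.6), np.float64(28.7), np.float64(0.4), np.float64(-6.29)]
```

>>> step_arm(motion=[[0,[23,-23,0],-6],[0,[25,-20,0],-6],[0,[27,-18,0],-6],[0,[29,-15,0],-6],[0,[31,-11,0],-6],[0,[32,-8,0],-6],[0,[32,-4,0],-6],[0,[33,-1,0],-6]])

```text
time: 1.9
ee_pos: [0.2871, -0.2882, 0.21]
tcp_rot: [0.834, 0.551, -0.0, 0.001]
force: [0.4, -0.4, -0.2]
opening: 1.0
```

```bash
sed -i 's/rows.append(\[\(.*\)\])/rows.append([float(v) for v in [\1]])/' plan.py; python3 plan.py .571 .258 .2 3.27 20
```

```text
at [ 0.2871 -0.2882  0.21  ] yaw 1.1678 open 1.0 F [ 0.4 -0.4 -0.2] t 1.9 q [-1.08  0.13  1.66 -0.    1.36 -0.68]
[30.7, 2.3, 0.5, -6.02]
[30.3, 5.6, 0.5, -6.02]
[29.5, 8.7, 0.5, -6.02]
[28.4, 11.8, 0.5, -6.02]
[27.1, 14.7, 0.5, -6.02]
[25.4, 17.4, 0.5, -6.02]
[23.4, 20.0, 0.5, -6.02]
[21.2, 22.3, 0.5, -6.02]
[18.7, 24.4, 0.5, -6.02]
[16.0, 26.3, 0.5, -6.02]
[13.2, 27.8, 0.5, -6.02]
[10.2, 29.0, 0.5, -6.02]
[7.1, 29.9, 0.5, -6.02]
[3.9, 30.5, 0.5, -6.02]
[0.7, 30.8, 0.5, -6.02]
[-2.5, 30.7, 0.5, -6.02]
[-5.7, 30.2, 0.5, -6.02]
[-8.9, 29.5, 0.5, -6.02]
[-11.9, 28.4, 0.5, -6.02]
[-14.8, 27.0, 0.5, -6.02]
```

>>> step_arm(motion=[[0,[33,2,0],-7],[0,[32,6,0],-7],[0,[32,9,0],-7],[0,[31,12,0],-7],[0,[29,15,0],-7],[0,[28,18,0],-7],[0,[25,21,0],-7],[0,[23,24,0],-7]])

```text
time: 2.7
ee_pos: [0.3901, -0.034, 0.211]
tcp_rot: [0.46, 0.888, -0.001, 0.003]
force: [0.8, -0.6, 1.1]
opening: 1.0
```

```bash
 python3 plan.py .571 .258 .2 3.27 13
```

```text
at [ 0.3901 -0.034   0.211 ] yaw 2.185 open 1.0 F [ 0.8 -0.6  1.1] t 2.7 q [-0.39  0.1   1.69 -0.    1.35 -1.  ]
[10.3, 24.3, 0.8, -4.78]
[8.3, 25.1, 0.8, -4.78]
[6.2, 25.7, 0.8, -4.78]
[4.0, 26.1, 0.8, -4.78]
[1.8, 26.4, 0.8, -4.78]
[-0.4, 26.4, 0.8, -4.78]
[-2.6, 26.3, 0.8, -4.78]
[-4.8, 26.0, 0.8, -4.78]
[-6.9, 25.5, 0.8, -4.78]
[-9.0, 24.8, 0.8, -4.78]
[-11.1, 24.0, 0.8, -4.78]
[-13.0, 23.0, 0.8, -4.78]
[-14.9, 21.8, 0.8, -4.78]
```

>>> step_arm(motion=[[0,[14,32,0],-7],[0,[11,34,0],-7],[0,[8,36,0],-7],[0,[4,37,0],-7],[0,[1,37,0],-7],[0,[-3,36,0],-7],[0,[-7,35,0],-7],[0,[-11,34,0],-7]])

```text
time: 3.5
ee_pos: [0.5191, 0.2388, 0.2115]
tcp_rot: [-0.032, 0.999, -0.003, 0.004]
force: [0.7, -0.9, -0.3]
opening: 0.999
```

```bash
 python3 plan.py .571 .258 .15 3.27 4; python3 - <<'E'
from h import *
p,d=avg('scene',4); np.save('scP.npy',p); cv2.imwrite('pics/s1.png',p[:,:,::-1])
E
```

```text
at [0.5191 0.2388 0.2115] yaw -3.078 open 0.999 F [ 0.7 -0.9 -0.3] t 3.5 q [ 0.23  0.42  1.24 -0.01  1.48 -1.41]
[-13.3, 4.0, 15.4, -0.93]
[-13.3, 3.8, 15.4, -0.93]
[-13.4, 3.5, 15.4, -0.93]
[-13.4, 3.3, 15.4, -0.93][ WARN:0@6.159] global loadsave.cpp:1063 imwrite_ Unsupported depth image for selected encoder is fallbacked to CV_8U.
```

View pics/s1.png

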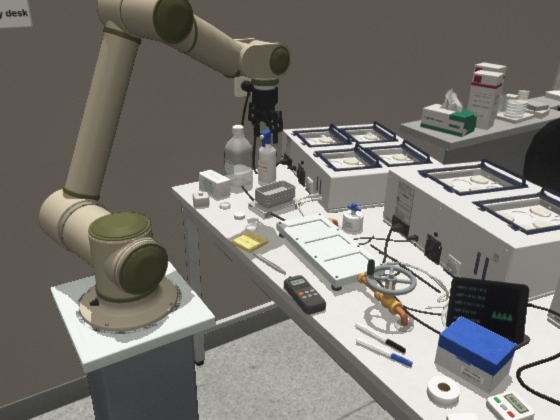

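The scene view is clear now: the stack is at (272,195), the plate at (323,248), the wheel at (390,278), and the dishes are near (224,206), (240,215) and (252,224).

```bash
cat > f3.py <<'E'
from h import *
p=np.load('scP.npy'); G=gradmap(p); G2=np.minimum(G,10)
cam='scene'
x0,y0,f=195,165,4
v=np.clip(cv2.resize(p[165:300,195:395],None,fx=f,fy=f,interpolation=cv2.INTER_CUBIC),0,255)[:,:,::-1].astype(np.uint8).copy()
def dr(M,col):
    for a in proj(cam,M):
        x,y=((a-[x0,y0]+.5)*f-.5)
        if 0<=int(y)<v.shape[0] and 0<=int(x)<v.shape[1]: v[int(y),int(x)]=col
q,s=fit(G2,cam,PLATE,[.5384,-.0685,-.1044],rng=(.012,.012,.03)); print('plate',q.round(4),s)
t,s=fit(G,cam,rect(.124,.070,.072,r=.01),[.571,.2585,.127],rng=(.008,.008,.05)); print('tray',t.round(4),s)
w,s=fit(G,cam,circ(.058,.094),[.507,-.348,0],yaw=False); print('wheel',w.round(4),s)
dr(place(PLATE,q),(0,0,255));dr(place(rect(.124,.07,.072),t),(0,0,255));dr(circ(.058,.094,*w[:2]),(0,0,255))
dr(place(PLATE,[.5384,-.0685,-.1044]),(0,255,0))
for g in([.428,.341,0],[.434,.253,0],[.423,.158,0]):
    dr(circ(.018,.012,*g[:2]),(0,255,0))
    e,s=fit(G2,cam,circ(.018,.012),g,yaw=False,rng=(.01,.01,0)); print('dish',e.round(4),s); dr(circ(.018,.012,*e[:2]),(0,0,255))
cv2.imwrite('pics/fit3.png',v)
E
python3 f3.py
```

```text
plate [ 0.5371 -0.0698 -0.1139] 7.217282295227051
tray [0.5675 0.2534 0.111 ] 20.798980712890625
wheel [ 0.5056 -0.3494 -0.0016] 19.712759017944336
dish [0.4296 0.3383 0.0031] 9.420825004577637
dish [0.4227 0.2291 0.0389] 9.999935150146484
dish [0.4228 0.1599 0.0101] 9.852490425109863
```

View pics/fit3.png

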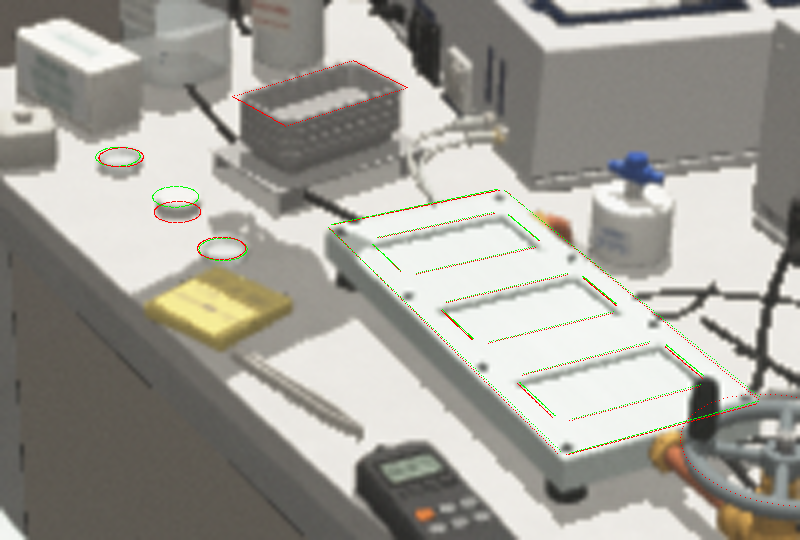

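```bash
python3 plan.py .475 .175 .07 3.265 5
```

```text
at [0.5185 0.2375 0.2111] yaw -3.0832 open 1.003 F [ 0.5  0.2 -0. ] t 3.7 q [ 0.23  0.41  1.24 -0.01  1.48 -1.4 ]
[9.4, -12.0, 28.2, -0.75]
[9.6, -11.8, 28.2, -0.75]
[9.7, -11.7, 28.2, -0.75]
[9.9, -11.6, 28.2, -0.75]
[10.0, -11.5, 28.2, -0.75]
```

>>> step_arm(motion=[[0.18,[16,-20,10],-1],[0.18,[16,-20,20],-1],[0.18,[12,-14,35],-1],[0.18,[0,-5,35],-1],[0.18,[0,0,30],0],[0.18,[0,0,10],0],[0.18,[0,0,0],0]], newtons=40)

```text
time: 4.4
ee_pos: [0.4779, 0.166, 0.0703]
tcp_rot: [-0.058, 0.998, -0.003, 0.006]
force: [0.4, -0.1, 1.0]
opening: 0.82
```

```bash
python3 plan.py .475 .175 .04 3.265 5; python3 - <<'E'
from h import *
p,d=snap('top','t4.png')
v=cv2.resize(p[140:250,180:300],None,fx=5,fy=5,interpolation=cv2.INTER_CUBIC); cv2.imwrite('pics/t4z.png',v[:,:,::-1])
E
```

```text
at [0.4779 0.166  0.0703] yaw -3.0259 open 0.82 F [ 0.4 -0.1  1. ] t 4.4 q [ 0.1   0.46  1.64 -0.01  1.04 -1.58]
[0.4, 1.9, 6.1, -0.09]
[0.4, 1.9, 6.1, -0.09]
[0.4, 1.9, 6.1, -0.09]
[0.4, 1.9, 6.1, -0.09]
[0.3, 1.9, 6.1, -0.09]
```

View pics/t4z.png

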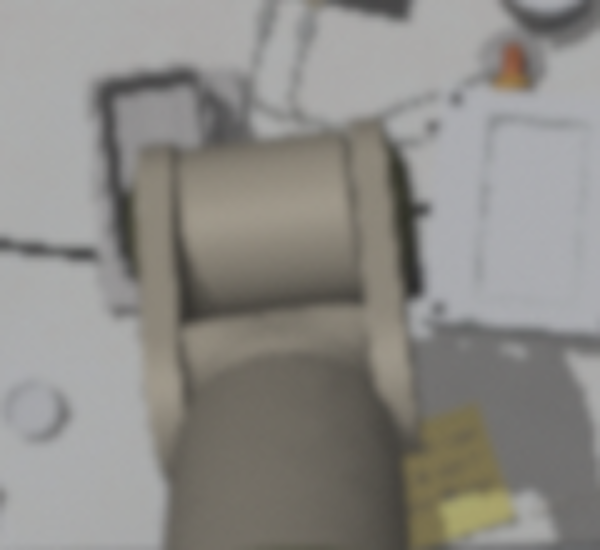

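>>> step_arm(motion=[[0.18,[2,8,20],0],[0.18,[0,0,20],0],[0.18,[0,0,3],0],[0.18,[0,0,2],0]])

```text
time: 4.85
ee_pos: [0.4804, 0.174, 0.0315]
tcp_rot: [-0.057, 0.998, -0.003, 0.013]
force: [0.0, 1.4, -0.1]
opening: 0.823
```

>>> step_arm(motion=[[0.18,[0,0,3],0],[0.18,[0,0,2],0],[0.18,[0,0,0],0]])

```text
time: 5.15
ee_pos: [0.4821, 0.1742, 0.0288]
tcp_rot: [-0.057, 0.998, -0.003, 0.016]
force: [0.2, -0.1, 0.5]
opening: 0.822
```

>>> step_arm(motion=[[0.18,[0,0,0],0],[0.18,[0,0,0],0],[0.18,[0,0,0],0],[0.18,[0,0,0],0]])

```text
time: 5.55
ee_pos: [0.4825, 0.1741, 0.0297]
tcp_rot: [-0.057, 0.998, -0.003, 0.016]
force: [-0.3, 0.1, 0.0]
opening: 0.823
```

```bash
python3 - <<'E'
from rig import manip
from scipy.spatial.transform import Rotation as R
s=manip.get_state(); print(s['ee_pos'],R.from_quat(s['tcp_rot']).as_matrix().round(4),s['qpos'],s['joint_efforts'])
E
```

```text
[0.48249107 0.17414959 0.0296842 ] [[-0.993  -0.1137  0.0328]
 [-0.1138  0.9935 -0.0039]
 [-0.0322 -0.0076 -0.9995]] [ 0.1196016   0.51957532  1.67624524 -0.00983056  0.91365579 -1.55934399] [-2.57748456e-03 -4.44732606e+01 -1.54711854e+01 -1.86813413e-02
 -9.21142520e-02 -1.19310778e-05]
```

>>> step_arm(motion=[[0.18,[0,0,4],0],[0.18,[0,0,4],0],[0.18,[0,0,0],0]])

```text
time: 5.85
ee_pos: [0.4827, 0.1741, 0.021]
tcp_rot: [-0.057, 0.998, -0.003, 0.016]
force: [0.2, 0.5, -0.4]
opening: 0.82
```

>>> step_arm(motion=[[0.18,[0,0,4],0],[0.18,[0,0,0],0]])

```text
time: 6.05
ee_pos: [0.4827, 0.1741, 0.0163]
tcp_rot: [-0.057, 0.998, -0.003, 0.016]
force: [0.0, 0.2, 0.4]
opening: 0.819
```

>>> step_arm(motion=[[0.18,[0,0,3],0],[0.18,[0,0,0],0]])

```text
time: 6.25
ee_pos: [0.4828, 0.174, 0.013]
tcp_rot: [-0.057, 0.998, -0.003, 0.016]
force: [0.1, -0.8, 0.7]
opening: 0.818
```

>>> step_arm(motion=[[0.18,[0,0,1.5],0],[0.18,[0,0,0],0]])

```text
time: 6.45
ee_pos: [0.4829, 0.174, 0.0114]
tcp_rot: [-0.057, 0.998, -0.003, 0.016]
force: [-0.2, 0.6, -0.1]
opening: 0.822
```

>>> step_arm(motion=[[0.18,[0,0,1.5],0],[0.18,[0,0,0],0]])

```text
time: 6.65
ee_pos: [0.4831, 0.174, 0.0099]
tcp_rot: [-0.057, 0.998, -0.003, 0.016]
force: [-0.3, -0.3, -0.3]
opening: 0.818
```

>>> step_arm(motion=[[0.18,[0,0,1.5],0],[0.18,[0,0,0],0]])

```text
time: 6.85
ee_pos: [0.4831, 0.174, 0.0083]
tcp_rot: [-0.057, 0.998, -0.003, 0.016]
force: [-0.6, 0.0, -0.1]
opening: 0.825
```

>>> step_arm(motion=[[0.18,[0,0,1.5],0],[0.18,[0,0,0],0]])

```text
time: 7.05
ee_pos: [0.4832, 0.174, 0.0067]
tcp_rot: [-0.057, 0.998, -0.003, 0.016]
force: [-0.3, -0.8, -0.2]
opening: 0.818
```

>>> step_arm(motion=[[0.18,[0,0,1.5],0],[0.18,[0,0,0],0]])

```text
time: 7.25
ee_pos: [0.4832, 0.1741, 0.005]
tcp_rot: [-0.057, 0.998, -0.003, 0.016]
force: [-0.7, 0.3, -0.4]
opening: 0.82
```

>>> step_arm(motion=[[0.18,[0,0,1.5],0],[0.18,[0,0,0],0]])

```text
time: 7.45
ee_pos: [0.4833, 0.174, 0.0034]
tcp_rot: [-0.057, 0.998, -0.003, 0.016]
force: [-0.1, -0.0, 0.1]
opening: 0.82
```

```bash
python3 - <<'E'
from h import *
p,d=snap('scene','s5.png')
v=cv2.resize(p[120:280,180:340],None,fx=3.7,fy=3.7,interpolation=cv2.INTER_CUBIC); cv2.imwrite('pics/s5z.png',v[:,:,::-1])
E
```

View pics/s5z.png

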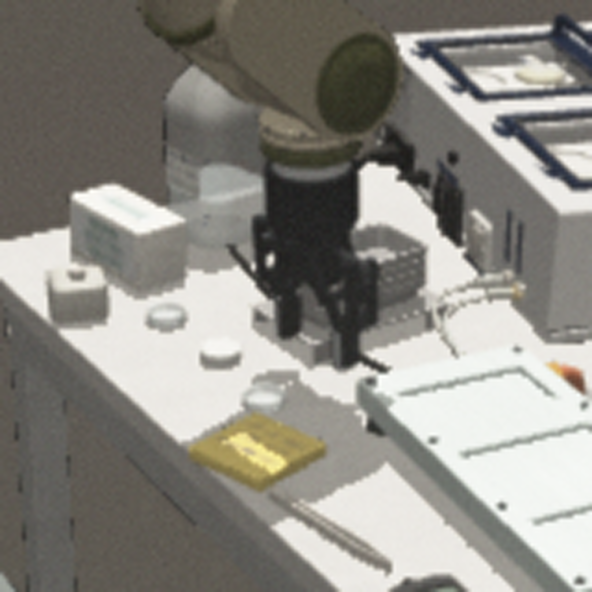

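The fingers stand just above the bench in front of the stand at about (340,360). I'll go on down in small steps.

>>> step_arm(motion=[[0.18,[0,0,1.5],0],[0.18,[0,0,1],0]])

```text
time: 7.7
ee_pos: [0.4835, 0.1741, 0.001]
tcp_rot: [-0.057, 0.998, -0.003, 0.016]
force: [-0.6, -0.3, -0.7]
opening: 0.818
```

>>> step_arm(motion=[[0.18,[0,0,1.5],0],[0.18,[0,0,1],0]])

```text
time: 7.9
ee_pos: [0.4836, 0.174, -0.0018]
tcp_rot: [-0.057, 0.998, -0.003, 0.016]
force: [-0.5, 0.6, -0.7]
opening: 0.816
```

```bash
python3 - <<'E'
from h import *
from scipy.spatial.transform import Rotation as R
s=manip.get_state(); Rm=R.from_quat(s['tcp_rot']).as_matrix(); p0=s['ee_pos']; print(p0,s['opening'],s['force'],s['joint_efforts'])
p,d=snap('scene')
x0,y0,f=230,160,9
v=cv2.resize(p[160:225,230:315],None,fx=f,fy=f,interpolation=cv2.INTER_CUBIC)[:,:,::-1].copy()
def pt(l,col):
    a=proj('scene',(Rm@np.array(l)+p0)[None])[0]; x,y=(a-[x0,y0]+.5)*f; cv2.circle(v,(int(x),int(y)),4,col,-1)
for sy in(-1,1):
    for z in(-.05,-.02,-.01,0,.01,.019): pt([0,sy*.035,z],(0,0,255) if z!=0 else (0,255,0))
cv2.imwrite('pics/s6.png',v)
W=world('scene',d); print((W[196:216:1,272,:]*1000).round(0)[:, [0,1,2]].tolist())
E
```

```text
[ 0.48364342  0.17402929 -0.00177099] 0.8158305858675463 [-0.53229655  0.56065982 -0.67205777] [-1.88745049e-03 -4.56198657e+01 -1.38910049e+01 -1.71341345e-02
 -6.83433982e-02 -1.70128610e-04]
[[492.0, 148.0, 102.0], [535.0, 217.0, 61.0], [539.0, 224.0, 54.0], [535.0, 218.0, 54.0], [484.0, 135.0, 96.0], [486.0, 138.0, 91.0], [537.0, 220.0, 42.0], [539.0, 224.0, 36.0], [533.0, 214.0, 38.0], [540.0, 225.0, 29.0], [538.0, 221.0, 27.0], [477.0, 123.0, 80.0], [478.0, 125.0, 76.0], [476.0, 122.0, 74.0], [478.0, 124.0, 69.0], [481.0, 129.0, 63.0], [478.0, 125.0, 62.0], [481.0, 129.0, 56.0], [482.0, 131.0, 52.0], [481.0, 129.0, 50.0]]
```

View pics/s6.png

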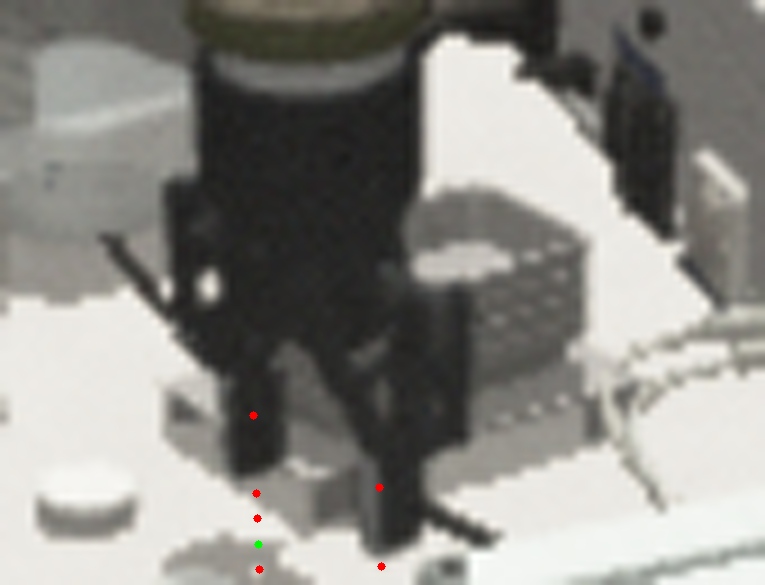

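```bash
python3 - <<'E'
from h import *
from scipy.spatial.transform import Rotation as R
Rm=R.from_quat([9.88481754e-01,1.51338336e-01,4.35643106e-05,-7.26810715e-04]).as_matrix(); p0=np.array([0.16450126,-0.52448659,0.21020021])
for z in (-.03,-.02,-.01,0,.01,.02): print(z,proj('scene',np.array([Rm@[0,sy*.0425,z]+p0 for sy in(-1,1)])).round(1).tolist())
a=cv2.imread('pics/scene0.png'); cv2.imwrite('pics/sc0f.png',cv2.resize(a[240:340,270:370],None,fx=6,fy=6))
s=manip.get_state(); print(s['ee_pos'],s['time'])
E
```

```text
-0.03 [[297.0, 301.9], [339.3, 323.4]]
-0.02 [[296.8, 306.8], [338.8, 328.5]]
-0.01 [[296.6, 311.7], [338.4, 333.5]]
0 [[296.4, 316.5], [338.0, 338.5]]
0.01 [[296.2, 321.3], [337.6, 343.4]]
0.02 [[296.1, 326.0], [337.2, 348.3]]
[ 0.48356009  0.17399511 -0.00191463] 7.95
```

View pics/sc0f.png

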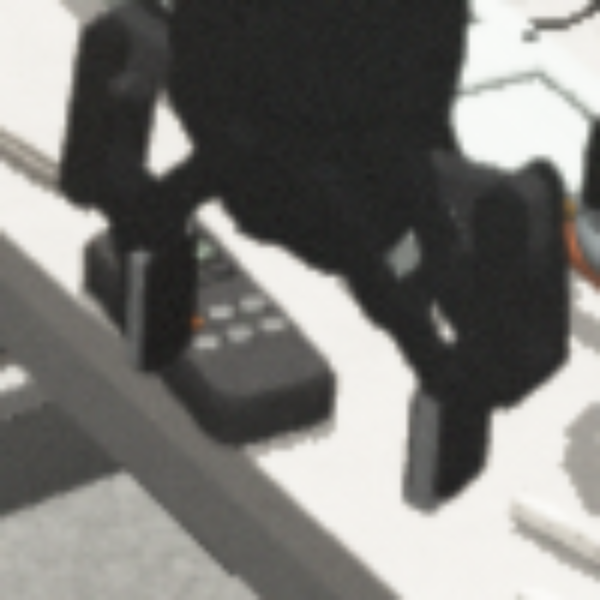

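>>> step_arm(motion=[[0.18,[0,0,4],0],[0.18,[0,0,4],0],[0.18,[0,0,0],0]])

```text
time: 8.25
ee_pos: [0.4838, 0.174, -0.0107]
tcp_rot: [-0.057, 0.998, -0.003, 0.016]
force: [-0.3, 0.1, -0.5]
opening: 0.815
```

```bash
python3 - <<'E'
from h import *
from scipy.spatial.transform import Rotation as R
s=manip.get_state(); Rm=R.from_quat(s['tcp_rot']).as_matrix(); p0=s['ee_pos']; print(p0,s['opening'],s['force'],s['joint_efforts'])
p,d=snap('scene')
x0,y0,f=230,160,9
v=cv2.resize(p[160:225,230:315],None,fx=f,fy=f,interpolation=cv2.INTER_CUBIC)[:,:,::-1].copy()
def pt(l,col):
    a=proj('scene',(Rm@np.array(l)+p0)[None])[0]; x,y=(a-[x0,y0]+.5)*f; cv2.circle(v,(int(x),int(y)),4,col,-1)
for sy in(-1,1):
    for z in(-.05,-.02,-.01,0,.01,.019): pt([0,sy*.035,z],(0,0,255) if z!=0 else (0,255,0))
cv2.imwrite('pics/s7.png',v)
E
```

```text
[ 0.48380858  0.17399028 -0.01068165] 0.8153611796768228 [-0.2621878   0.07171571 -0.4728085 ] [-3.03228130e-02 -4.56806016e+01 -1.34029207e+01 -1.80167943e-02
 -1.82969514e-01  6.71103790e-04]
```

View pics/s7.png

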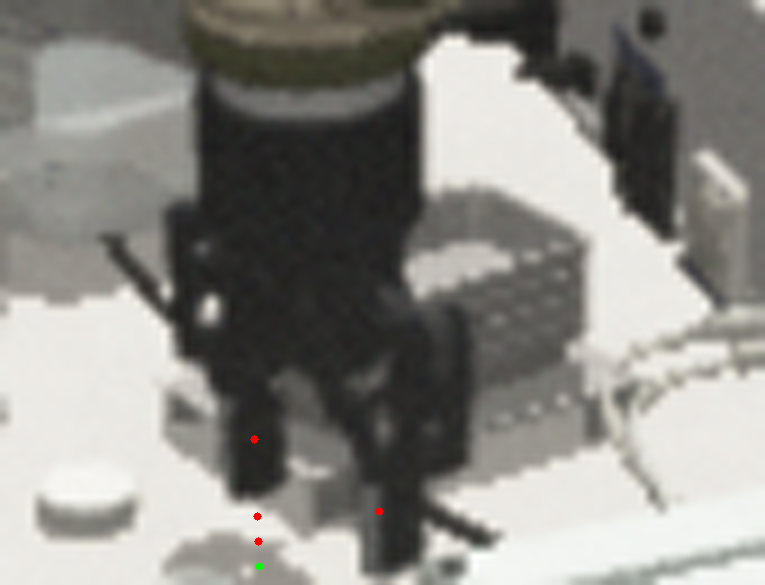

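>>> step_arm(motion=[[0.18,[0,0,4],0],[0.18,[0,0,4],0],[0.18,[0,0,0],0]])

```text
time: 8.6
ee_pos: [0.4842, 0.174, -0.0191]
tcp_rot: [-0.057, 0.998, -0.003, 0.016]
force: [0.4, 0.0, -0.0]
opening: 0.818
```

>>> step_arm(motion=[[0.18,[0,0,2],0],[0.18,[0,0,0],0]])

```text
time: 8.8
ee_pos: [0.4843, 0.1739, -0.0214]
tcp_rot: [-0.057, 0.998, -0.003, 0.016]
force: [0.1, 0.6, -0.1]
opening: 0.818
```

>>> step_arm(motion=[[0.18,[0,0,1.5],0],[0.18,[0,0,0],0]])

```text
time: 9.0
ee_pos: [0.4844, 0.174, -0.023]
tcp_rot: [-0.057, 0.998, -0.003, 0.016]
force: [-0.1, 0.2, -0.5]
opening: 0.816
```

>>> step_arm(motion=[[0.18,[0,0,1.5],0],[0.18,[0,0,0],0]])

```text
time: 9.2
ee_pos: [0.4845, 0.174, -0.0245]
tcp_rot: [-0.057, 0.998, -0.003, 0.017]
force: [0.0, -0.9, 0.2]
opening: 0.823
```

>>> step_arm(motion=[[0.18,[0,0,1.5],0],[0.18,[0,0,0],0]])

```text
time: 9.4
ee_pos: [0.4846, 0.174, -0.0261]
tcp_rot: [-0.057, 0.998, -0.003, 0.017]
force: [0.4, 0.2, -0.5]
opening: 0.82
```

>>> step_arm(motion=[[0.18,[0,0,1.5],0],[0.18,[0,0,0],0]])

```text
time: 9.6
ee_pos: [0.4848, 0.174, -0.0276]
tcp_rot: [-0.057, 0.998, -0.003, 0.017]
force: [-0.2, 0.3, 0.4]
opening: 0.821
```

>>> step_arm(motion=[[0.18,[0,0,1.5],0],[0.18,[0,0,0],0]])

```text
time: 9.8
ee_pos: [0.4849, 0.1741, -0.0276]
tcp_rot: [-0.057, 0.998, -0.003, 0.017]
force: [-0.0, -0.5, -0.2]
opening: 0.824
```

>>> step_arm(motion=[[0.18,[0,0,2.5],0]])

```text
time: 9.9
ee_pos: [0.4851, 0.1743, -0.0283]
tcp_rot: [-0.057, 0.998, -0.002, 0.018]
force: [-12.6, -4.7, 48.7]
opening: 0.818
```

>>> step_arm(motion=[[0.18,[0,0,4],0]])

```text
time: 10.0
ee_pos: [0.4852, 0.1744, -0.0286]
tcp_rot: [-0.057, 0.998, -0.002, 0.019]
force: [-22.8, -8.2, 79.8]
opening: 0.822
```

>>> step_arm(motion=[[0.18,[0,0,-4],0],[0.18,[0,0,-40],0],[0.18,[0,0,-40],0],[0.18,[0,0,-40],0],[0.18,[0,0,-20],0]])

```text
time: 10.5
ee_pos: [0.4782, 0.1744, 0.1195]
tcp_rot: [-0.057, 0.998, -0.002, 0.017]
force: [0.1, -0.4, -0.1]
opening: 0.816
```

```bash
cat >> plan.py <<'E'
    from scipy.spatial.transform import Rotation as R
    print('toolz',R.from_quat(pose()[2]['tcp_rot']).as_matrix()[:,2].round(4))
E
python3 plan.py .570 .256 .1 -3.018 4
```

```text
at [0.4782 0.1744 0.1195] yaw -3.027 open 0.816 F [ 0.1 -0.4 -0.1] t 10.5 q [ 0.12  0.39  1.58 -0.01  1.14 -1.56]
[-25.1, 17.6, 4.9, -0.13]
[-25.2, 17.6, 4.9, -0.13]
[-25.2, 17.5, 4.9, -0.13]
[-25.2, 17.5, 4.9, -0.13]
toolz [ 0.0338 -0.0031 -0.9994]
```

>>> step_arm(motion=[[0.1,[-25,17,0],0],[0.1,[-25,17,0],0],[0.1,[-25,17,0],0],[0.1,[-15,12,0],0],[0.1,[0,0,0],0],[0.1,[0,0,0],0]])

```text
time: 11.1
ee_pos: [0.5634, 0.2496, 0.1256]
tcp_rot: [-0.057, 0.998, -0.002, 0.02]
force: [-0.8, 0.3, 0.5]
opening: 0.898
```

```bash
python3 plan.py .570 .256 .06 -3.018 4;python3 - <<'E'
from h import *
p,d=avg('scene',2);p2,d2=avg('top',2)
x0,y0,f=235,130,8
v=cv2.resize(p[130:205,235:325],None,fx=f,fy=f,interpolation=cv2.INTER_CUBIC)[:,:,::-1].clip(0,255).astype(np.uint8).copy()
cv2.imwrite('pics/s8.png',v)
v=cv2.resize(p2[120:240,160:260],None,fx=5,fy=5,interpolation=cv2.INTER_CUBIC)[:,:,::-1].clip(0,255).astype(np.uint8).copy()
cv2.imwrite('pics/t8.png',v)
E
```

```text
at [0.5634 0.2496 0.1256] yaw -3.0276 open 0.898 F [-0.8  0.3  0.5] t 11.1 q [ 0.23  0.55  1.27 -0.01  1.29 -1.45]
[-1.8, 1.4, 16.4, -0.14]
[-1.8, 1.4, 16.4, -0.14]
[-1.8, 1.4, 16.4, -0.14]
[-1.8, 1.4, 16.4, -0.14]
toolz [ 0.0397 -0.0026 -0.9992]
```

View pics/s8.png

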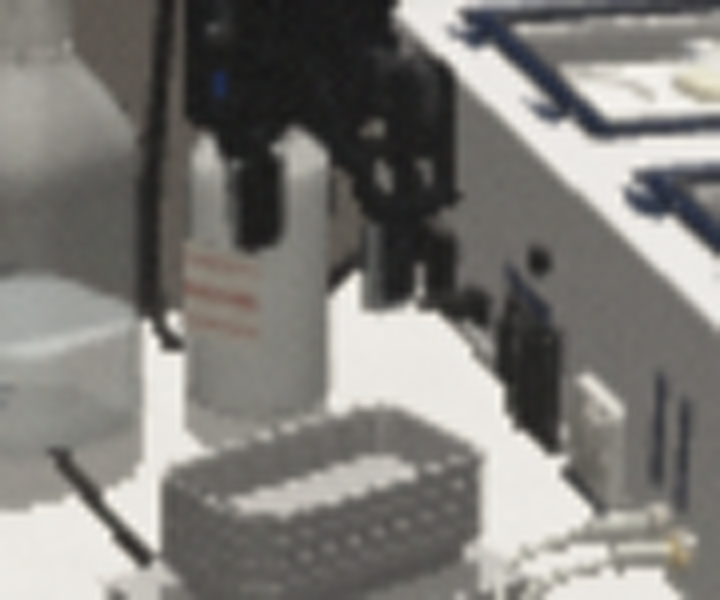

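View pics/t8.png

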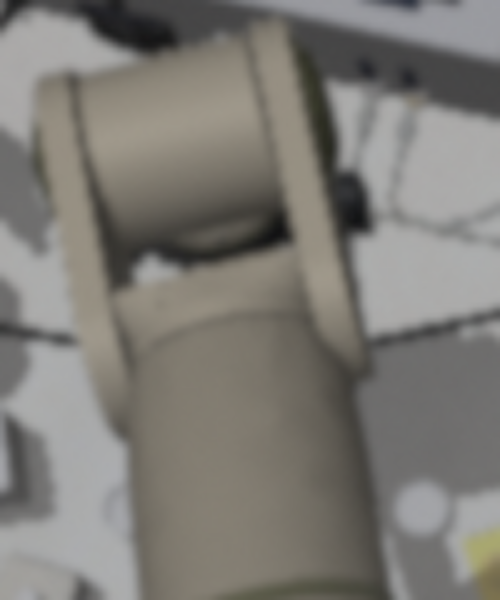

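```bash
python3 - <<'E'
from h import *
from scipy.spatial.transform import Rotation as R
s=manip.get_state(); Rm=R.from_quat(s['tcp_rot']).as_matrix(); p0=s['ee_pos']
for z in(-.032,-.028,-.024):
    P=np.array([Rm@np.array([0,sy*.041,z])+p0 for sy in(-1,1)]); print(P.round(4).tolist(),proj('scene',P).round(1).tolist())
E
```

```text
[[0.5667, 0.2085, 0.1585], [0.5575, 0.29, 0.1579]] [[282.6, 167.2], [266.5, 159.6]]
[[0.5669, 0.2085, 0.1545], [0.5576, 0.29, 0.1539]] [[282.7, 168.4], [266.5, 160.8]]
[[0.567, 0.2085, 0.1505], [0.5578, 0.29, 0.1499]] [[282.7, 169.6], [266.5, 162.0]]
```

>>> step_arm(motion=[[0.1,[-3,3,12],0],[0.1,[-3,3,12],0],[0.1,[-2,1,12],0],[0.1,[0,0,12],0],[0.1,[0,0,8],0],[0.1,[0,0,5],0],[0.1,[0,0,0],0]])

```text
time: 12.0
ee_pos: [0.5724, 0.2563, 0.0587]
tcp_rot: [-0.056, 0.998, -0.003, 0.018]
force: [-0.1, 0.3, 0.4]
opening: 0.897
```

```bash
python3 plan.py .570 .256 .0375 -3.018 4
```

```text
at [0.5724 0.2563 0.0587] yaw -3.0294 open 0.897 F [-0.1  0.3  0.4] t 12.0 q [ 0.24  0.64  1.31 -0.01  1.16 -1.44]
[0.6, -0.0, 5.3, -0.16]
[0.6, -0.0, 5.3, -0.16]
[0.6, -0.0, 5.3, -0.16]
[0.6, -0.0, 5.3, -0.16]
toolz [ 0.0372 -0.0033 -0.9993]
```

>>> step_arm(motion=[[0.1,[1,0,6],0],[0.1,[1,0,6],0],[0.1,[1,0,5],0],[0.1,[0,0,2],0],[0.1,[0,0,0],0]])

```text
time: 12.5
ee_pos: [0.571, 0.2575, 0.041]
tcp_rot: [-0.056, 0.998, -0.001, 0.021]
force: [-2.2, -0.4, 5.0]
opening: 0.9
```

```bash
python3 plan.py .570 .256 .0375 -3.018 1;python3 - <<'E'
from h import *
p,d=avg('scene',2)
v=cv2.resize(p[140:215,235:325],None,fx=8,fy=8,interpolation=cv2.INTER_CUBIC)[:,:,::-1].clip(0,255).astype(np.uint8).copy()
cv2.imwrite('pics/s9.png',v)
E
```

```text
at [0.571  0.2575 0.041 ] yaw -3.0296 open 0.9 F [-2.2 -0.4  5. ] t 12.5 q [ 0.24  0.65  1.34 -0.01  1.11 -1.44]
[1.2, -1.4, 3.5, -0.66]
toolz [ 4.230e-02  6.000e-04 -9.991e-01]
```

View pics/s9.png

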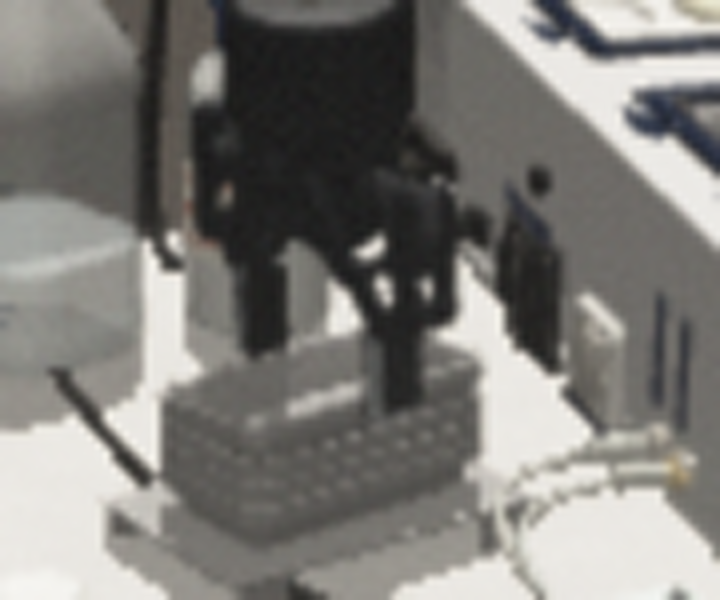

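The −y finger came down on the tray rim at about (400,400), with 5 N. The scene camera's estimate of the stack's y was the better one. I'll raise, shift toward −y and open fully.

>>> step_arm(motion=[[0.0,[0,0,-6],0],[0.0,[0,0,-8],0],[0.0,[1,-3,0],0],[0.0,[1,-2,0],0],[0,[0,0,0],0]])

```text
time: 13.1
ee_pos: [0.569, 0.2512, 0.0559]
tcp_rot: [-0.056, 0.998, -0.001, 0.021]
force: [-1.0, -0.4, -0.3]
opening: 1.0
```

```bash
python3 plan.py .569 .252 .0375 -3.018 1;python3 - <<'E'
from h import *
from scipy.spatial.transform import Rotation as R
p,d=avg('scene',3); G=gradmap(p)
v=cv2.resize(p[140:215,235:325],None,fx=8,fy=8,interpolation=cv2.INTER_CUBIC)[:,:,::-1].clip(0,255).astype(np.uint8).copy()
def dr(M,col):
    for a in proj('scene',M):
        x,y=((a-[235,140]+.5)*8-.5)
        if 0<=int(y)<v.shape[0] and 0<=int(x)<v.shape[1]: v[int(y),int(x)]=col
dr(place(rect(.124,.07,.072,n=300),[.5675,.2534,.115]),(0,0,255))
dr(place(rect(.124,.07,.072,n=300),[.569,.252,.12]),(0,255,0))
s=manip.get_state(); Rm=R.from_quat(s['tcp_rot']).as_matrix(); p0=s['ee_pos']
for sy in(-1,1):
    for xx in np.linspace(-.011,.011,40): 
        dr((Rm@np.array([xx,sy*.0425,-.031])+p0)[None],(255,0,0))
cv2.imwrite('pics/s10.png',v)
E
```

```text
at [0.569  0.2512 0.0559] yaw -3.0297 open 1.0 F [-1.  -0.4 -0.3] t 13.1 q [ 0.23  0.63  1.34 -0.01  1.13 -1.45]
[-0.1, 0.8, 18.4, -0.67]
toolz [ 4.280e-02 -5.000e-04 -9.991e-01]
```

View pics/s10.png

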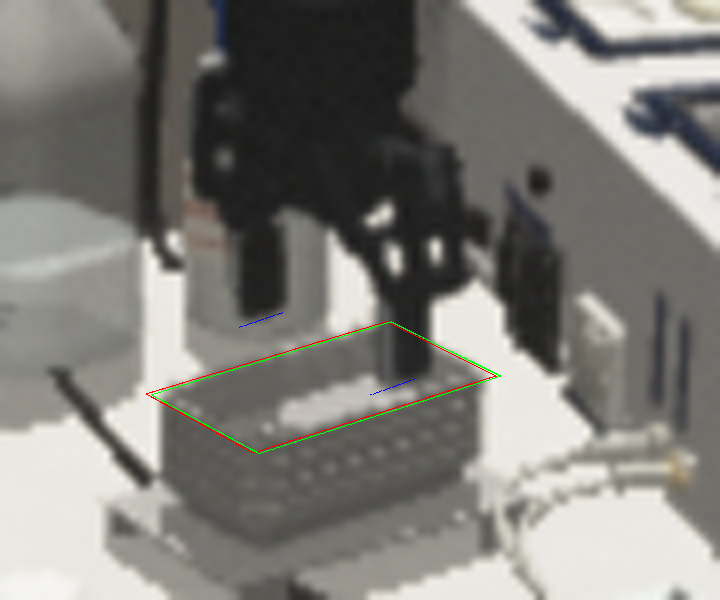

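>>> step_arm(motion=[[0,[0,0,6],0],[0,[0.5,0,5],0],[0,[0.5,0,4],0],[0,[0,0,2.5],0],[0,[0,0,0],0]])

```text
time: 13.75
ee_pos: [0.5689, 0.2529, 0.0374]
tcp_rot: [-0.056, 0.998, 0.0, 0.022]
force: [-2.4, -0.5, 4.7]
opening: 0.997
```

```bash
python3 plan.py .569 .252 .038 -3.018 1
```

```text
at [0.5689 0.2529 0.0374] yaw -3.0295 open 0.997 F [-2.4 -0.5  4.7] t 13.75 q [ 0.23  0.65  1.36 -0.01  1.09 -1.45]
[-0.0, -0.9, -0.6, -0.66]
toolz [ 0.0434  0.0025 -0.9991]
```

```bash
python3 - <<'E'
from h import *
p,d=avg('scene',4)
v=cv2.resize(p[150:210,245:315],None,fx=10,fy=10,interpolation=cv2.INTER_CUBIC)[:,:,::-1].clip(0,255)
v=(255*(v/255)**.55).astype(np.uint8)
cv2.imwrite('pics/s11.png',v)
E
```

```text
(no output)
```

View pics/s11.png

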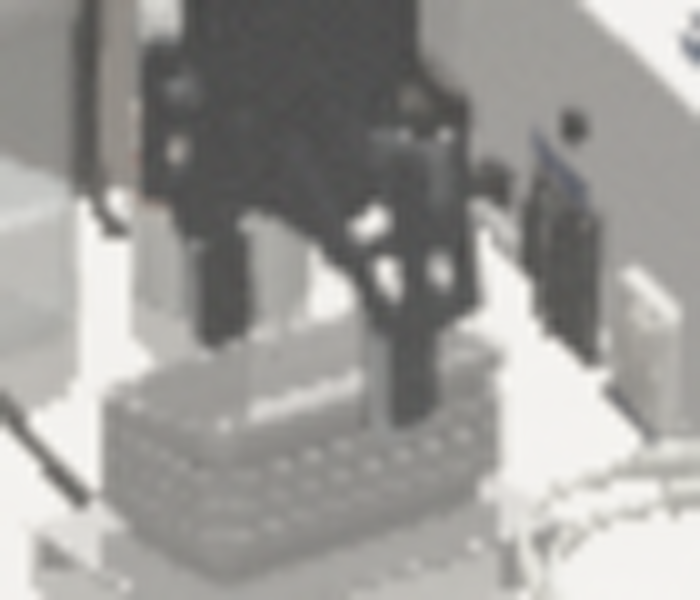

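The −y finger is outside the rim, ending at (400,425), while the +y finger sits on the far rim at (220,345). So the stack lies further toward +y; the top view's y of about 0.26 was right. Shifting back.

>>> step_arm(motion=[[0.0,[0,0,-6],0],[0.0,[0,0,-8],0],[0.0,[0,4,0],0],[0.0,[0,4,0],0],[0,[0,0,0],0]])

```text
time: 14.45
ee_pos: [0.5672, 0.2612, 0.0523]
tcp_rot: [-0.056, 0.998, -0.0, 0.022]
force: [0.5, 0.3, 0.7]
opening: 1.003
```

```bash
python3 plan.py .570 .260 .038 -3.018 4
```

```text
at [0.5672 0.2612 0.0523] yaw -3.0294 open 1.003 F [0.5 0.3 0.7] t 14.45 q [ 0.25  0.64  1.34 -0.01  1.13 -1.43]
[-0.7, -0.4, 3.6, -0.16]
[-0.7, -0.4, 3.6, -0.16]
[-0.7, -0.4, 3.6, -0.16]
[-0.7, -0.4, 3.6, -0.16]
toolz [ 0.0435  0.0018 -0.9991]
```

>>> step_arm(motion=[[0,[-1,0,5],0],[0,[-1,0,4],0],[0,[-1,0,3],0],[0,[0,0,1.5],0],[0,[0,0,0],0]])

```text
time: 14.95
ee_pos: [0.5706, 0.2615, 0.0364]
tcp_rot: [-0.056, 0.998, -0.001, 0.021]
force: [0.8, -0.7, 0.4]
opening: 1.004
```

```bash
python3 plan.py .570 .260 .038 -3.018 1
```

```text
at [0.5706 0.2615 0.0364] yaw -3.0292 open 1.004 F [ 0.8 -0.7  0.4] t 14.95 q [ 0.25  0.66  1.34 -0.01  1.1  -1.43]
[0.8, -1.4, -1.6, -0.64]
toolz [ 0.0414  0.0011 -0.9991]
```

>>> step_arm(motion=[[0,[0,0,-1.5],0],[0.1,[0,0,0],0],[0.2,[0,0,0],0],[0.3,[0,0,0],0],[0.3,[0,0,0],0],[0.3,[0,0,0],0]], newtons=35)

```text
time: 15.55
ee_pos: [0.5707, 0.2614, 0.0386]
tcp_rot: [-0.056, 0.998, -0.001, 0.021]
force: [0.0, -0.3, 0.2]
opening: 0.802
```

```bash
python3 plan.py .570 .260 .038 -3.018 1;python3 - <<'E'
from h import *
p,d=avg('scene',4)
v=cv2.resize(p[150:210,245:315],None,fx=10,fy=10,interpolation=cv2.INTER_CUBIC)[:,:,::-1].clip(0,255)
v=(255*(v/255)**.55).astype(np.uint8)
cv2.imwrite('pics/s12.png',v)
E
```

```text
at [0.5707 0.2614 0.0386] yaw -3.0293 open 0.802 F [ 0.  -0.3  0.2] t 15.55 q [ 0.25  0.66  1.34 -0.01  1.1  -1.43]
[0.8, -1.3, 0.6, -0.65]
toolz [ 0.0421  0.0012 -0.9991]
```

View pics/s12.png

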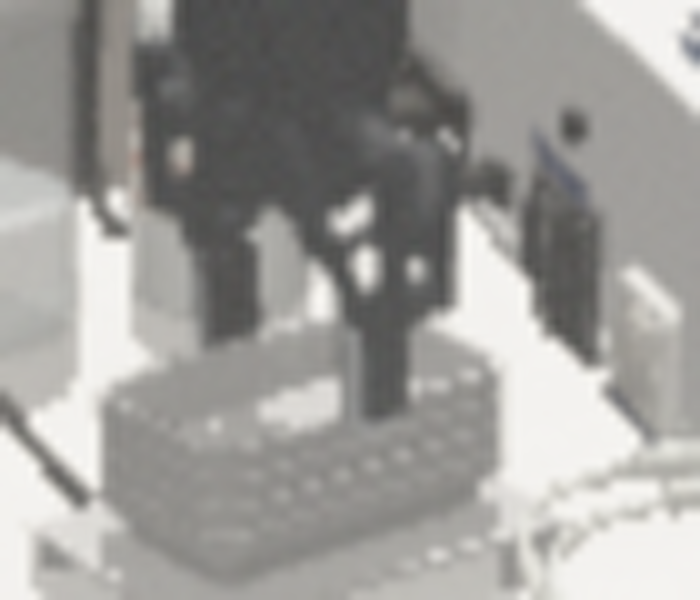

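Gripped: the opening stopped at 0.80. Now lifting straight up.

>>> step_arm(motion=[[0.35,[0,0,-3],0],[0.35,[0,0,-4],0],[0.35,[0,0,-5],0],[0.35,[0,0,-6],0],[0.35,[-1,0,-7],0],[0.35,[0,0,0],0]], newtons=45)

```text
time: 16.35
ee_pos: [0.5708, 0.2616, 0.0663]
tcp_rot: [-0.056, 0.998, -0.001, 0.021]
force: [0.3, 0.7, -0.3]
opening: 0.799
```

```bash
python3 plan.py .570 .260 .1 -3.018 4;python3 - <<'E'
from h import *
p,d=avg('scene',4)
v=cv2.resize(p[140:210,245:315],None,fx=8,fy=8,interpolation=cv2.INTER_CUBIC)[:,:,::-1].clip(0,255)
v=(255*(v/255)**.55).astype(np.uint8)
cv2.imwrite('pics/s13.png',v)
E
```

```text
at [0.5708 0.2616 0.0663] yaw -3.0293 open 0.799 F [ 0.3  0.7 -0.3] t 16.35 q [ 0.25  0.63  1.31 -0.01  1.16 -1.43]
[0.2, -0.4, -8.4, -0.16]
[0.2, -0.4, -8.4, -0.16]
[0.2, -0.4, -8.4, -0.16]
[0.2, -0.4, -8.4, -0.16]
toolz [ 0.0428  0.0014 -0.9991]
```

View pics/s13.png

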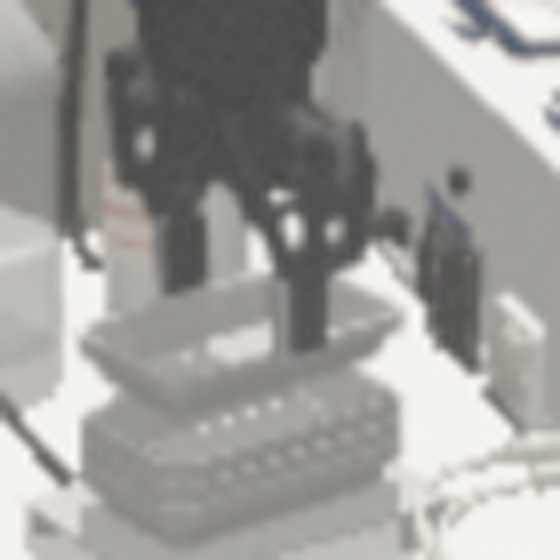

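Only the top tray came up. The next rim stayed on the stack at about (240,410). Carrying it to the far (−y) bay.

```bash
python3 - <<'E'
from plan import *
plan([.527,-.173,.09],-3.2516,24)
E
```

```text
at [0.57   0.2613 0.0647] yaw -3.0293 open 0.796 F [ 0.3 -0.3 -1.6] t 16.55 q [ 0.25  0.63  1.31 -0.01  1.16 -1.43]
[3.8, -17.8, -1.1, 0.53]
[3.6, -17.8, -1.1, 0.53]
[3.5, -17.9, -1.1, 0.53]
[3.3, -17.9, -1.1, 0.53]
[3.1, -17.9, -1.1, 0.53]
[3.0, -17.9, -1.1, 0.53]
[2.8, -18.0, -1.1, 0.53]
[2.6, -18.0, -1.1, 0.53]
[2.5, -18.0, -1.1, 0.53]
[2.3, -18.0, -1.1, 0.53]
[2.1, -18.1, -1.1, 0.53]
[2.0, -18.1, -1.1, 0.53]
[1.8, -18.1, -1.1, 0.53]
[1.6, -18.1, -1.1, 0.53]
[1.5, -18.1, -1.1, 0.53]
[1.3, -18.1, -1.1, 0.53]
[1.1, -18.2, -1.1, 0.53]
[1.0, -18.2, -1.1, 0.53]
[0.8, -18.2, -1.1, 0.53]
[0.6, -18.2, -1.1, 0.53]
[0.5, -18.2, -1.1, 0.53]
[0.3, -18.2, -1.1, 0.53]
[0.1, -18.2, -1.1, 0.53]
[-0.0, -18.2, -1.1, 0.53]
```

>>> step_arm(motion=[[0.35,[0,0,-12],0],[0.35,[-1,0,-12],0],[0.35,[2,-10,-3],0.6],[0.35,[4,-18,0],0.6],[0.35,[4,-22,0],0.6],[0.35,[4,-24,0],0.6],[0.35,[4,-24,0],0.6],[0.35,[4,-24,0],0.6]])

```text
time: 17.35
ee_pos: [0.5558, 0.1303, 0.0935]
tcp_rot: [-0.023, 1.0, -0.0, 0.02]
force: [1.0, 0.7, -0.3]
opening: 0.8
```

>>> step_arm(motion=[[0.35,[4,-24,0],0.6],[0.35,[4,-24,0],0.6],[0.35,[3,-24,0],0.6],[0.35,[3,-24,0],0.6],[0.35,[3,-24,0],0.6],[0.35,[3,-24,0],0.6],[0.35,[2,-24,0],0.6],[0.35,[2,-24,0],0.6]])

```text
time: 18.15
ee_pos: [0.5244, -0.0796, 0.0927]
tcp_rot: [0.026, 0.999, -0.0, 0.019]
force: [1.3, -0.4, -0.4]
opening: 0.798
```

```bash
python3 plan.py .527 -.173 .09 -3.2516 6
```

```text
at [ 0.5244 -0.0796  0.0927] yaw 3.0894 open 0.798 F [ 1.3 -0.4 -0.4] t 18.15 q [-0.38  0.45  1.56  0.01  1.09 -1.91]
[-1.2, -15.5, 0.5, 0.55]
[-1.4, -15.5, 0.5, 0.55]
[-1.5, -15.5, 0.5, 0.55]
[-1.7, -15.5, 0.5, 0.55]
[-1.8, -15.5, 0.5, 0.55]
[-2.0, -15.5, 0.5, 0.55]
toolz [ 0.0379 -0.0019 -0.9993]
```

>>> step_arm(motion=[[0.35,[-1,-18,0],0.4],[0.35,[-2,-18,0],0.4],[0.35,[-2,-16,0],0.4],[0.35,[-2,-14,0],0.4],[0.35,[-2,-12,0],0.4],[0.35,[-1,-6,0],0.2],[0.35,[0,0,0],0],[0.35,[0,0,0],0]])

```text
time: 18.95
ee_pos: [0.5221, -0.1756, 0.0928]
tcp_rot: [0.052, 0.998, -0.0, 0.018]
force: [-0.5, 0.3, -1.6]
opening: 0.8
```

```bash
python3 plan.py .527 -.173 .06 -3.2516 6
cat > hov.py <<'E'
from h import *
from scipy.spatial.transform import Rotation as R
import sys
PL=[.5377,-.0692,-.110]
def hov(fn,crop=(190,260,270,400),f=6,k=None):
    y0,y1,x0,x1=crop
    p,d=avg('scene',3)
    v=cv2.resize(p[y0:y1,x0:x1],None,fx=f,fy=f,interpolation=cv2.INTER_CUBIC)[:,:,::-1].clip(0,255)
    v=(255*(v/255)**.7).astype(np.uint8).copy()
    def dr(M,col):
        for a in proj('scene',M):
            x,y=((a-[x0,y0]+.5)*f-.5)
            if 0<=int(y)<v.shape[0] and 0<=int(x)<v.shape[1]: v[int(y),int(x)]=col
    dr(place(PLATE,PL),(0,0,255))
    s=manip.get_state(); Rm=R.from_quat(s['tcp_rot']).as_matrix(); p0=s['ee_pos']
    for zz,lx,ly,c in((-.034,.124,.070,(0,200,0)),(-.012,.107,.053,(255,0,0))):
        M=rect(lx,ly,zz,n=200); dr(M@Rm.T+p0,c)
    cv2.imwrite('pics/'+fn,v)
if __name__=='__main__': hov(sys.argv[1],crop=tuple(map(int,sys.argv[2:6])),f=float(sys.argv[6]))
E
python3 hov.py hv1.png 200 300 270 400 6
```

```text
at [ 0.5221 -0.1756  0.0928] yaw 3.0374 open 0.8 F [-0.5  0.3 -1.6] t 18.95 q [-0.55  0.48  1.5   0.02  1.12 -2.02]
[-0.8, 0.5, 5.5, 0.06]
[-0.8, 0.5, 5.5, 0.06]
[-0.8, 0.5, 5.5, 0.06]
[-0.8, 0.5, 5.5, 0.06]
[-0.8, 0.5, 5.5, 0.06]
[-0.8, 0.5, 5.5, 0.06]
toolz [ 0.0358 -0.0025 -0.9994]
```

View pics/hv1.png

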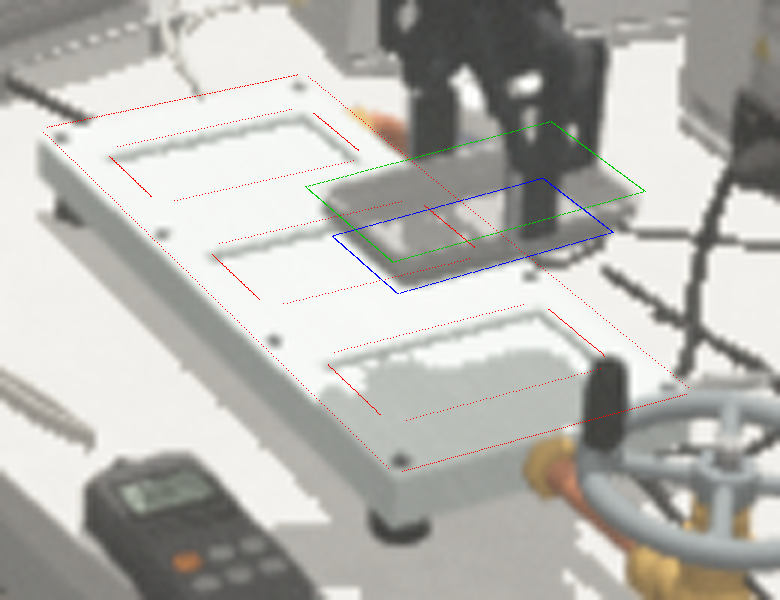

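>>> step_arm(motion=[[0.35,[-1,0.5,7],0],[0.35,[-1,0.5,9],0],[0.35,[-1,0.5,9],0],[0.35,[-1,0.5,9],0],[0.35,[0,0,7],0],[0.35,[0,0,5],0],[0.35,[0,0,0],0]])

```text
time: 19.8
ee_pos: [0.5283, -0.1719, 0.0418]
tcp_rot: [0.051, 0.999, 0.0, 0.017]
force: [-0.3, -0.4, -0.7]
opening: 0.798
```

```bash
python3 plan.py .526 -.1736 .024 -3.2516 4
python3 hov.py hv2.png 200 300 270 400 6
```

```text
at [ 0.5283 -0.1719  0.0418] yaw 3.0403 open 0.798 F [-0.3 -0.4 -0.7] t 19.8 q [-0.54  0.56  1.55  0.02  1.01 -2.02]
[0.5, -0.5, 4.4, 0.12]
[0.5, -0.5, 4.4, 0.12]
[0.5, -0.5, 4.4, 0.12]
[0.5, -0.5, 4.4, 0.12]
toolz [ 0.0338 -0.0012 -0.9994]
```

View pics/hv2.png

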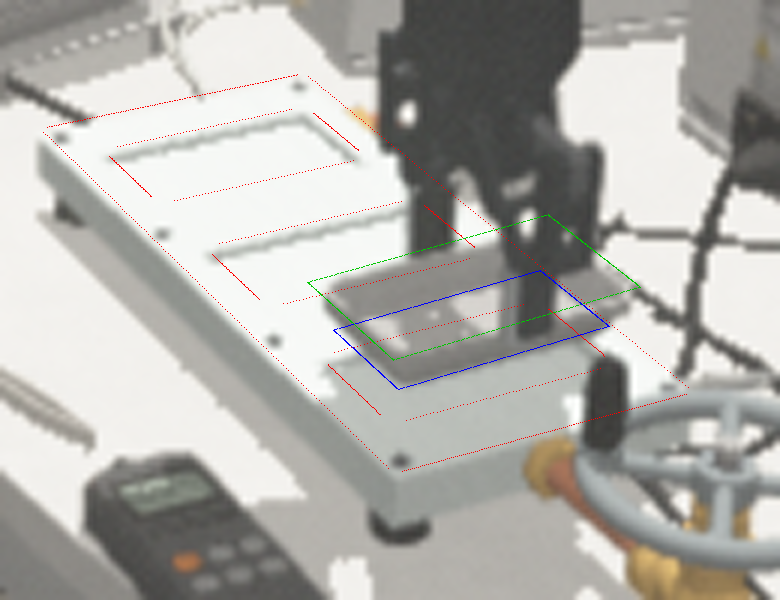

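>>> step_arm(motion=[[0.35,[1.5,-1,4],0],[0.35,[1.5,-1,4],0],[0.35,[1,0,4],0],[0.35,[0,0,2],0],[0.35,[0,0,0],0]])

```text
time: 20.45
ee_pos: [0.525, -0.1743, 0.0285]
tcp_rot: [0.051, 0.999, -0.001, 0.019]
force: [0.2, -0.5, -0.8]
opening: 0.796
```

```bash
python3 plan.py .5245 -.1736 .024 -3.2516 4
python3 hov.py hv3.png 230 290 310 400 8.5
```

```text
at [ 0.525  -0.1743  0.0285] yaw 3.04 open 0.796 F [ 0.2 -0.5 -0.8] t 20.45 q [-0.54  0.57  1.57  0.02  0.97 -2.02]
[0.1, 0.2, 1.1, 0.12]
[0.1, 0.2, 1.1, 0.12]
[0.1, 0.2, 1.1, 0.12]
[0.1, 0.2, 1.1, 0.12]
toolz [ 0.0371 -0.0032 -0.9993]
```

View pics/hv3.png

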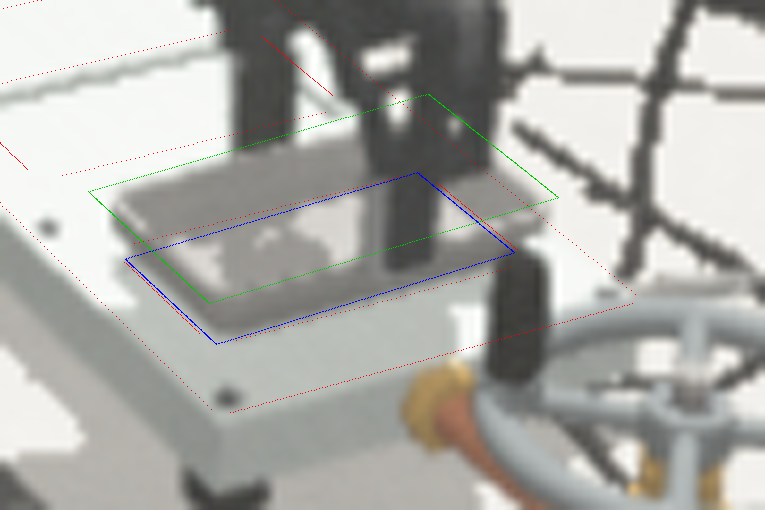

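>>> step_arm(motion=[[0.35,[0.5,0.5,2],0],[0.35,[0,0,2],0],[0.35,[0,0,1],0],[0.35,[0,0,0],0]])

```text
time: 21.0
ee_pos: [0.5254, -0.1742, 0.0239]
tcp_rot: [0.051, 0.999, -0.001, 0.02]
force: [-0.4, -0.4, 0.6]
opening: 0.795
```

>>> step_arm(motion=[[0.35,[0,0,1.5],0],[0.35,[0,0,1],0],[0.35,[0,0,0],0]])

```text
time: 21.3
ee_pos: [0.5254, -0.1744, 0.0233]
tcp_rot: [0.051, 0.999, -0.002, 0.02]
force: [-0.6, -0.3, -0.3]
opening: 0.795
```

>>> step_arm(motion=[[0.15,[0,0,0],0],[0.05,[0,0,0],0],[0,[0,0,0],0],[0,[0,0,0],0],[0,[0,0,-6],0],[0,[0,0,-12],0],[0,[0,0,-15],0],[0,[0,0,-15],0]])

```text
time: 22.1
ee_pos: [0.5229, -0.1735, 0.0727]
tcp_rot: [0.051, 0.999, -0.001, 0.019]
force: [-0.3, -0.5, 0.9]
opening: 0.995
```

>>> step_arm(motion=[[0,[4,15,-15],0],[0,[4,20,-12],0],[0,[4,20,0],0],[0,[4,20,0],0],[0,[4,20,0],0],[0,[4,20,0],0],[0,[4,20,0],0],[0,[4,20,0],0]])

```text
time: 22.9
ee_pos: [0.5075, -0.0136, 0.1102]
tcp_rot: [0.053, 0.998, -0.003, 0.026]
force: [0.1, -0.2, 0.6]
opening: 0.998
```

```bash
python3 plan.py .570 .2615 .1 -3.029 12
python3 hov.py hv4.png 230 290 310 400 8.5; python3 - <<'E'
from h import *
p,d=avg('top',3); np.save('topP2.npy',p)
v=cv2.resize(p[130:240,160:450],None,fx=2.7,fy=2.7,interpolation=cv2.INTER_CUBIC)[:,:,::-1].clip(0,255).astype(np.uint8)
cv2.imwrite('pics/t14.png',v)
E
```

```text
at [ 0.5075 -0.0136  0.1102] yaw 3.036 open 0.998 F [ 0.1 -0.2  0.6] t 22.9 q [-0.26  0.39  1.61  0.    1.09 -1.73]
[-2.8, 23.3, 0.8, -1.04]
[-3.2, 23.3, 0.8, -1.04]
[-3.6, 23.2, 0.8, -1.04]
[-4.0, 23.2, 0.8, -1.04]
[-4.4, 23.1, 0.8, -1.04]
[-4.9, 23.0, 0.8, -1.04]
[-5.3, 22.9, 0.8, -1.04]
[-5.7, 22.8, 0.8, -1.04]
[-6.1, 22.7, 0.8, -1.04]
[-6.5, 22.6, 0.8, -1.04]
[-6.9, 22.5, 0.8, -1.04]
[-7.3, 22.3, 0.8, -1.04]
toolz [ 0.0507 -0.0097 -0.9987]
```

View pics/hv4.png

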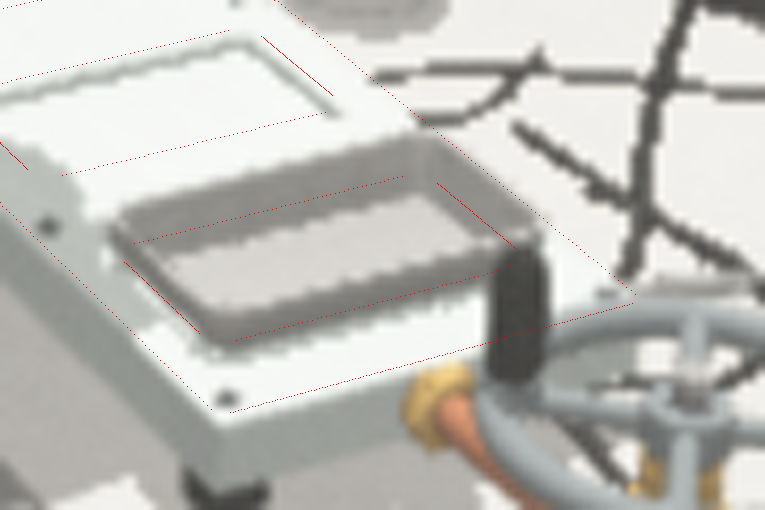

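View pics/t14.png

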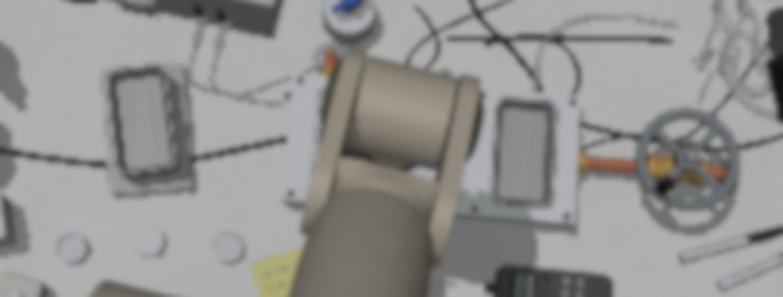

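Tray 1 sits flat in bay 3, and the remaining stack looks undisturbed at (148,125). Going back for the second tray.

>>> step_arm(motion=[[0,[-4,20,0],-1],[0,[-4,26,0],-1],[0,[-5,28,0],-1],[0,[-5,28,0],-1],[0,[-6,28,0],-1],[0,[-6,28,0],-1],[0,[-7,26,0],-1],[0,[-7,22,0],-1]])

```text
time: 24.0
ee_pos: [0.5664, 0.1856, 0.1105]
tcp_rot: [-0.012, 1.0, -0.006, 0.025]
force: [-0.3, 0.3, -0.3]
opening: 1.002
```

```bash
python3 plan.py .570 .2615 .075 -3.029 6
```

```text
at [0.5664 0.1856 0.1105] yaw -3.118 open 1.002 F [-0.3  0.3 -0.3] t 24.0 q [ 0.13  0.53  1.36 -0.02  1.21 -1.46]
[-0.9, 12.6, 5.9, -0.85]
[-1.1, 12.6, 5.9, -0.85]
[-1.3, 12.6, 5.9, -0.85]
[-1.5, 12.6, 5.9, -0.85]
[-1.6, 12.6, 5.9, -0.85]
[-1.8, 12.5, 5.9, -0.85]
toolz [ 0.0503 -0.0121 -0.9987]
```

>>> step_arm(motion=[[0,[-2,14,5],-1],[0,[-2,15,6],-1],[0,[-2,15,6],-1],[0,[-2,14,6],-1],[0,[-2,9,5],-0.5],[0,[0,4,3],-0.3],[0,[0,0,0],0]])

```text
time: 24.7
ee_pos: [0.5748, 0.2601, 0.0746]
tcp_rot: [-0.056, 0.998, -0.008, 0.024]
force: [0.1, -0.0, 0.8]
opening: 0.998
```

```bash
python3 plan.py .573 .2612 .055 -3.029 4
```

```text
at [0.5748 0.2601 0.0746] yaw -3.0288 open 0.998 F [ 0.1 -0.   0.8] t 24.7 q [ 0.25  0.62  1.29 -0.03  1.19 -1.43]
[0.4, 0.3, 4.9, 0.0]
[0.4, 0.3, 4.9, 0.0]
[0.4, 0.3, 4.9, 0.0]
[0.4, 0.3, 4.9, 0.0]
toolz [ 0.0479 -0.0133 -0.9988]
```

>>> step_arm(motion=[[0,[0.5,0.5,6],0],[0,[0.5,0.5,8],0],[0,[0.5,0,8],0],[0,[0,0,8],0],[0,[0,0,7],0],[0,[0,0,5],0],[0,[0,0,2],0],[0,[0,0,0],0]])

```text
time: 25.5
ee_pos: [0.5754, 0.2584, 0.0266]
tcp_rot: [-0.055, 0.998, -0.008, 0.023]
force: [-0.3, 0.5, -0.6]
opening: 1.003
```

```bash
python3 plan.py .573 .2612 .0285 -3.029 1
```

```text
at [0.5754 0.2584 0.0266] yaw -3.0312 open 1.003 F [-0.3  0.5 -0.6] t 25.5 q [ 0.25  0.68  1.34 -0.03  1.08 -1.42]
[2.1, 3.0, -1.9, -0.13]
toolz [ 0.0474 -0.014  -0.9988]
```

>>> step_arm(motion=[[0,[2,2.5,-1.5],0],[0,[0,0,0],0],[0.1,[0,0,0],0],[0.2,[0,0,0],0],[0.3,[0,0,0],0],[0.3,[0,0,0],0],[0.3,[0,0,0],0]], newtons=35)

```text
time: 26.2
ee_pos: [0.5733, 0.2613, 0.0297]
tcp_rot: [-0.055, 0.998, -0.008, 0.024]
force: [-1.1, -0.4, 0.8]
opening: 0.799
```

```bash
python3 plan.py .573 .2612 .0285 -3.029 1;python3 - <<'E'
from h import *
p,d=avg('scene',3)
v=cv2.resize(p[150:210,245:315],None,fx=10,fy=10,interpolation=cv2.INTER_CUBIC)[:,:,::-1].clip(0,255)
v=(255*(v/255)**.55).astype(np.uint8)
cv2.imwrite('pics/s15.png',v)
E
```

```text
at [0.5733 0.2613 0.0297] yaw -3.0309 open 0.799 F [-1.1 -0.4  0.8] t 26.2 q [ 0.25  0.67  1.34 -0.03  1.08 -1.42]
[0.4, -0.1, 1.2, -0.11]
toolz [ 0.0498 -0.0132 -0.9987]
```

View pics/s15.png

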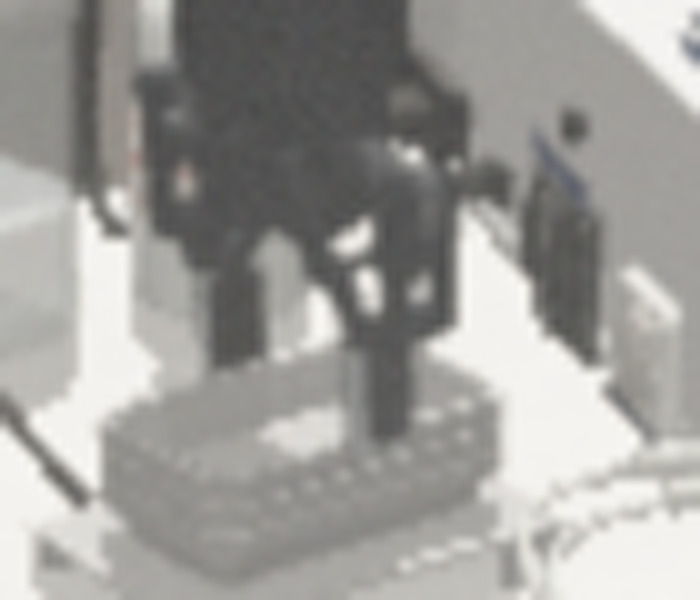

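>>> step_arm(motion=[[0.35,[0,0,-3],0],[0.35,[0,0,-4],0],[0.35,[0,0,-5],0],[0.35,[-1,0,-6],0],[0.35,[0,0,-8],0],[0.35,[-1,0,-10],0],[0.35,[0,0,-6],0],[0.35,[0,0,0],0]], newtons=45)

```text
time: 27.15
ee_pos: [0.5736, 0.2622, 0.0762]
tcp_rot: [-0.055, 0.998, -0.008, 0.025]
force: [0.5, 0.5, -0.5]
opening: 0.798
```

```bash
python3 plan.py .538 -.0692 .09 -3.2516 14;python3 - <<'E'
from h import *
p,d=avg('scene',3)
v=cv2.resize(p[140:210,245:315],None,fx=8,fy=8,interpolation=cv2.INTER_CUBIC)[:,:,::-1].clip(0,255)
v=(255*(v/255)**.55).astype(np.uint8)
cv2.imwrite('pics/s16.png',v)
E
```

```text
at [0.5736 0.2622 0.0762] yaw -3.031 open 0.798 F [ 0.5  0.5 -0.5] t 27.15 q [ 0.25  0.62  1.29 -0.03  1.19 -1.42]
[5.1, -23.2, -1.0, 0.9]
[4.8, -23.3, -1.0, 0.9]
[4.4, -23.4, -1.0, 0.9]
[4.0, -23.5, -1.0, 0.9]
[3.7, -23.5, -1.0, 0.9]
[3.3, -23.6, -1.0, 0.9]
[2.9, -23.6, -1.0, 0.9]
[2.5, -23.7, -1.0, 0.9]
[2.2, -23.7, -1.0, 0.9]
[1.8, -23.7, -1.0, 0.9]
[1.4, -23.8, -1.0, 0.9]
[1.1, -23.8, -1.0, 0.9]
[0.7, -23.8, -1.0, 0.9]
[0.3, -23.8, -1.0, 0.9]
toolz [ 0.051  -0.013  -0.9986]
```

View pics/s16.png

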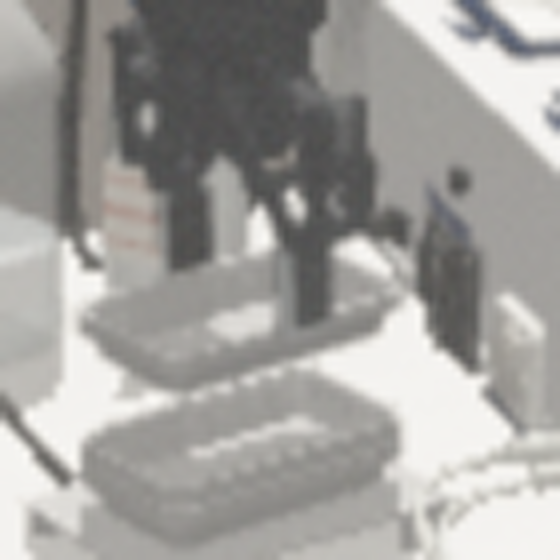

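>>> step_arm(motion=[[0.35,[3,-14,-3],0.7],[0.35,[5,-20,-3],0.7],[0.35,[4,-23,-2],0.7],[0.35,[4,-23,0],0.7],[0.35,[3,-23,0],0.7],[0.35,[3,-23,0],0.7],[0.35,[3,-23,0],0.7],[0.35,[2,-23,0],0.7]])

```text
time: 28.1
ee_pos: [0.5524, 0.0785, 0.083]
tcp_rot: [-0.004, 1.0, -0.008, 0.022]
force: [0.6, 0.5, -0.7]
opening: 0.796
```

```bash
python3 plan.py .5385 -.0692 .08 -3.2516 8
```

```text
at [0.5524 0.0785 0.083 ] yaw -3.1342 open 0.796 F [ 0.6  0.5 -0.7] t 28.1 q [-0.06  0.5   1.5  -0.01  1.09 -1.64]
[1.9, -18.4, 0.4, 0.84]
[1.6, -18.5, 0.4, 0.84]
[1.3, -18.5, 0.4, 0.84]
[1.1, -18.5, 0.4, 0.84]
[0.8, -18.5, 0.4, 0.84]
[0.5, -18.5, 0.4, 0.84]
[0.2, -18.5, 0.4, 0.84]
[-0.0, -18.5, 0.4, 0.84]
toolz [ 0.0436 -0.0152 -0.9989]
```

>>> step_arm(motion=[[0.35,[2,-21,0],0.8],[0.35,[1,-21,0],0.8],[0.35,[1,-21,0],0.8],[0.35,[1,-20,0],0.8],[0.35,[0,-18,0],0.7],[0.35,[0,-14,0],0.5],[0.35,[0,-6,0],0.2],[0.35,[0,0,0],0]])

```text
time: 28.9
ee_pos: [0.5385, -0.0554, 0.0841]
tcp_rot: [0.044, 0.999, -0.007, 0.02]
force: [1.0, -1.8, -0.0]
opening: 0.799
```

```bash
python3 plan.py .5385 -.0692 .045 -3.2516 4
```

```text
at [ 0.5385 -0.0554  0.0841] yaw 3.0543 open 0.799 F [ 1.  -1.8 -0. ] t 28.9 q [-0.32  0.48  1.55 -0.    1.08 -1.8 ]
[-0.3, -3.4, 9.8, 0.33]
[-0.3, -3.4, 9.8, 0.33]
[-0.3, -3.4, 9.8, 0.33]
[-0.4, -3.4, 9.8, 0.33]
toolz [ 0.0396 -0.0163 -0.9991]
```

>>> step_arm(motion=[[0.35,[0,-5,5],0.4],[0.35,[0,-5,8],0.4],[0.35,[0,-3,9],0.3],[0.35,[0,-1,9],0.1],[0.35,[0,0,6],0],[0.35,[0,0,3],0],[0.35,[0,0,0],0]])

```text
time: 29.6
ee_pos: [0.5381, -0.0688, 0.0395]
tcp_rot: [0.054, 0.998, -0.006, 0.019]
force: [0.0, 0.1, -0.9]
opening: 0.797
```

```bash
python3 plan.py .5385 -.0692 .024 -3.2516 4
python3 hov.py hv5.png 210 275 290 390 8
```

```text
at [ 0.5381 -0.0688  0.0395] yaw 3.0343 open 0.797 F [ 0.   0.1 -0.9] t 29.6 q [-0.34  0.54  1.59 -0.    0.97 -1.81]
[-0.1, -0.1, 3.9, 0.04]
[-0.1, -0.1, 3.9, 0.04]
[-0.1, -0.1, 3.9, 0.04]
[-0.1, -0.1, 3.9, 0.04]
toolz [ 0.0373 -0.0149 -0.9992]
```

View pics/hv5.png

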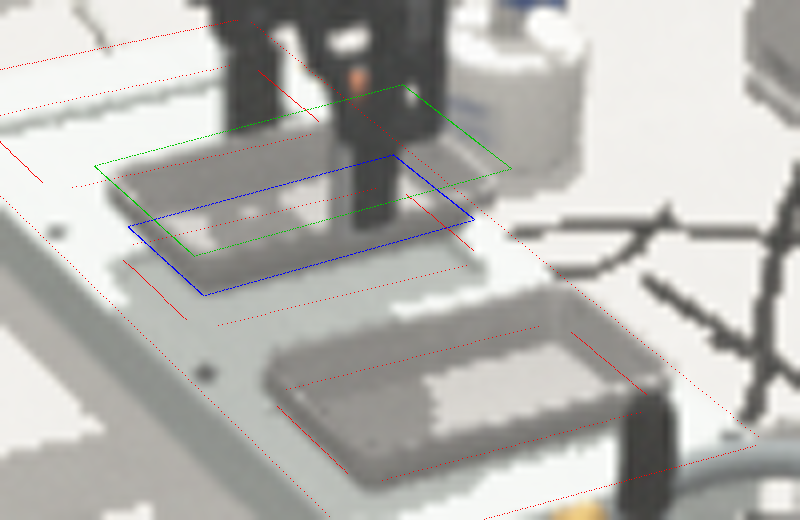

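>>> step_arm(motion=[[0.35,[0,0,4],0],[0.35,[0,0,4],0],[0.35,[0,0,4],0],[0.35,[0,0,2],0],[0.35,[0,0,1],0],[0.35,[0,0,0],0]])

```text
time: 30.35
ee_pos: [0.5394, -0.0699, 0.0256]
tcp_rot: [0.054, 0.998, -0.007, 0.021]
force: [-1.5, -0.5, 2.5]
opening: 0.795
```

>>> step_arm(motion=[[0.35,[0,0,1.5],0],[0.35,[0,0,1],0],[0.35,[0,0,0],0]])

```text
time: 30.65
ee_pos: [0.5392, -0.07, 0.0251]
tcp_rot: [0.054, 0.998, -0.008, 0.021]
force: [-1.8, -0.8, 1.9]
opening: 0.801
```

>>> step_arm(motion=[[0.15,[0,0,0],0],[0.05,[0,0,0],0],[0,[0,0,0],0],[0,[0,0,0],0],[0,[0,0,-6],0],[0,[0,0,-10],0],[0,[0,0,-12],0],[0,[0,0,-12],0]])

```text
time: 31.45
ee_pos: [0.5374, -0.0688, 0.0662]
tcp_rot: [0.054, 0.998, -0.007, 0.02]
force: [-0.6, -0.0, 0.1]
opening: 1.004
```

>>> step_arm(motion=[[0,[0,4,-12],0],[0,[0,12,-10],0],[0,[0,20,-5],-0.5],[0,[-2,22,0],-0.7],[0,[-2,22,0],-0.7],[0,[-2,22,0],-0.7],[0,[-3,22,0],-0.7],[0,[-3,22,0],-0.7]])

```text
time: 32.25
ee_pos: [0.5619, 0.083, 0.101]
tcp_rot: [0.019, 0.999, -0.009, 0.024]
force: [-0.3, 0.1, 0.5]
opening: 0.998
```

```bash
python3 plan.py .573 .2612 .08 -3.029 6
python3 hov.py hv6.png 210 275 290 390 8
```

```text
at [0.5619 0.083  0.101 ] yaw 3.1035 open 0.998 F [-0.3  0.1  0.5] t 32.25 q [-0.05  0.49  1.45 -0.02  1.15 -1.58]
[-0.7, 29.8, 3.5, -1.44]
[-1.5, 29.7, 3.5, -1.44]
[-2.2, 29.7, 3.5, -1.44]
[-2.9, 29.6, 3.5, -1.44]
[-3.7, 29.5, 3.5, -1.44]
[-4.4, 29.4, 3.5, -1.44]
toolz [ 0.0482 -0.0183 -0.9987]
```

View pics/hv6.png

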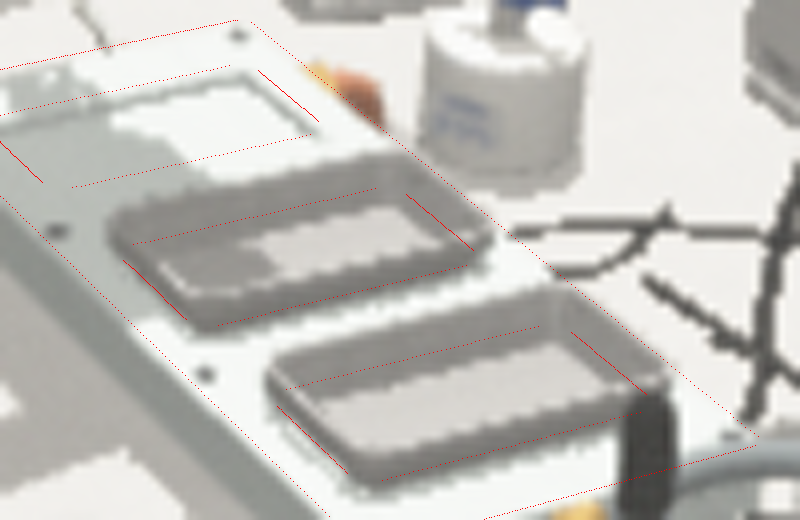

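Both trays look seated the same way in their bays. Fetching the third.

>>> step_arm(motion=[[0,[-1,24,2],-1.2],[0,[-2,26,3],-1.2],[0,[-2,26,4],-1.2],[0,[-3,25,4],-1.2],[0,[-3,22,4],-1.2],[0,[-3,16,4],-1],[0,[-1,10,3],-0.6],[0,[0,3,0],-0.2]])

```text
time: 33.2
ee_pos: [0.5759, 0.2355, 0.0758]
tcp_rot: [-0.049, 0.998, -0.011, 0.024]
force: [0.7, 0.8, -0.4]
opening: 0.997
```

```bash
python3 plan.py .573 .2612 .05 -3.029 6
```

```text
at [0.5759 0.2355 0.0758] yaw -3.0438 open 0.997 F [ 0.7  0.8 -0.4] t 33.2 q [ 0.21  0.61  1.31 -0.03  1.18 -1.44]
[0.1, 4.3, 4.3, -0.14]
[0.1, 4.3, 4.3, -0.14]
[0.0, 4.3, 4.3, -0.14]
[0.0, 4.3, 4.3, -0.14]
[0.0, 4.3, 4.3, -0.14]
[0.0, 4.3, 4.3, -0.14]
toolz [ 0.0488 -0.0204 -0.9986]
```

>>> step_arm(motion=[[0,[0,8,3],-0.3],[0,[0,9,4],-0.3],[0,[0.5,7,6],-0.2],[0,[0.5,2,8],0],[0,[0.5,0.5,8],0],[0,[0.5,0.5,8],0],[0,[0,0,6],0],[0,[0,0,0],0]])

```text
time: 34.0
ee_pos: [0.5729, 0.2609, 0.0278]
tcp_rot: [-0.055, 0.998, -0.012, 0.023]
force: [0.4, 0.3, -0.9]
opening: 1.008
```

```bash
python3 plan.py .573 .2612 .019 -3.029 4
```

```text
at [0.5729 0.2609 0.0278] yaw -3.0317 open 1.008 F [ 0.4  0.3 -0.9] t 34.0 q [ 0.25  0.68  1.34 -0.04  1.09 -1.41]
[-0.0, 0.1, 2.2, -0.04]
[-0.0, 0.1, 2.2, -0.04]
[-0.0, 0.1, 2.2, -0.04]
[-0.0, 0.1, 2.2, -0.04]
toolz [ 0.0473 -0.0215 -0.9986]
```

>>> step_arm(motion=[[0,[0,0,4],0],[0,[0,0,3.5],0],[0,[0,0,0],0]])

```text
time: 34.3
ee_pos: [0.5737, 0.2603, 0.02]
tcp_rot: [-0.054, 0.998, -0.012, 0.023]
force: [-0.1, 0.8, 0.2]
opening: 1.0
```

```bash
python3 plan.py .573 .2612 .0195 -3.029 1
```

```text
at [0.5737 0.2603 0.02  ] yaw -3.0323 open 1.0 F [-0.1  0.8  0.2] t 34.3 q [ 0.25  0.69  1.34 -0.04  1.07 -1.41]
[0.6, 0.9, 0.5, -0.19]
toolz [ 0.0479 -0.0215 -0.9986]
```

>>> step_arm(motion=[[0.05,[0,1,0.5],0],[0.1,[0,0,0],0],[0.2,[0,0,0],0],[0.3,[0,0,0],0],[0.3,[0,0,0],0],[0.3,[0,0,0],0]], newtons=35)

```text
time: 34.9
ee_pos: [0.574, 0.2616, 0.0206]
tcp_rot: [-0.054, 0.998, -0.012, 0.024]
force: [0.3, 0.5, -1.4]
opening: 0.798
```

>>> step_arm(motion=[[0.35,[0,0,-3],0],[0.35,[0,0,-4],0],[0.35,[0,0,-5],0],[0.35,[-1,0,-6],0],[0.35,[0,0,-8],0],[0.35,[-1,0,-10],0],[0.35,[0,0,-6],0],[0.35,[0,0,0],0]], newtons=45)

```text
time: 35.7
ee_pos: [0.5742, 0.2629, 0.0672]
tcp_rot: [-0.054, 0.998, -0.012, 0.025]
force: [0.2, -0.1, -0.3]
opening: 0.795
```

```bash
python3 plan.py .549 .0352 .09 -3.2516 10;python3 - <<'E'
from h import *
p,d=avg('scene',3)
v=cv2.resize(p[140:210,245:315],None,fx=8,fy=8,interpolation=cv2.INTER_CUBIC)[:,:,::-1].clip(0,255)
v=(255*(v/255)**.55).astype(np.uint8)
cv2.imwrite('pics/s17.png',v)
E
```

```text
at [0.5742 0.2629 0.0672] yaw -3.0322 open 0.795 F [ 0.2 -0.1 -0.3] t 35.7 q [ 0.26  0.63  1.3  -0.04  1.17 -1.41]
[5.0, -22.4, -2.3, 1.26]
[4.5, -22.5, -2.3, 1.26]
[4.0, -22.6, -2.3, 1.26]
[3.5, -22.6, -2.3, 1.26]
[3.0, -22.7, -2.3, 1.26]
[2.5, -22.8, -2.3, 1.26]
[2.0, -22.8, -2.3, 1.26]
[1.5, -22.9, -2.3, 1.26]
[1.0, -22.9, -2.3, 1.26]
[0.5, -22.9, -2.3, 1.26]
toolz [ 0.051  -0.0206 -0.9985]
```

View pics/s17.png

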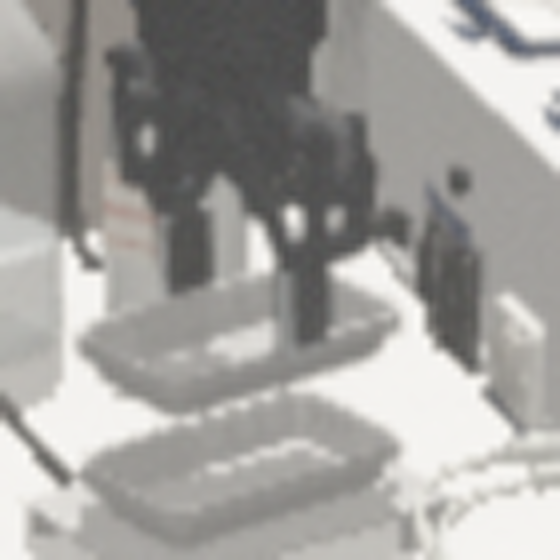

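>>> step_arm(motion=[[0.35,[3,-14,-5],1],[0.35,[5,-20,-5],1],[0.35,[4,-23,-3],1],[0.35,[4,-23,0],1],[0.35,[3,-23,0],1],[0.35,[3,-23,0],1],[0.35,[2,-20,0],1],[0.35,[1,-16,0],1]])

```text
time: 36.65
ee_pos: [0.5513, 0.0893, 0.0813]
tcp_rot: [0.02, 0.999, -0.011, 0.023]
force: [-0.1, -0.1, -0.6]
opening: 0.795
```

```bash
python3 plan.py .55 .0352 .07 -3.2516 5
```

```text
at [0.5513 0.0893 0.0813] yaw 3.1013 open 0.795 F [-0.1 -0.1 -0.6] t 36.65 q [-0.04  0.5   1.5  -0.02  1.09 -1.56]
[-0.2, -10.8, 2.3, 0.8]
[-0.3, -10.8, 2.3, 0.8]
[-0.5, -10.8, 2.3, 0.8]
[-0.6, -10.8, 2.3, 0.8]
[-0.8, -10.8, 2.3, 0.8]
toolz [ 0.0446 -0.023  -0.9987]
```

>>> step_arm(motion=[[0.35,[0,-14,2],0.8],[0.35,[-0.5,-14,4],0.8],[0.35,[-0.5,-11,6],0.7],[0.35,[-0.5,-8,7],0.6],[0.35,[0,-4,7],0.5],[0.35,[0,-1,6],0.2],[0.35,[0,0,5],0],[0.35,[0,0,0],0]])

```text
time: 37.45
ee_pos: [0.5491, 0.0296, 0.0421]
tcp_rot: [0.057, 0.998, -0.01, 0.022]
force: [-0.2, -0.2, -1.1]
opening: 0.801
```

```bash
python3 plan.py .55 .0352 .027 -3.2516 3
python3 hov.py hv7.png 195 260 270 370 8
```

```text
at [0.5491 0.0296 0.0421] yaw 3.0282 open 0.801 F [-0.2 -0.2 -1.1] t 37.45 q [-0.15  0.55  1.57 -0.02  0.98 -1.6 ]
[-0.1, 1.9, 5.0, -0.06]
[-0.1, 1.9, 5.0, -0.06]
[-0.1, 1.9, 5.0, -0.06]
toolz [ 0.0419 -0.0232 -0.9989]
```

View pics/hv7.png

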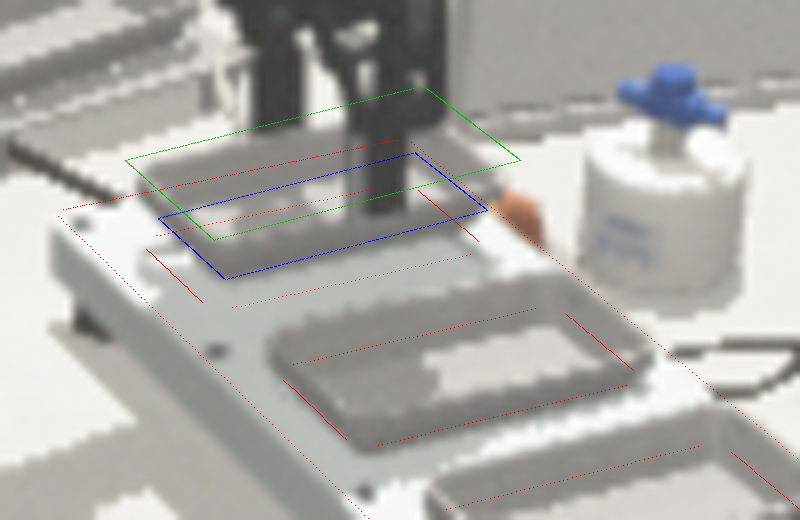

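>>> step_arm(motion=[[0.35,[0,2.5,4],0],[0.35,[-0.5,2.5,4],0],[0.35,[0,0,3],0],[0.35,[0,0,2],0],[0.35,[0,0,0],0]])

```text
time: 38.1
ee_pos: [0.5519, 0.0352, 0.0296]
tcp_rot: [0.056, 0.998, -0.011, 0.023]
force: [0.5, -1.2, -0.5]
opening: 0.79
```

```bash
python3 plan.py .55 .0347 .025 -3.2516 1
```

```text
at [0.5519 0.0352 0.0296] yaw 3.0297 open 0.79 F [ 0.5 -1.2 -0.5] t 38.1 q [-0.14  0.57  1.57 -0.02  0.95 -1.59]
[1.8, -0.7, 4.6, -0.11]
toolz [ 0.0454 -0.0239 -0.9987]
```

>>> step_arm(motion=[[0.35,[1,-0.5,1.5],0],[0.35,[0.5,0,1.5],0],[0.35,[0,0,1.5],0],[0.35,[0,0,1],0],[0.35,[0,0,0],0]])

```text
time: 38.6
ee_pos: [0.5507, 0.034, 0.0254]
tcp_rot: [0.056, 0.998, -0.011, 0.024]
force: [-1.2, -0.9, -0.7]
opening: 0.794
```

```bash
python3 plan.py .55 .0347 .024 -3.2516 1
python3 hov.py hv8.png 195 260 270 370 8
```

```text
at [0.5507 0.034  0.0254] yaw 3.0292 open 0.794 F [-1.2 -0.9 -0.7] t 38.6 q [-0.14  0.57  1.58 -0.02  0.94 -1.59]
[0.8, 0.6, 1.4, -0.14]
toolz [ 0.0471 -0.0248 -0.9986]
```

View pics/hv8.png

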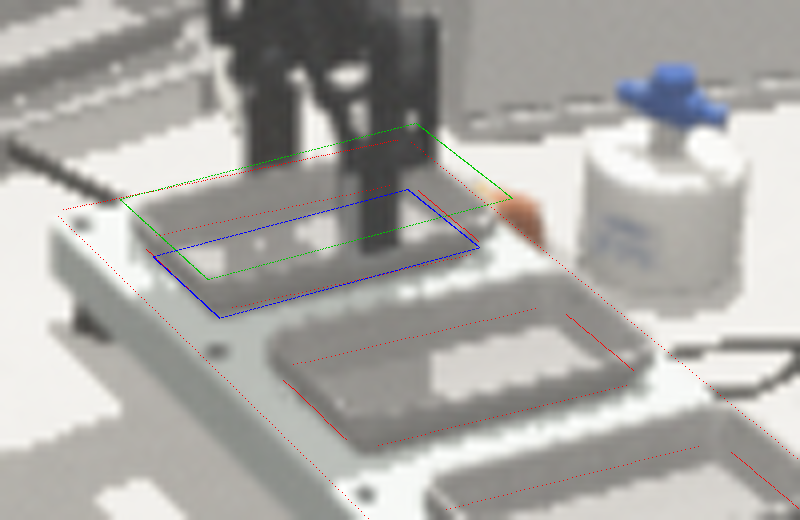

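Aligned. Releasing, then raising the arm slowly.

>>> step_arm(motion=[[0.15,[0,0,0],0],[0.05,[0,0,0],0],[0,[0,0,0],0],[0,[0,0,0],0],[0,[0,0,-6],0],[0,[0,0,-10],0],[0,[0,0,-14],0],[0,[0,0,-14],0]])

```text
time: 39.55
ee_pos: [0.5481, 0.0356, 0.0701]
tcp_rot: [0.056, 0.998, -0.011, 0.023]
force: [-0.6, 0.4, 0.5]
opening: 1.008
```

>>> step_arm(motion=[[0,[10,0,-14],4],[0,[15,4,-12],5],[0,[20,5,-8],6],[0,[20,5,-6],6],[0,[20,5,0],6],[0,[18,5,0],6],[0,[12,5,0],6],[0,[5,2,0],4]])

```text
time: 40.35
ee_pos: [0.4511, 0.1133, 0.1144]
tcp_rot: [0.432, 0.901, 0.001, 0.031]
force: [1.3, -0.3, 0.8]
opening: 1.002
```

```bash
python3 plan.py .43 .16 .1 1.5708 8
cat > look.py <<'E'
from h import *
import sys
cam,fn=sys.argv[1],sys.argv[2]; y0,y1,x0,x1=map(int,sys.argv[3:7]); f=float(sys.argv[7])
p,d=avg(cam,3)
np.save(cam+'L.npy',p); np.save(cam+'LD.npy',d)
v=cv2.resize(p[y0:y1,x0:x1],None,fx=f,fy=f,interpolation=cv2.INTER_CUBIC)[:,:,::-1].clip(0,255).astype(np.uint8)
cv2.imwrite('pics/'+fn,v)
E
python3 look.py scene s20.png 170 290 190 390 4; python3 look.py top t20.png 130 240 160 450 2.7
```

```text
at [0.4511 0.1133 0.1144] yaw 2.2461 open 1.002 F [ 1.3 -0.3  0.8] t 40.35 q [ 0.01  0.32  1.71 -0.03  1.05 -0.66]
[6.2, 1.6, 1.8, 4.84]
[6.3, 1.1, 1.8, 4.84]
[6.4, 0.5, 1.8, 4.84]
[6.4, -0.0, 1.8, 4.84]
[6.4, -0.6, 1.8, 4.84]
[6.3, -1.1, 1.8, 4.84]
[6.2, -1.6, 1.8, 4.84]
[6.0, -2.1, 1.8, 4.84]
toolz [ 0.0575 -0.0247 -0.998 ]
```

View pics/s20.png

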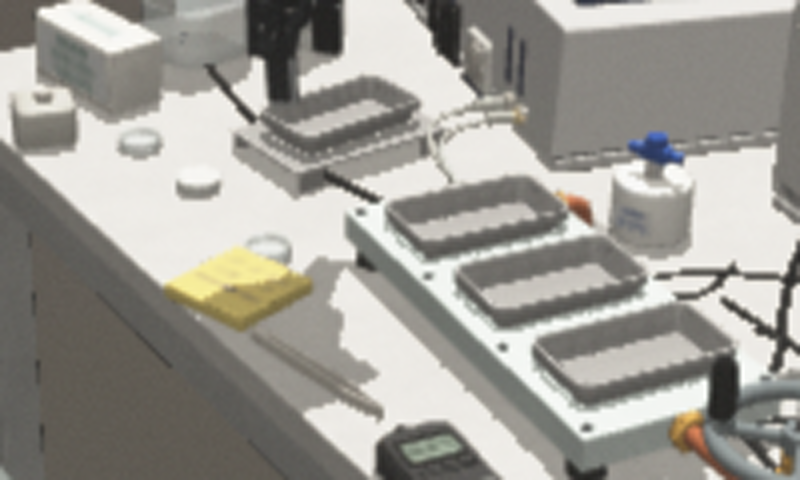

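View pics/t20.png

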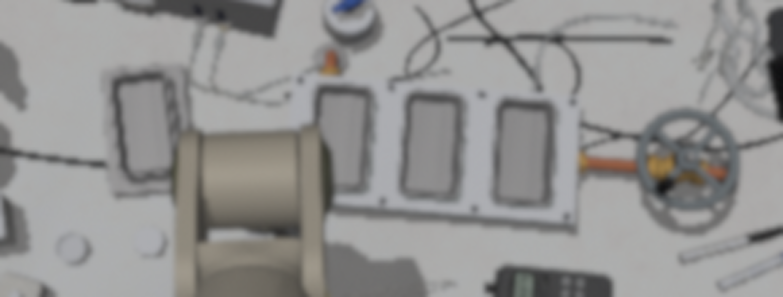

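All three trays look flat in their bays, and the single spare is still on the stand. Dish 3 seems to have moved: it is now at about (268,248) in the zoom, beside the note pad. I'll refit the dishes.

```bash
cat > dfit.py <<'E'
from h import *
import sys
p=np.load('sceneL.npy'); cam='scene'
G=np.minimum(gradmap(p,0.7),12)
x0,y0,f=210,190,9
v=np.clip(cv2.resize(p[190:250,210:280],None,fx=f,fy=f,interpolation=cv2.INTER_CUBIC),0,255)[:,:,::-1].astype(np.uint8).copy()
def dr(M,col):
    for a in proj(cam,M):
        x,y=((a-[x0,y0]+.5)*f-.5)
        if 0<=int(y)<v.shape[0] and 0<=int(x)<v.shape[1]: v[int(y),int(x)]=col
K,R,t=params(cam)
def ray(u,vv,z):
    c=-R.T@t; d=R.T@np.array([(u-K[0,2])/K[0,0],(vv-K[1,2])/K[1,1],1]); return c+d*(z-c[2])/d[2]
for u,vv in [tuple(map(float,a.split(','))) for a in sys.argv[1:]]:
    g=ray(u,vv,.012); 
    e,s=fit(G,cam,circ(.018,.012),[g[0],g[1],0],yaw=False,rng=(.006,.006,0)); print('guess',g[:2].round(4),'fit',e[:2].round(4),s); dr(circ(.018,.012,*e[:2],n=400),(0,0,255)); dr(circ(.018,.012,*g[:2],n=400),(0,200,0))
cv2.imwrite('pics/dfit.png',v)
E
python3 dfit.py 225,205.2 239.5,214.8 257,231.3; python3 -c "
from h import *
print(find('scene','dish_1'))"
```

```text
guess [0.4256 0.3299] fit [0.4166 0.3163] 11.956009864807129
guess [0.4333 0.2455] fit [0.4224 0.2294] 11.986733436584473
guess [0.4264 0.1242] fit [0.4268 0.1279] 11.822757720947266
[(0.65, [220, 199, 14, 9]), (0.53, [253, 225, 12, 12])]
```

View pics/dfit.png

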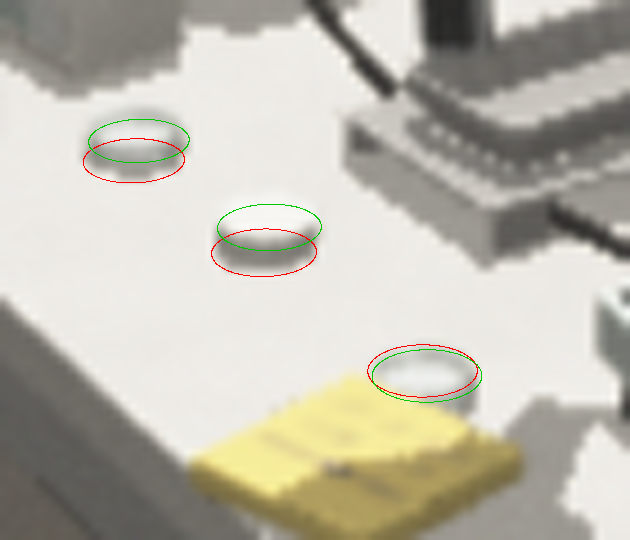

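```bash
python3 - <<'E'
from h import *
K,R,t=params('top')
def ray(u,vv,z):
    c=-R.T@t; d=R.T@np.array([(u-K[0,2])/K[0,0],(vv-K[1,2])/K[1,1],1]); return c+d*(z-c[2])/d[2]
p=np.load('topL.npy')
g=p.mean(2); bg=cv2.medianBlur(g.astype(np.uint8),31).astype(float)
for u,v in((186.7,221.5),(215.6,219.5)):
    u0,v0=int(u)-13,int(v)-13
    S=g[v0:v0+27,u0:u0+27]; D=np.abs(S-np.median(S)); 
    print(ray(u,v,.012)[:2].round(4))
v=cv2.resize(p[205:238,170:236],None,fx=12,fy=12,interpolation=cv2.INTER_CUBIC)[:,:,::-1]
v=((v-130)/(240-130)*255).clip(0,255).astype(np.uint8).copy()
for q in((.4256,.3299),(.4333,.2455)): 
    for a in proj('top',circ(.018,.012,*q,n=300)): 
        x,y=((a-[170,205]+.5)*12-.5); v[int(y)%396,int(x)%792]=(0,0,255)
for q in((.428,.341),(.434,.2525)): 
    for a in proj('top',circ(.018,.012,*q,n=300)): 
        x,y=((a-[170,205]+.5)*12-.5); v[int(y)%396,int(x)%792]=(0,200,0)
cv2.imwrite('pics/td.png',v)
E
```

```text
[0.4315 0.3453]
[0.436  0.2552]
```

View pics/td.png

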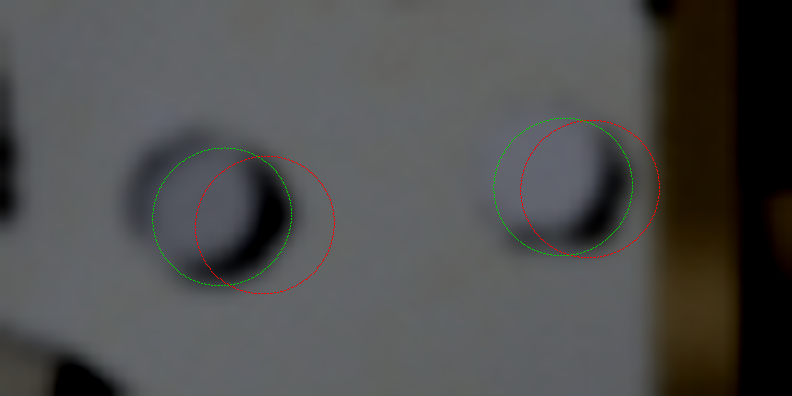

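```bash
python3 plan.py .434 .3475 .06 1.4606 14
```

```text
at [0.4521 0.1121 0.1136] yaw 2.2498 open 1.0 F [-0.1  0.1 -1.1] t 40.7 q [ 0.    0.32  1.71 -0.03  1.05 -0.66]
[13.9, 9.6, 3.8, 3.23]
[14.4, 8.8, 3.8, 3.23]
[14.9, 7.9, 3.8, 3.23]
[15.3, 7.1, 3.8, 3.23]
[15.7, 6.2, 3.8, 3.23]
[16.0, 5.3, 3.8, 3.23]
[16.3, 4.4, 3.8, 3.23]
[16.5, 3.5, 3.8, 3.23]
[16.7, 2.5, 3.8, 3.23]
[16.8, 1.6, 3.8, 3.23]
[16.9, 0.7, 3.8, 3.23]
[16.9, -0.3, 3.8, 3.23]
[16.8, -1.2, 3.8, 3.23]
[16.7, -2.2, 3.8, 3.23]
toolz [ 0.0567 -0.025  -0.9981]
```

>>> step_arm(motion=[[0.3,[14,10,0],4],[0.3,[17,10,0],4],[0.3,[18,8,0],4],[0.3,[18,7,0],4],[0.3,[19,5,0],4],[0.3,[19,4,0],4],[0.3,[19,3,0],4],[0.3,[19,1,0],4]])

```text
time: 41.5
ee_pos: [0.4388, 0.2657, 0.1085]
tcp_rot: [0.671, 0.741, 0.009, 0.03]
force: [-0.0, -0.6, -0.3]
opening: 0.697
```

```bash
python3 plan.py .434 .3475 .05 1.4606 6
```

```text
at [0.4388 0.2657 0.1085] yaw 1.6682 open 0.697 F [-0.  -0.6 -0.3] t 41.5 q [ 0.34  0.41  1.59 -0.05  1.11  0.26]
[13.6, 0.5, 9.8, 1.98]
[13.7, 0.1, 9.8, 1.98]
[13.6, -0.4, 9.8, 1.98]
[13.6, -0.9, 9.8, 1.98]
[13.6, -1.4, 9.8, 1.98]
[13.5, -1.8, 9.8, 1.98]
toolz [ 0.0561 -0.0262 -0.9981]
```

>>> step_arm(motion=[[0.3,[15,0,4],2],[0.3,[15,0,7],2],[0.3,[14,0,9],2],[0.3,[12,0,9],2],[0.3,[8,0,9],1.5],[0.3,[4,0,8],0.5],[0.3,[0,0,5],0],[0.3,[0,0,0],0]])

```text
time: 42.3
ee_pos: [0.4415, 0.335, 0.0528]
tcp_rot: [0.734, 0.678, 0.011, 0.029]
force: [-0.7, 0.2, -0.4]
opening: 0.699
```

```bash
python3 plan.py .434 .3475 .0 1.4606 6; python3 look.py top t21.png 180 260 130 260 6;python3 look.py scene s21.png 160 240 190 290 8
```

```text
at [0.4415 0.335  0.0528] yaw 1.4906 open 0.699 F [-0.7  0.2 -0.4] t 42.3 q [ 0.46  0.54  1.54 -0.06  1.03  0.57]
[2.0, -1.4, 8.8, 0.29]
[2.0, -1.4, 8.8, 0.29]
[2.0, -1.4, 8.8, 0.29]
[2.0, -1.4, 8.8, 0.29]
[1.9, -1.4, 8.8, 0.29]
[1.9, -1.5, 8.8, 0.29]
toolz [ 0.0556 -0.0267 -0.9981]
```

View pics/s21.png

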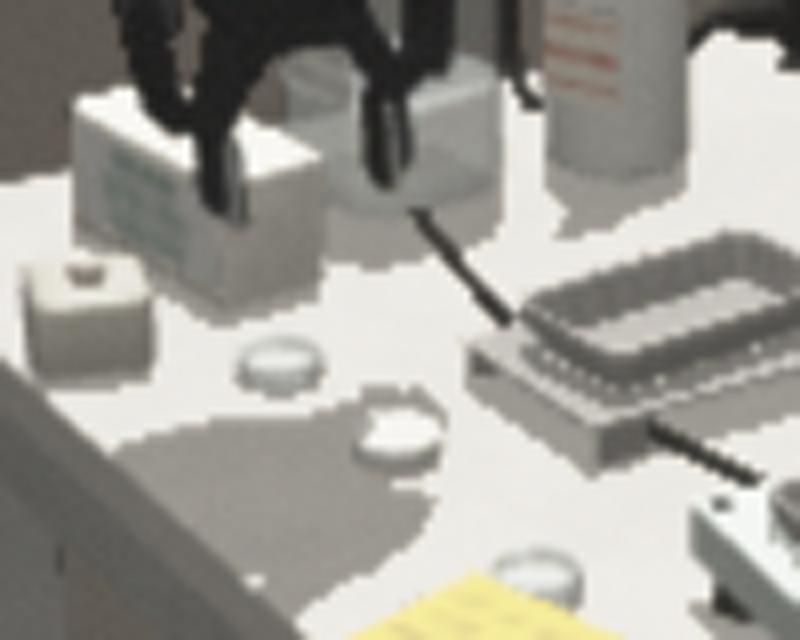

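View pics/t21.png

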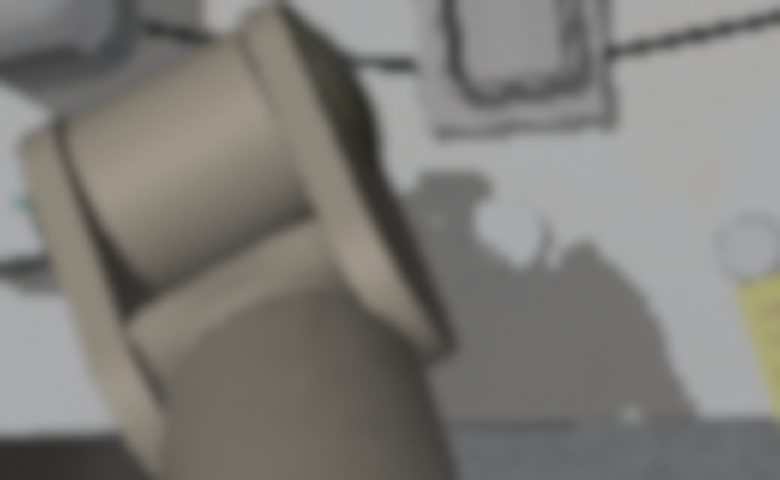

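>>> step_arm(motion=[[0.3,[4,-3,6],0.5],[0.3,[4,-3,9],0.5],[0.3,[3,-2,9],0.4],[0.3,[1,-1,9],0],[0.3,[0,0,8],0],[0.3,[0,0,6],0],[0.3,[0,0,0],0]])

```text
time: 43.3
ee_pos: [0.4356, 0.3479, 0.0015]
tcp_rot: [0.743, 0.668, 0.012, 0.029]
force: [-1.2, 0.1, -0.0]
opening: 0.7
```

```bash
python3 plan.py .434 .347 -.017 1.4606 3; python3 look.py scene s22.png 160 240 190 290 8
```

```text
at [0.4356 0.3479 0.0015] yaw 1.464 open 0.7 F [-1.2  0.1 -0. ] t 43.3 q [ 0.49  0.62  1.57 -0.06  0.91  0.63]
[-0.3, -0.5, 6.2, 0.07]
[-0.4, -0.5, 6.2, 0.07]
[-0.4, -0.5, 6.2, 0.07]
toolz [ 0.0565 -0.0262 -0.9981]
```

View pics/s22.png

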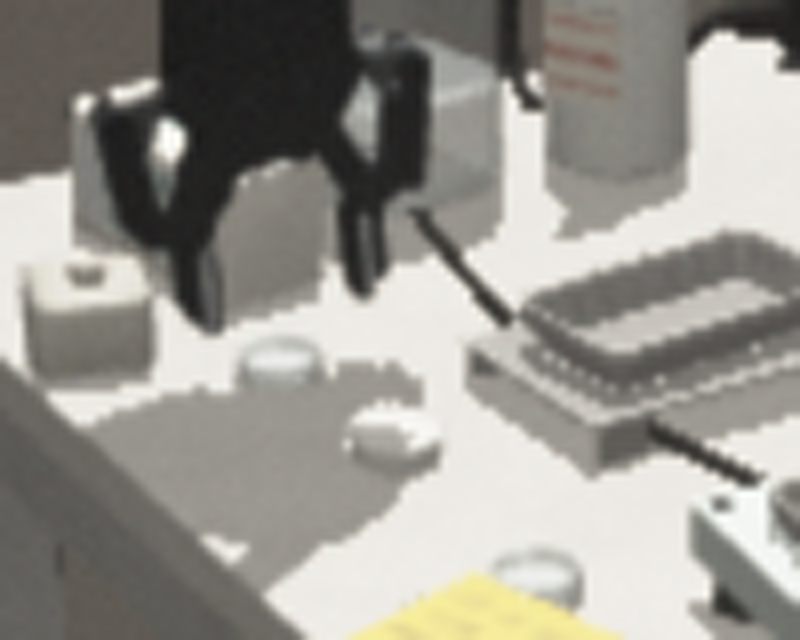

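>>> step_arm(motion=[[0.3,[-1,-1,5],0],[0.3,[0,0,5],0],[0.3,[0,0,4],0],[0.3,[0,0,2],0],[0.3,[0,0,0],0]])

```text
time: 43.95
ee_pos: [0.4365, 0.3469, -0.0138]
tcp_rot: [0.743, 0.668, 0.014, 0.029]
force: [-0.3, 0.0, -0.2]
opening: 0.698
```

```bash
python3 plan.py .434 .347 -.017 1.4606 1; python3 look.py scene s23.png 180 230 200 260 12
```

```text
at [ 0.4365  0.3469 -0.0138] yaw 1.4636 open 0.698 F [-0.3  0.  -0.2] t 43.95 q [ 0.48  0.64  1.59 -0.06  0.87  0.63]
[-0.1, -2.5, 3.2, 0.17]
toolz [ 0.06   -0.0243 -0.9979]
```

View pics/s23.png

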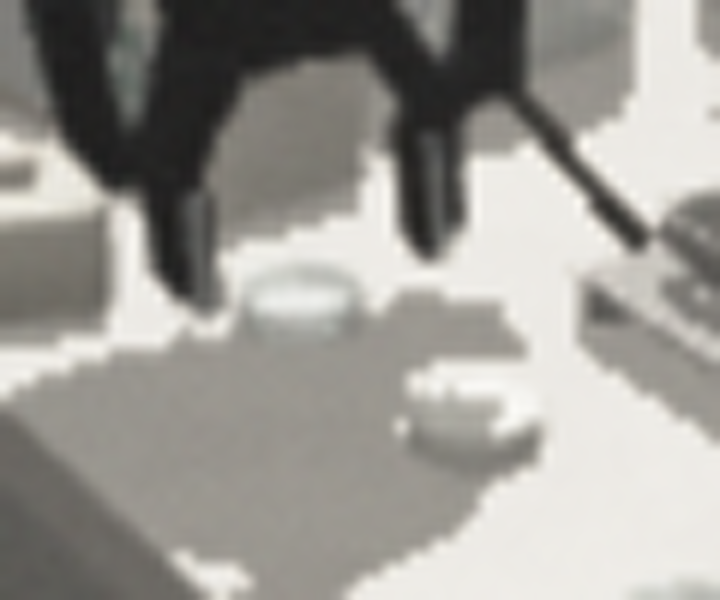

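```bash
cat > dd.py <<'E'
from h import *
from scipy.spatial.transform import Rotation as Ro
import sys
def dd(fn,cands,y0,y1,x0,x1,f,tipz=-.025,half=.030,cam='scene'):
    p=np.load(cam+'L.npy')
    v=np.clip(cv2.resize(p[y0:y1,x0:x1],None,fx=f,fy=f,interpolation=cv2.INTER_CUBIC),0,255)[:,:,::-1].astype(np.uint8).copy()
    def dr(M,col):
        for a in proj(cam,M):
            x,y=((a-[x0,y0]+.5)*f-.5)
            if 0<=int(y)<v.shape[0] and 0<=int(x)<v.shape[1]: v[int(y),int(x)]=col
    cols=[(0,0,255),(0,160,0),(255,0,0)]
    for q,c in zip(cands,cols):
        dr(circ(.018,.012,*q,n=500),c); dr(circ(.018,.0,*q,n=500),c)
    s=manip.get_state(); Rm=Ro.from_quat(s['tcp_rot']).as_matrix(); p0=s['ee_pos']
    for sy in(-1,1):
        for xx in np.linspace(-.011,.011,60): dr((Rm@np.array([xx,sy*half,tipz])+p0)[None],(255,0,255))
    cv2.imwrite('pics/'+fn,v)
E
python3 - <<'E'
from dd import *
dd('dd1.png',[(.4335,.3475),(.4335,.339),(.4256,.330)],180,230,200,260,12)
E
```

```text
(no output)
```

View pics/dd1.png

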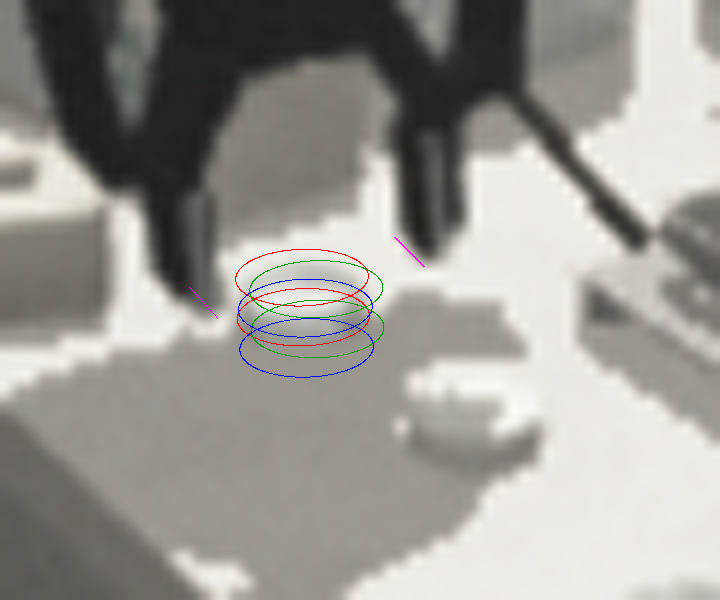

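>>> step_arm(motion=[[0.3,[-1.5,-2,2.5],0],[0.35,[0,0,1],0],[0.4,[0,0,0],0],[0.5,[0,0,0],0],[0.65,[0,0,0],0],[0.65,[0,0,0],0],[0.65,[0,0,0],0]], newtons=25)

```text
time: 44.8
ee_pos: [0.4347, 0.3457, -0.0165]
tcp_rot: [0.743, 0.668, 0.015, 0.029]
force: [-0.1, -0.3, -0.5]
opening: 0.402
```

```bash
python3 plan.py .434 .347 -.017 1.4606 1; python3 look.py scene s24.png 180 230 200 260 12
```

```text
at [ 0.4347  0.3457 -0.0165] yaw 1.4637 open 0.402 F [-0.1 -0.3 -0.5] t 44.8 q [ 0.48  0.64  1.6  -0.07  0.86  0.63]
[1.2, -0.9, 0.5, 0.18]
toolz [ 0.0616 -0.0235 -0.9978]
```

View pics/s24.png

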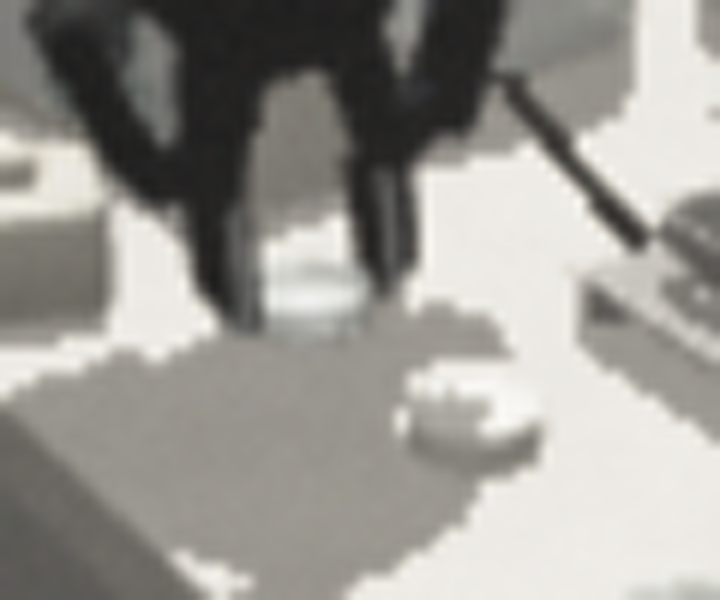

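>>> step_arm(motion=[[0.7,[0,0,-3],0],[0.7,[0,0,-6],0],[0.7,[0,0,-10],0],[0.7,[-2,0,-14],0],[0.7,[-4,1,-16],0],[0.7,[-10,3,-16],0],[0.7,[-14,5,-10],0],[0.7,[-18,6,-4],0]], newtons=30)

```text
time: 45.75
ee_pos: [0.4392, 0.298, 0.0707]
tcp_rot: [0.742, 0.669, 0.016, 0.03]
force: [-0.1, -0.2, 0.5]
opening: 0.396
```

```bash
python3 plan.py .5505 .0347 .07 1.4606 12; python3 look.py scene s25.png 150 230 190 290 7
```

```text
at [0.4392 0.298  0.0707] yaw 1.467 open 0.396 F [-0.1 -0.2  0.5] t 45.75 q [ 0.4   0.48  1.59 -0.05  1.02  0.53]
[-20.9, 11.5, 0.1, 0.03]
[-20.9, 11.5, 0.1, 0.03]
[-20.9, 11.5, 0.1, 0.03]
[-20.8, 11.5, 0.1, 0.03]
[-20.8, 11.5, 0.1, 0.03]
[-20.8, 11.6, 0.1, 0.03]
[-20.8, 11.6, 0.1, 0.03]
[-20.8, 11.6, 0.1, 0.03]
[-20.8, 11.6, 0.1, 0.03]
[-20.8, 11.6, 0.1, 0.03]
[-20.8, 11.6, 0.1, 0.03]
[-20.8, 11.6, 0.1, 0.03]
toolz [ 0.0632 -0.0226 -0.9977]
```

View pics/s25.png

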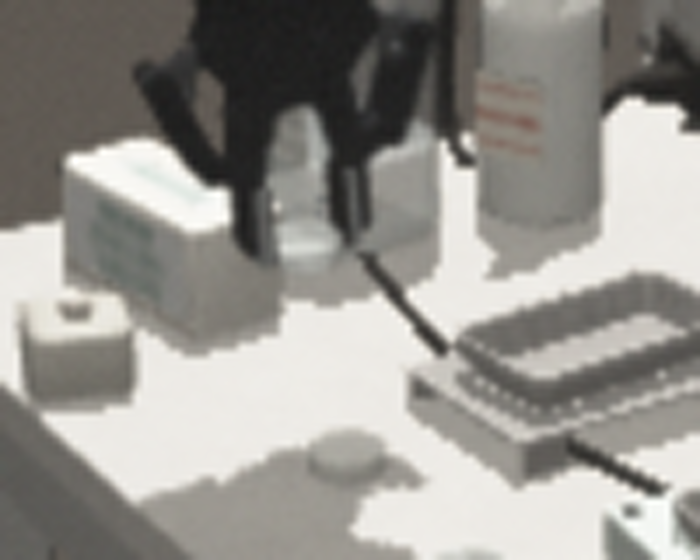

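>>> step_arm(motion=[[0.7,[-20,9,0],0],[0.7,[-22,12,0],0],[0.7,[-23,13,0],0],[0.7,[-23,13,0],0],[0.7,[-23,13,0],0],[0.7,[-23,13,0],0],[0.7,[-22,12,0],0],[0.7,[-20,11,0],0]])

```text
time: 46.7
ee_pos: [0.5162, 0.1108, 0.0766]
tcp_rot: [0.741, 0.671, 0.014, 0.027]
force: [0.5, 0.0, -0.3]
opening: 0.395
```

```bash
python3 plan.py .5505 .0347 .06 1.4606 5
```

```text
at [0.5162 0.1108 0.0766] yaw 1.4702 open 0.395 F [ 0.5  0.  -0.3] t 46.7 q [-0.    0.46  1.6  -0.03  1.02  0.11]
[-14.5, 8.4, 3.3, 0.11]
[-14.4, 8.4, 3.3, 0.11]
[-14.4, 8.4, 3.3, 0.11]
[-14.4, 8.4, 3.3, 0.11]
[-14.4, 8.5, 3.3, 0.11]
toolz [ 0.0564 -0.0217 -0.9982]
```

>>> step_arm(motion=[[0.7,[-18,11,0],0],[0.7,[-16,10,1],0],[0.7,[-12,8,3],0],[0.7,[-8,4,4],0],[0.7,[-4,2,4],0],[0.7,[-1,0,3],0],[0.7,[0,0,0],0]])

```text
time: 47.4
ee_pos: [0.5468, 0.0458, 0.0614]
tcp_rot: [0.742, 0.67, 0.013, 0.025]
force: [0.0, 0.4, -0.7]
opening: 0.398
```

```bash
python3 plan.py .5505 .0347 .04 1.4606 3; python3 look.py scene s26.png 180 260 270 370 8
```

```text
at [0.5468 0.0458 0.0614] yaw 1.469 open 0.398 F [ 0.   0.4 -0.7] t 47.4 q [-0.12  0.51  1.56 -0.02  1.01 -0.02]
[-3.6, 1.6, 7.1, 0.16]
[-3.6, 1.6, 7.1, 0.16]
[-3.6, 1.6, 7.1, 0.16]
toolz [ 0.0523 -0.0205 -0.9984]
```

View pics/s26.png

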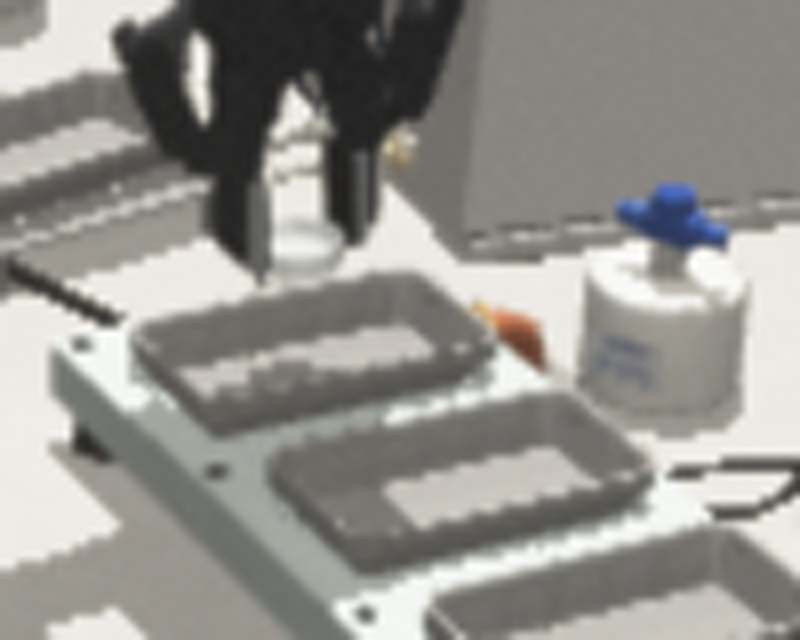

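>>> step_arm(motion=[[0.7,[-5,2,2],0.3],[0.7,[-4,2,4],0.3],[0.7,[-2,1,6],0],[0.7,[0,0,6],0],[0.7,[0,0,5],0],[0.7,[0,0,0],0]])

```text
time: 48.15
ee_pos: [0.5525, 0.0335, 0.0377]
tcp_rot: [0.745, 0.666, 0.013, 0.026]
force: [-0.9, 0.3, -0.5]
opening: 0.399
```

```bash
python3 plan.py .5505 .0347 .021 1.4606 3; python3 look.py scene s27.png 180 260 270 370 8
```

```text
at [0.5525 0.0335 0.0377] yaw 1.4587 open 0.399 F [-0.9  0.3 -0.5] t 48.15 q [-0.15  0.55  1.57 -0.02  0.96 -0.03]
[0.3, -0.7, 5.6, -0.04]
[0.3, -0.7, 5.6, -0.04]
[0.3, -0.7, 5.6, -0.04]
toolz [ 0.0538 -0.0206 -0.9983]
```

View pics/s27.png

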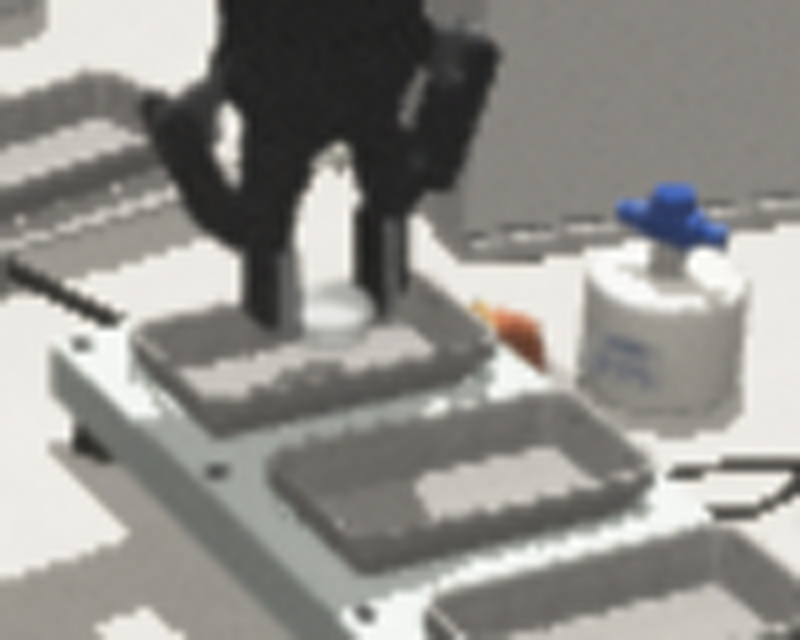

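>>> step_arm(motion=[[0.7,[0,-1,5],0],[0.7,[0,-1,5],0],[0.7,[0,0,3],0],[0.7,[0,0,2],0],[0.7,[0,0,1],0],[0.7,[0,0,0],0]])

```text
time: 48.9
ee_pos: [0.5518, 0.0336, 0.0216]
tcp_rot: [0.745, 0.666, 0.014, 0.027]
force: [-0.1, 0.0, 0.1]
opening: 0.399
```

```bash
python3 plan.py .5505 .0347 .021 1.4606 1
```

```text
at [0.5518 0.0336 0.0216] yaw 1.4592 open 0.399 F [-0.1  0.   0.1] t 48.9 q [-0.15  0.57  1.59 -0.02  0.92 -0.03]
[0.9, -1.4, 0.6, -0.08]
toolz [ 0.0561 -0.021  -0.9982]
```

>>> step_arm(motion=[[0.7,[0,-0.5,1],0],[0.7,[0,0,0.5],0],[0.7,[0,0,0],0]])

```text
time: 49.2
ee_pos: [0.5516, 0.0337, 0.0201]
tcp_rot: [0.745, 0.666, 0.014, 0.027]
force: [0.4, -0.3, 0.3]
opening: 0.403
```

>>> step_arm(motion=[[0.55,[0,0,0],0],[0.48,[0,0,0],0],[0.42,[0,0,0],0],[0.4,[0,0,0],0],[0.4,[0,0,-5],0],[0.4,[0,0,-10],0],[0.4,[0,0,-12],0],[0.4,[0,0,-12],0]])

```text
time: 50.0
ee_pos: [0.5488, 0.0345, 0.0614]
tcp_rot: [0.745, 0.666, 0.014, 0.026]
force: [-0.2, -0.2, 0.1]
opening: 0.601
```

```bash
python3 plan.py .439 .257 .08 1.4606 10; python3 look.py scene s28.png 180 260 270 370 8
```

```text
at [0.5488 0.0345 0.0614] yaw 1.4591 open 0.601 F [-0.2 -0.2  0.1] t 50.0 q [-0.15  0.51  1.56 -0.01  1.01 -0.03]
[20.9, -13.4, -1.9, -0.01]
[20.9, -13.4, -1.9, -0.01]
[20.9, -13.4, -1.9, -0.01]
[20.9, -13.4, -1.9, -0.01]
[20.9, -13.4, -1.9, -0.01]
[20.9, -13.4, -1.9, -0.01]
[20.9, -13.4, -1.9, -0.01]
[20.9, -13.4, -1.9, -0.01]
[20.9, -13.4, -1.9, -0.01]
[20.9, -13.4, -1.9, -0.01]
toolz [ 0.0551 -0.0208 -0.9983]
```

View pics/s28.png

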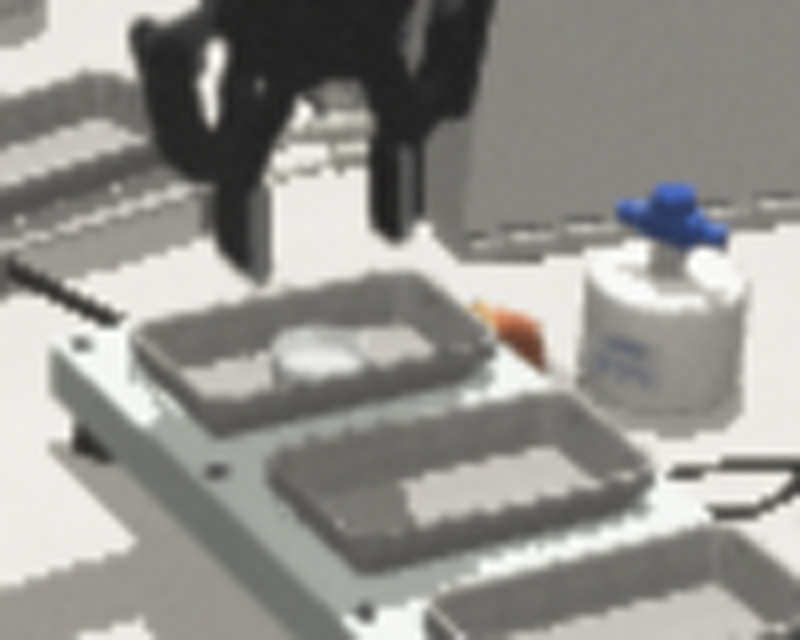

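Dish 1 stands flat in its tray at (320,355). Going for dish 2.

>>> step_arm(motion=[[0.3,[12,-8,-6],0],[0.3,[20,-13,-4],0],[0.3,[24,-15,0],0],[0.3,[24,-15,0],0],[0.3,[24,-15,0],0],[0.3,[24,-15,0],0],[0.3,[24,-15,0],0],[0.3,[20,-12,0],0]])

```text
time: 50.95
ee_pos: [0.4529, 0.2265, 0.0623]
tcp_rot: [0.746, 0.665, 0.013, 0.025]
force: [0.9, 0.7, -1.0]
opening: 0.694
```

```bash
python3 plan.py .4375 .2545 .05 1.4606 5
```

```text
at [0.4529 0.2265 0.0623] yaw 1.4553 open 0.694 F [ 0.9  0.7 -1. ] t 50.95 q [ 0.25  0.46  1.67 -0.04  0.97  0.39]
[5.2, -3.7, 2.5, -0.06]
[5.2, -3.7, 2.5, -0.06]
[5.2, -3.7, 2.5, -0.06]
[5.2, -3.7, 2.5, -0.06]
[5.2, -3.7, 2.5, -0.06]
toolz [ 0.0528 -0.021  -0.9984]
```

>>> step_arm(motion=[[0.3,[8,-6,3],0],[0.3,[8,-5,5],0],[0.3,[5,-4,7],0],[0.3,[3,-2,8],0],[0.3,[0,0,8],0],[0.3,[0,0,8],0],[0.3,[0,0,6],0],[0.3,[0,0,0],0]])

```text
time: 51.75
ee_pos: [0.4383, 0.253, 0.0109]
tcp_rot: [0.746, 0.665, 0.011, 0.025]
force: [-0.0, -0.5, -0.9]
opening: 0.697
```

```bash
python3 plan.py .4375 .2545 -.0165 1.4606 4;  python3 look.py scene s29.png 180 240 210 280 10; python3 -c "
from dd import *
dd('dd2.png',[(.436,.255)],180,240,210,280,10)"
```

```text
at [0.4383 0.253  0.0109] yaw 1.4564 open 0.697 F [-0.  -0.5 -0.9] t 51.75 q [ 0.31  0.54  1.71 -0.05  0.85  0.45]
[0.3, -0.2, 6.9, -0.06]
[0.3, -0.2, 6.9, -0.06]
[0.3, -0.2, 6.9, -0.06]
[0.3, -0.2, 6.9, -0.06]
toolz [ 0.0494 -0.0221 -0.9985]
```

View pics/dd2.png

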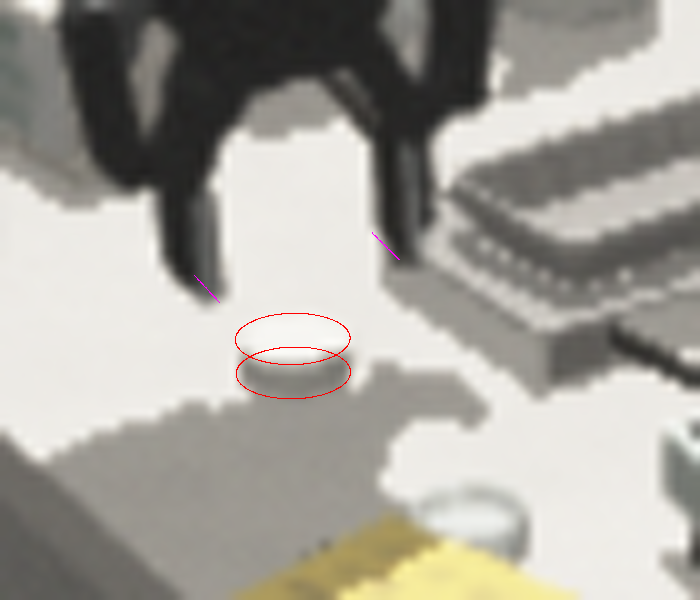

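>>> step_arm(motion=[[0.3,[0,0,7],0],[0.3,[0.5,0,7],0],[0.3,[0.5,-0.5,6],0],[0.3,[0.5,-0.5,4],0],[0.3,[0,0,2],0],[0.3,[0,0,0],0]])

```text
time: 52.5
ee_pos: [0.4396, 0.2547, -0.0158]
tcp_rot: [0.746, 0.666, 0.013, 0.025]
force: [-0.6, -0.1, -0.3]
opening: 0.7
```

```bash
python3 plan.py .4375 .2545 -.0165 1.4606 1
```

```text
at [ 0.4396  0.2547 -0.0158] yaw 1.4568 open 0.7 F [-0.6 -0.1 -0.3] t 52.5 q [ 0.31  0.59  1.73 -0.05  0.78  0.46]
[-0.4, -2.1, 0.7, -0.22]
toolz [ 0.0524 -0.0211 -0.9984]
```

>>> step_arm(motion=[[0.35,[0,-1.5,0.5],0],[0.4,[0,0,0],0],[0.5,[0,0,0],0],[0.65,[0,0,0],0],[0.65,[0,0,0],0],[0.65,[0,0,0],0]], newtons=25)

```text
time: 53.1
ee_pos: [0.4383, 0.255, -0.0156]
tcp_rot: [0.746, 0.666, 0.013, 0.026]
force: [0.9, 0.2, -0.2]
opening: 0.405
```

>>> step_arm(motion=[[0.7,[0,0,-3],0],[0.7,[0,0,-6],0],[0.7,[0,0,-10],0],[0.7,[-2,0,-14],0],[0.7,[-4,1,-16],0],[0.7,[-10,3,-16],0],[0.7,[-14,5,-12],0],[0.7,[-18,6,-6],0]], newtons=30)

```text
time: 53.9
ee_pos: [0.4427, 0.2076, 0.0757]
tcp_rot: [0.745, 0.667, 0.014, 0.026]
force: [0.9, 0.4, 0.1]
opening: 0.395
```

```bash
python3 plan.py .539 -.0697 .07 1.4606 12;  python3 look.py scene s30.png 150 230 210 310 7
```

```text
at [0.4427 0.2076 0.0757] yaw 1.4603 open 0.395 F [0.9 0.4 0.1] t 53.9 q [ 0.21  0.41  1.7  -0.04  0.98  0.34]
[-22.1, 10.5, 0.5, -0.0]
[-22.1, 10.5, 0.5, -0.0]
[-22.1, 10.5, 0.5, -0.0]
[-22.1, 10.5, 0.5, -0.0]
[-22.1, 10.5, 0.5, -0.0]
[-22.1, 10.5, 0.5, -0.0]
[-22.1, 10.5, 0.5, -0.0]
[-22.1, 10.5, 0.5, -0.0]
[-22.1, 10.5, 0.5, -0.0]
[-22.1, 10.5, 0.5, -0.0]
[-22.1, 10.5, 0.5, -0.0]
[-22.1, 10.5, 0.5, -0.0]
toolz [ 0.0552 -0.0201 -0.9983]
```

View pics/s30.png

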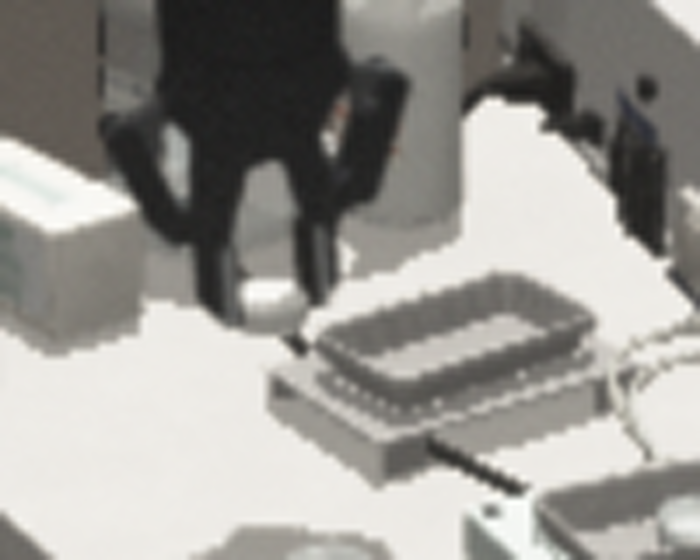

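>>> step_arm(motion=[[0.7,[-22,9,0],0],[0.7,[-24,12,-1],0],[0.7,[-25,12,-1],0],[0.7,[-25,12,-1],0],[0.7,[-25,12,0],0],[0.7,[-25,12,0],0],[0.7,[-25,12,0],0],[0.7,[-25,12,0],0]])

```text
time: 54.85
ee_pos: [0.5125, 0.0033, 0.0846]
tcp_rot: [0.743, 0.669, 0.013, 0.023]
force: [1.1, -0.0, -0.8]
opening: 0.399
```

```bash
python3 plan.py .539 -.0697 .07 1.4606 6
```

```text
at [0.5125 0.0033 0.0846] yaw 1.4662 open 0.399 F [ 1.1 -0.  -0.8] t 54.85 q [-0.22  0.43  1.63 -0.01  1.03 -0.11]
[-11.6, 5.7, 2.4, 0.05]
[-11.6, 5.7, 2.4, 0.05]
[-11.6, 5.7, 2.4, 0.05]
[-11.6, 5.7, 2.4, 0.05]
[-11.6, 5.7, 2.4, 0.05]
[-11.6, 5.7, 2.4, 0.05]
toolz [ 0.0492 -0.0173 -0.9986]
```

>>> step_arm(motion=[[0.7,[-18,8,0],0],[0.7,[-17,8,2],0],[0.7,[-14,6,4],0],[0.7,[-10,4,5],0],[0.7,[-6,3,5],0.2],[0.7,[-2,1,5],0.2],[0.7,[0,0,0],0]])

```text
time: 55.55
ee_pos: [0.5376, -0.0685, 0.0627]
tcp_rot: [0.746, 0.666, 0.012, 0.021]
force: [-0.0, 0.9, 0.2]
opening: 0.402
```

```bash
python3 plan.py .539 -.0697 .04 1.4606 4
```

```text
at [ 0.5376 -0.0685  0.0627] yaw 1.458 open 0.402 F [-0.   0.9  0.2] t 55.55 q [-0.35  0.5   1.57  0.    1.02 -0.23]
[-0.2, 0.4, 5.7, -0.04]
[-0.2, 0.4, 5.7, -0.04]
[-0.2, 0.4, 5.7, -0.04]
[-0.2, 0.4, 5.7, -0.04]
toolz [ 0.0457 -0.0152 -0.9988]
```

>>> step_arm(motion=[[0.7,[0,0,6],0],[0.7,[-0.5,0,8],0],[0.7,[-0.5,0,8],0],[0.7,[0,0,7],0],[0.7,[0,0,5],0],[0.7,[0,0,3],0],[0.7,[0,0,0],0]])

```text
time: 56.25
ee_pos: [0.5386, -0.0683, 0.022]
tcp_rot: [0.745, 0.667, 0.012, 0.02]
force: [0.2, 0.5, -0.9]
opening: 0.398
```

```bash
python3 plan.py .539 -.0697 .021 1.4606 4;  python3 look.py scene s31.png 200 280 280 380 8
```

```text
at [ 0.5386 -0.0683  0.022 ] yaw 1.4601 open 0.398 F [ 0.2  0.5 -0.9] t 56.25 q [-0.35  0.56  1.61  0.    0.92 -0.24]
[-0.3, 0.2, 0.2, -0.01]
[-0.3, 0.2, 0.2, -0.01]
[-0.3, 0.2, 0.2, -0.01]
[-0.3, 0.2, 0.2, -0.01]
toolz [ 0.0443 -0.0143 -0.9989]
```

View pics/s31.png

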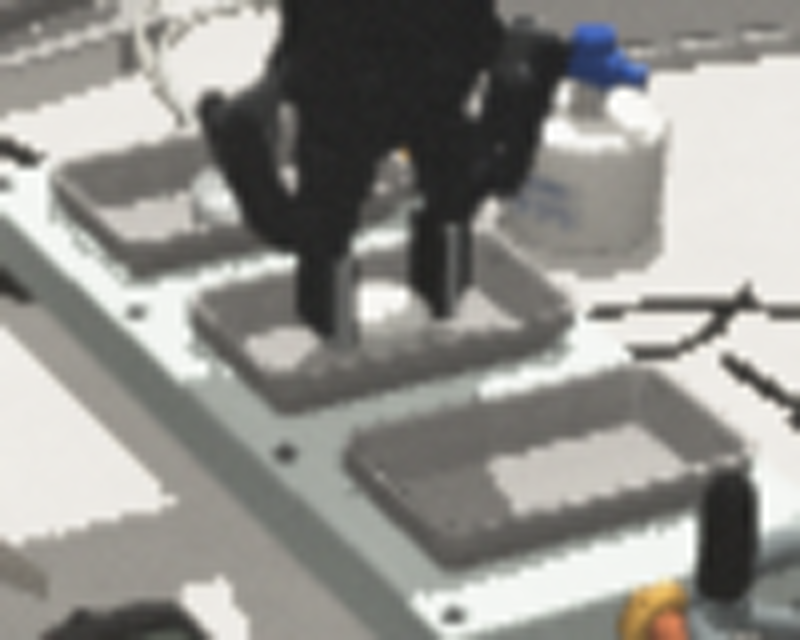

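>>> step_arm(motion=[[0.7,[-1,0,1],0],[0.7,[0,0,0.5],0],[0.55,[0,0,0],0],[0.48,[0,0,0],0],[0.42,[0,0,0],0],[0.4,[0,0,0],0],[0.4,[0,0,-5],0],[0.4,[0,0,-10],0]])

```text
time: 57.2
ee_pos: [0.538, -0.0693, 0.0368]
tcp_rot: [0.745, 0.667, 0.012, 0.02]
force: [-0.7, -1.2, 0.3]
opening: 0.601
```

>>> step_arm(motion=[[0.35,[0,0,-12],0],[0.3,[2,-1,-14],0],[0.3,[12,-7,-10],0],[0.3,[20,-12,-4],0],[0.3,[20,-14,0],0],[0.3,[20,-14,0],0],[0.3,[20,-14,0],0],[0.3,[16,-10,0],0]])

```text
time: 58.0
ee_pos: [0.4743, 0.0539, 0.08]
tcp_rot: [0.746, 0.666, 0.014, 0.024]
force: [0.7, -0.1, 0.4]
opening: 0.701
```

```bash
python3 plan.py .439 .257 .08 1.4606 10; python3 look.py scene s32.png 200 280 280 380 8;python3 look.py top t32.png 180 260 160 290 6
```

```text
at [0.4743 0.0539 0.08  ] yaw 1.4571 open 0.701 F [ 0.7 -0.1  0.4] t 58.0 q [-0.13  0.39  1.73 -0.01  0.97 -0.01]
[19.8, -5.8, -0.0, -0.02]
[19.8, -5.8, -0.0, -0.02]
[19.8, -5.8, -0.0, -0.02]
[19.8, -5.8, -0.0, -0.02]
[19.8, -5.8, -0.0, -0.02]
[19.8, -5.8, -0.0, -0.02]
[19.8, -5.8, -0.0, -0.02]
[19.8, -5.8, -0.0, -0.02]
[19.8, -5.8, -0.0, -0.02]
[19.8, -5.7, -0.0, -0.02]
toolz [ 0.0524 -0.0163 -0.9985]
```

View pics/s32.png

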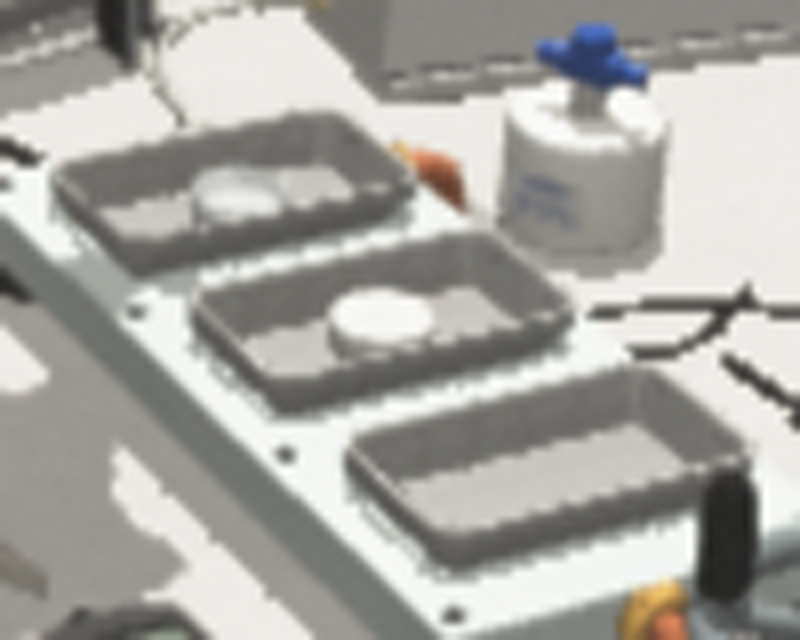

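View pics/t32.png

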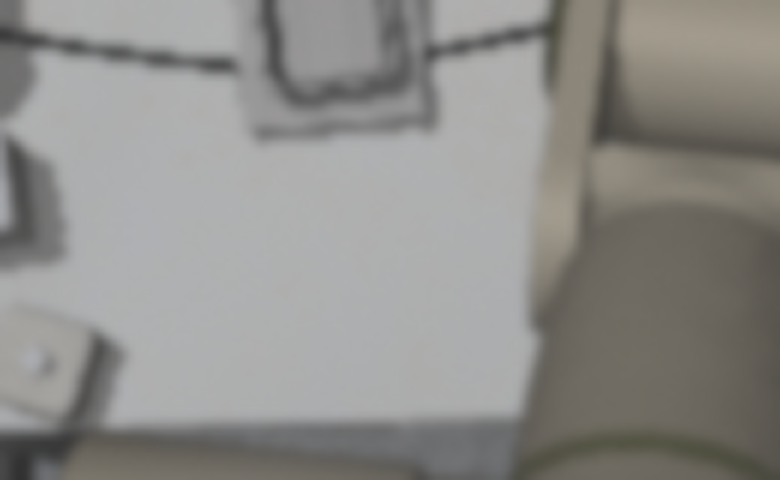

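```bash
python3 - <<'E'
from dd import *
K,R,t=params('top')
def ray(u,vv,z):
    c=-R.T@t; d=R.T@np.array([(u-K[0,2])/K[0,0],(vv-K[1,2])/K[1,1],1]); return c+d*(z-c[2])/d[2]
g=ray(255.0,221.1,.012); print(g)
dd('dd3.png',[(g[0],g[1])],195,255,225,295,10)
E
```

```text
[0.42838828 0.13236479 0.012     ]
```

View pics/dd3.png

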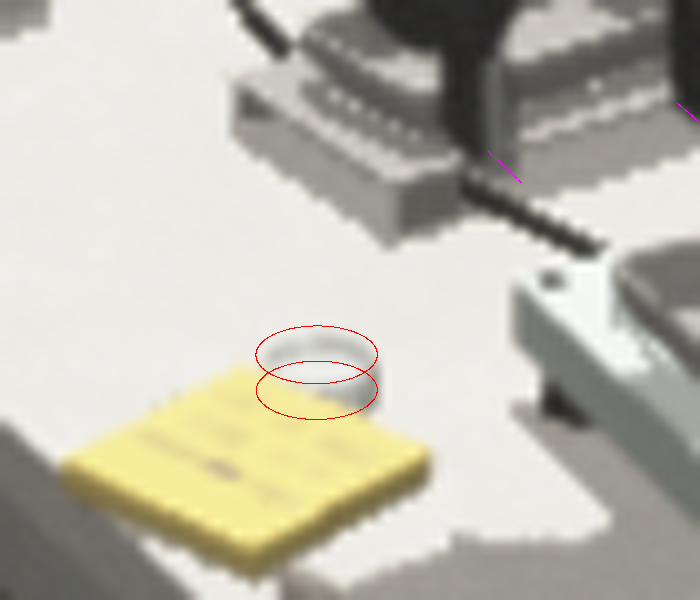

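```bash
python3 plan.py .429 .1305 .06 .305 9
```

```text
at [0.4762 0.0517 0.0797] yaw 1.456 open 0.698 F [0.3 0.6 0.3] t 58.3 q [-0.13  0.39  1.73 -0.01  0.97 -0.01]
[8.1, -6.2, 2.2, 7.33]
[7.2, -7.2, 2.2, 7.33]
[6.3, -8.1, 2.2, 7.33]
[5.2, -8.8, 2.2, 7.33]
[4.0, -9.4, 2.2, 7.33]
[2.8, -9.8, 2.2, 7.33]
[1.5, -10.1, 2.2, 7.33]
[0.2, -10.2, 2.2, 7.33]
[-1.1, -10.2, 2.2, 7.33]
toolz [ 0.0531 -0.0167 -0.9984]
```

>>> step_arm(motion=[[0.3,[8,-6,0],6],[0.3,[8,-8,0],7],[0.3,[7,-9,0],7],[0.3,[6,-10,0],7],[0.3,[5,-11,1],7],[0.3,[3,-11,1],7],[0.3,[1,-10,2],7],[0.3,[0,-8,2],6]])

```text
time: 59.1
ee_pos: [0.4342, 0.1202, 0.07]
tcp_rot: [0.973, 0.23, 0.025, 0.015]
force: [-0.1, 0.4, 0.7]
opening: 0.699
```

```bash
python3 plan.py .429 .1305 .03 .305 5;  python3 look.py scene s33.png 195 255 225 295 10;python3 look.py top t33.png 180 260 200 330 6
```

```text
at [0.4342 0.1202 0.07  ] yaw 0.4659 open 0.699 F [-0.1  0.4  0.7] t 59.1 q [ 0.02  0.36  1.81 -0.02  0.91  1.14]
[-0.0, -2.3, 8.0, 1.84]
[-0.1, -2.3, 8.0, 1.84]
[-0.2, -2.3, 8.0, 1.84]
[-0.2, -2.3, 8.0, 1.84]
[-0.3, -2.3, 8.0, 1.84]
toolz [ 0.0559 -0.0182 -0.9983]
```

View pics/s33.png

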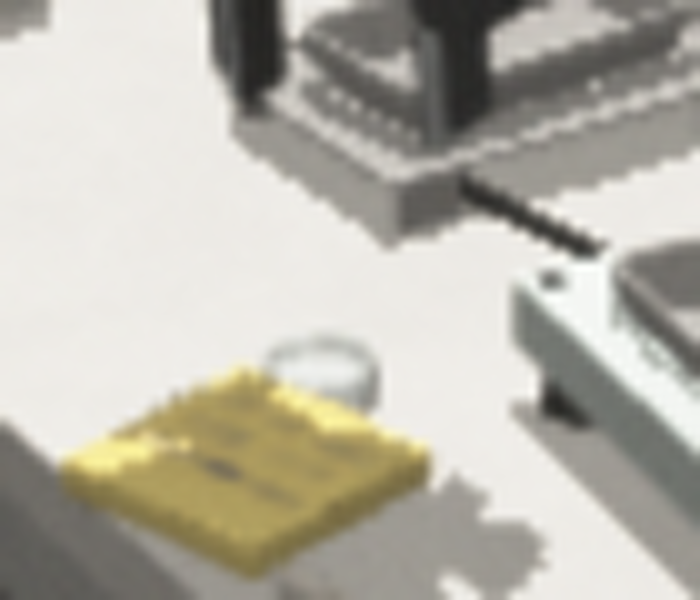

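View pics/t33.png

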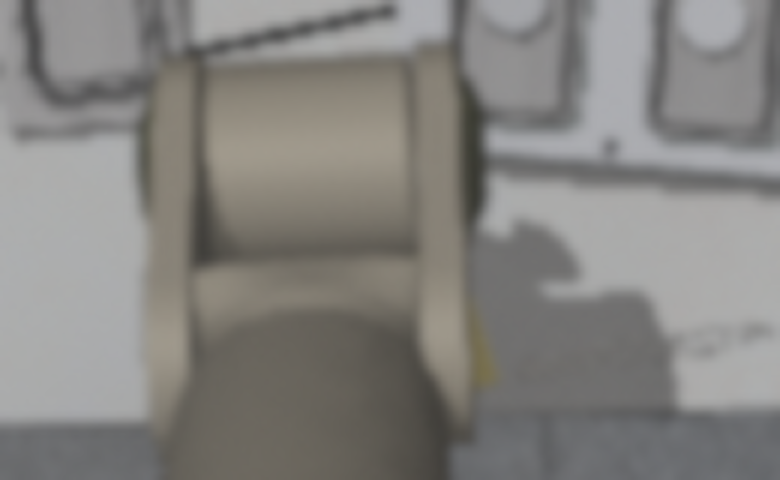

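```bash
python3 - <<'E'
from h import *
K,R,t=params('scene')
def ray(u,vv,z):
    c=-R.T@t; d=R.T@np.array([(u-K[0,2])/K[0,0],(vv-K[1,2])/K[1,1],1]); return (c+d*(z-c[2])/d[2])[:2]
a=ray(249,231.8,.011); b=ray(267.8,240,.011); d=b-a; n=np.array([-d[1],d[0]])/np.hypot(*d)
print(a,b,d/np.hypot(*d)); c=np.array([.428,.129]); print('dist',(c-a)@n, ray(257.2,231.5,.012))
E
```

```text
[0.40542253 0.13513341] [0.42783591 0.06484923] [ 0.30382189 -0.95272885]
dist 0.019646743544131953 [0.4262544  0.12285673]
```

>>> step_arm(motion=[[0.3,[0,-3,5],2.5],[0.3,[-1,-3,8],2.5],[0.3,[-1,-2,9],2],[0.3,[0,-1,9],1],[0.3,[0,0,9],0.5],[0.3,[0,0,7],0],[0.3,[0,0,0],0]])

```text
time: 60.1
ee_pos: [0.4345, 0.1243, 0.0212]
tcp_rot: [0.986, 0.161, 0.028, 0.014]
force: [0.2, 0.4, -0.0]
opening: 0.698
```

```bash
python3 plan.py .4302 .1276 -.0155 .305 4;  python3 look.py scene s34.png 195 255 225 295 10; python3 -c "
from dd import *
dd('dd4.png',[(.428,.128)],195,255,225,295,10)"
```

```text
at [0.4345 0.1243 0.0212] yaw 0.3252 open 0.698 F [ 0.2  0.4 -0. ] t 60.1 q [ 0.03  0.45  1.87 -0.03  0.76  1.3 ]
[-0.8, -1.1, 9.2, 0.29]
[-0.8, -1.1, 9.2, 0.29]
[-0.8, -1.1, 9.2, 0.29]
[-0.8, -1.1, 9.2, 0.29]
toolz [ 0.0595 -0.0186 -0.9981]
```

View pics/dd4.png

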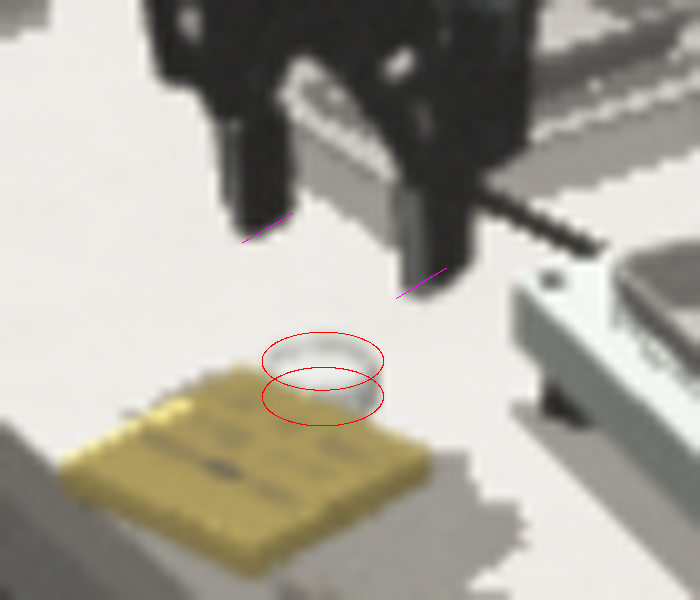

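>>> step_arm(motion=[[0.3,[-2,-1.5,8],0.4],[0.3,[-2,-1.5,9],0.4],[0.3,[-1,-1,8],0],[0.3,[0,0,6],0],[0.3,[0,0,3],0],[0.3,[0,0,0],0]])

```text
time: 60.85
ee_pos: [0.4313, 0.1263, -0.0139]
tcp_rot: [0.987, 0.154, 0.03, 0.014]
force: [-0.2, -0.5, -0.6]
opening: 0.697
```

```bash
python3 plan.py .4302 .1276 -.0155 .305 1;  python3 look.py scene s35.png 195 255 225 295 10; python3 -c "
from dd import *
dd('dd5.png',[(.428,.128)],195,255,225,295,10)"
```

```text
at [ 0.4313  0.1263 -0.0139] yaw 0.3108 open 0.697 F [-0.2 -0.5 -0.6] t 60.85 q [ 0.03  0.52  1.91 -0.03  0.65  1.32]
[-0.7, -1.6, 1.6, 0.33]
toolz [ 0.0637 -0.0184 -0.9978]
```

View pics/dd5.png

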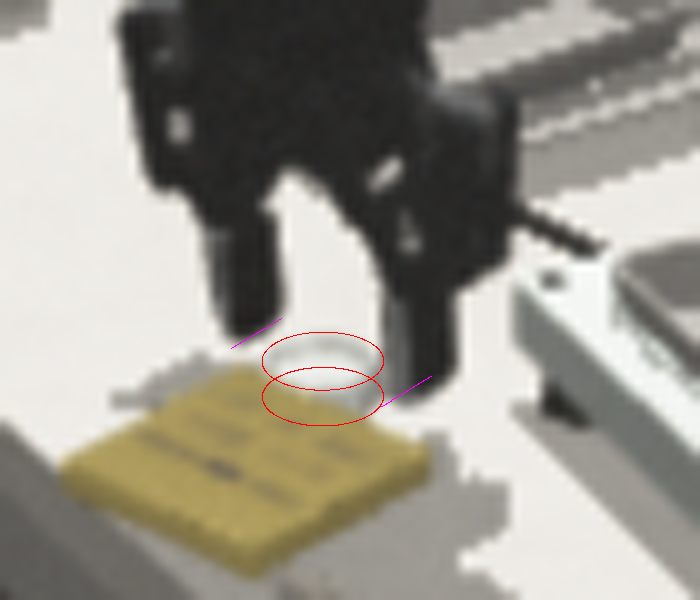

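>>> step_arm(motion=[[0.35,[-2,-1,2],0],[0.4,[0,0,0],0],[0.5,[0,0,0],0],[0.65,[0,0,0],0],[0.65,[0,0,0],0],[0.65,[0,0,0],0]], newtons=25)

```text
time: 61.6
ee_pos: [0.4298, 0.1268, -0.0147]
tcp_rot: [0.987, 0.154, 0.032, 0.014]
force: [0.1, -0.4, 0.2]
opening: 0.4
```

>>> step_arm(motion=[[0.7,[0,0,-3],0],[0.7,[0,0,-6],0],[0.7,[0,0,-10],0],[0.7,[0,0,-14],0],[0.7,[0,0,-16],0],[0.7,[0,0,-16],-2],[0.7,[4,4,-12],-4],[0.7,[6,8,-6],-6]], newtons=30)

```text
time: 62.4
ee_pos: [0.4366, 0.1214, 0.0761]
tcp_rot: [0.965, 0.26, 0.03, 0.017]
force: [-0.1, 0.6, -1.3]
opening: 0.393
```

```bash
python3 plan.py .5275 -.174 .075 1.4606 16;  python3 look.py scene s36.png 170 260 220 320 6.5
```

```text
at [0.4366 0.1214 0.0761] yaw 0.527 open 0.393 F [-0.1  0.6 -1.3] t 62.4 q [ 0.02  0.35  1.81 -0.02  0.92  1.08]
[-4.4, 18.8, 0.1, -3.34]
[-5.5, 18.5, 0.1, -3.34]
[-6.5, 18.2, 0.1, -3.34]
[-7.6, 17.8, 0.1, -3.34]
[-8.6, 17.3, 0.1, -3.34]
[-9.6, 16.8, 0.1, -3.34]
[-10.6, 16.2, 0.1, -3.34]
[-11.5, 15.5, 0.1, -3.34]
[-12.4, 14.8, 0.1, -3.34]
[-13.2, 14.1, 0.1, -3.34]
[-14.0, 13.3, 0.1, -3.34]
[-14.8, 12.4, 0.1, -3.34]
[-15.5, 11.6, 0.1, -3.34]
[-16.1, 10.6, 0.1, -3.34]
[-16.7, 9.7, 0.1, -3.34]
[-17.2, 8.7, 0.1, -3.34]
toolz [ 0.0662 -0.0181 -0.9976]
```

View pics/s36.png

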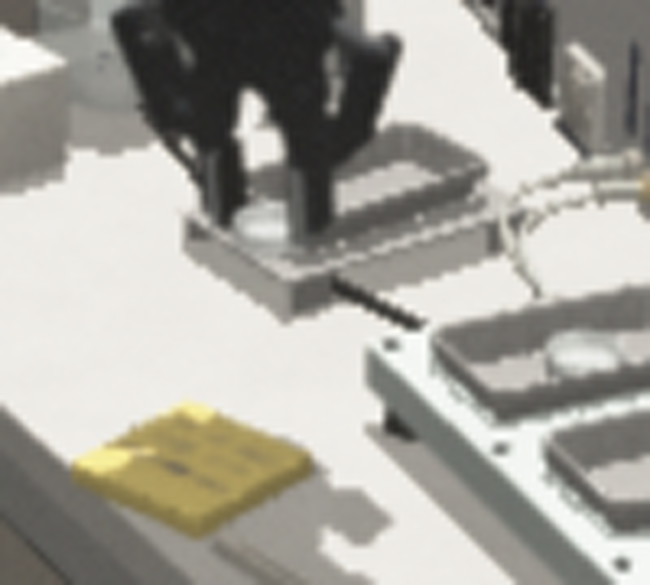

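>>> step_arm(motion=[[0.7,[-4,18,0],-4],[0.7,[-6,21,0],-4],[0.7,[-7,21,0],-4],[0.7,[-9,20,0],-4],[0.7,[-10,19,0],-4],[0.7,[-11,19,0],-4],[0.7,[-12,18,0],-4],[0.7,[-14,17,0],-4]])

```text
time: 63.35
ee_pos: [0.4854, -0.0426, 0.0781]
tcp_rot: [0.858, 0.514, 0.02, 0.02]
force: [-0.0, 0.2, -0.2]
opening: 0.395
```

```bash
python3 plan.py .5275 -.174 .075 1.4606 7
```

```text
at [ 0.4854 -0.0426  0.0781] yaw 1.0795 open 0.395 F [-0.   0.2 -0.2] t 63.35 q [-0.33  0.4   1.71  0.    0.97  0.16]
[-13.7, 14.2, 0.4, -3.12]
[-14.5, 13.4, 0.4, -3.12]
[-15.2, 12.6, 0.4, -3.12]
[-15.8, 11.7, 0.4, -3.12]
[-16.4, 10.9, 0.4, -3.12]
[-17.0, 9.9, 0.4, -3.12]
[-17.5, 9.0, 0.4, -3.12]
toolz [ 0.0545 -0.0148 -0.9984]
```

>>> step_arm(motion=[[0.7,[-16,16,0],-3.5],[0.7,[-17,15,0],-3.5],[0.7,[-18,14,0],-3.5],[0.7,[-18,12,0],-3],[0.7,[-16,9,0],-3],[0.7,[-12,6,0],-2],[0.7,[-6,3,0],-1],[0.7,[0,0,0],0]])

```text
time: 64.15
ee_pos: [0.5174, -0.1691, 0.0773]
tcp_rot: [0.761, 0.648, 0.014, 0.018]
force: [0.0, 1.2, -1.0]
opening: 0.396
```

```bash
python3 plan.py .5275 -.174 .045 1.4606 4
```

```text
at [ 0.5174 -0.1691  0.0773] yaw 1.4098 open 0.396 F [ 0.   1.2 -1. ] t 64.15 q [-0.54  0.49  1.55  0.02  1.06 -0.39]
[-0.8, 2.7, 8.1, -0.73]
[-0.9, 2.7, 8.1, -0.73]
[-0.9, 2.7, 8.1, -0.73]
[-0.9, 2.7, 8.1, -0.73]
toolz [ 0.044  -0.0091 -0.999 ]
```

>>> step_arm(motion=[[0.7,[-1,3,5],-0.8],[0.7,[-1,3,8],-0.8],[0.7,[-1,3,9],-0.8],[0.7,[-0.5,1,9],-0.4],[0.7,[0,0,7],0],[0.7,[0,0,0],0]])

```text
time: 64.75
ee_pos: [0.5281, -0.1714, 0.0352]
tcp_rot: [0.745, 0.667, 0.013, 0.016]
force: [0.3, -0.1, 0.3]
opening: 0.396
```

```bash
python3 plan.py .527 -.174 .022 1.4606 4;  python3 look.py scene s37.png 215 295 300 400 8
```

```text
at [ 0.5281 -0.1714  0.0352] yaw 1.4615 open 0.396 F [ 0.3 -0.1  0.3] t 64.75 q [-0.53  0.56  1.56  0.02  0.98 -0.44]
[-0.7, -0.2, 3.3, 0.01]
[-0.7, -0.2, 3.3, 0.01]
[-0.7, -0.2, 3.3, 0.01]
[-0.7, -0.2, 3.3, 0.01]
toolz [ 0.0408 -0.0068 -0.9991]
```

View pics/s37.png

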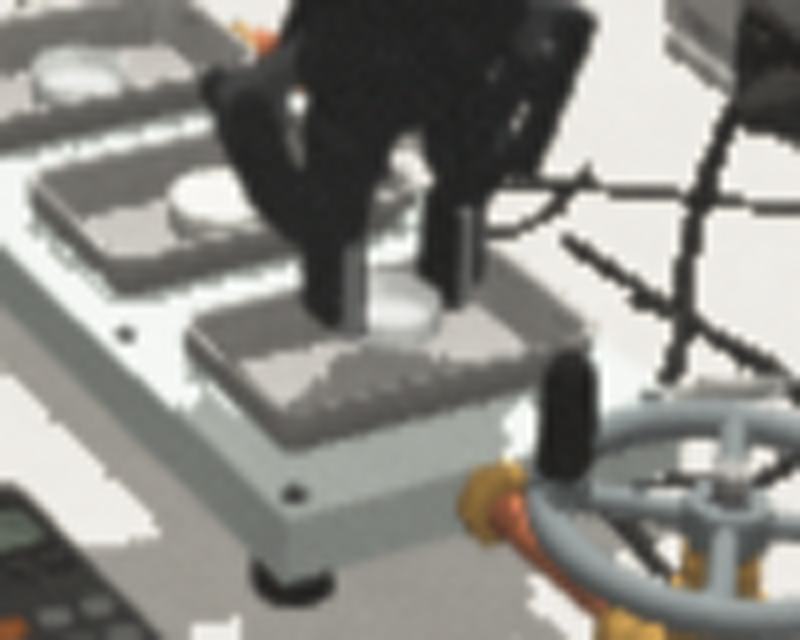

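>>> step_arm(motion=[[0.7,[-1,0,4],0],[0.7,[-1,0,4],0],[0.7,[-0.5,0,3],0],[0.7,[0,0,1.5],0],[0.7,[0,0,0],0]])

```text
time: 65.4
ee_pos: [0.5293, -0.1751, 0.024]
tcp_rot: [0.745, 0.667, 0.014, 0.018]
force: [-0.5, 0.3, 0.4]
opening: 0.395
```

```bash
python3 plan.py .527 -.174 .0215 1.4606 1
```

```text
at [ 0.5293 -0.1751  0.024 ] yaw 1.4609 open 0.395 F [-0.5  0.3  0.4] t 65.4 q [-0.54  0.58  1.57  0.02  0.95 -0.44]
[0.8, -2.4, 2.5, 0.02]
toolz [ 0.0446 -0.0091 -0.999 ]
```

>>> step_arm(motion=[[0.7,[0.5,-1.5,1],0],[0.7,[0,0,0.5],0],[0.55,[0,0,0],0],[0.48,[0,0,0],0],[0.42,[0,0,0],0],[0.4,[0,0,0],0],[0.4,[0,0,-5],0],[0.4,[0,0,-10],0]])

```text
time: 66.2
ee_pos: [0.5267, -0.1739, 0.0375]
tcp_rot: [0.745, 0.667, 0.013, 0.017]
force: [-1.1, -0.1, 0.3]
opening: 0.599
```

>>> step_arm(motion=[[0.4,[0,0,-12],0],[0.4,[0,0,-14],0],[0.4,[4,-4,-14],0],[0.3,[8,-8,-14],0],[0.2,[10,-10,-10],0],[0.2,[8,-8,-6],0],[0.2,[0,0,0],0]])

```text
time: 66.9
ee_pos: [0.4962, -0.1387, 0.1162]
tcp_rot: [0.745, 0.667, 0.015, 0.021]
force: [0.5, 0.0, -0.4]
opening: 0.797
```

```bash
python3 plan.py .4735 -.3126 .16 1.4606 6;  python3 look.py scene s38.png 190 310 275 435 5; python3 look.py top t38.png 140 220 240 450 3.8
```

```text
at [ 0.4962 -0.1387  0.1162] yaw 1.4608 open 0.797 F [ 0.5  0.  -0.4] t 66.9 q [-0.51  0.39  1.58  0.02  1.12 -0.41]
[-29.2, -0.6, -7.3, 0.0]
[-29.2, -0.6, -7.3, 0.0]
[-29.2, -0.6, -7.3, 0.0]
[-29.2, -0.6, -7.3, 0.0]
[-29.2, -0.6, -7.3, 0.0]
[-29.2, -0.6, -7.3, 0.0]
toolz [ 0.0498 -0.0119 -0.9987]
```

View pics/s38.png

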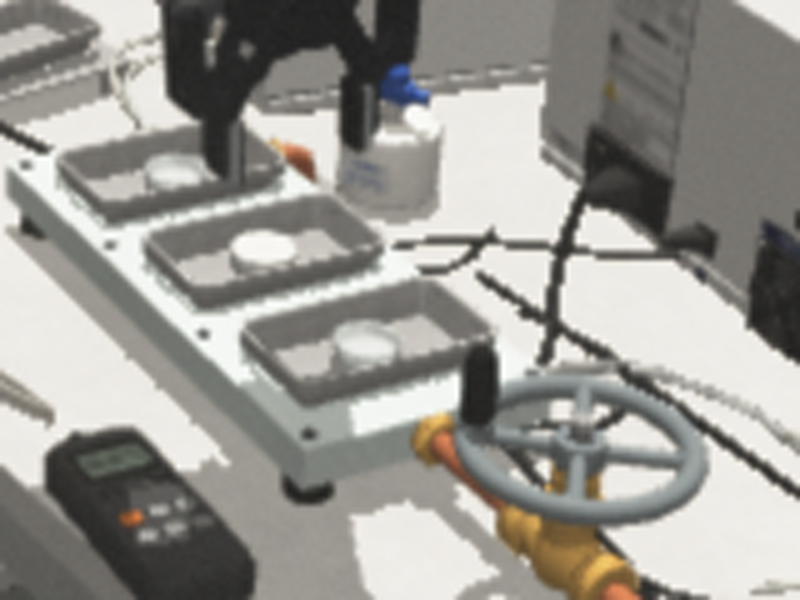

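View pics/t38.png

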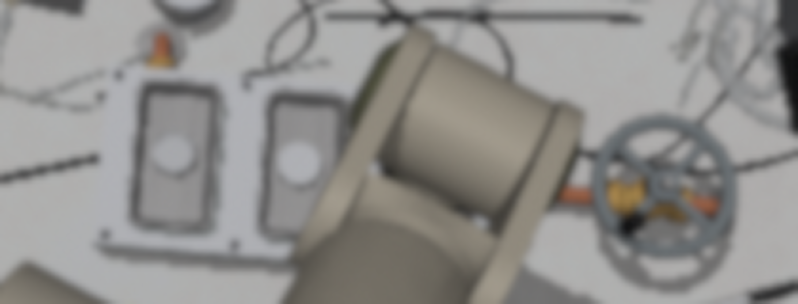

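All three dishes stand in their trays; the third is at (367,345). Next is the handwheel, starting with the peg's position.

```bash
python3 - <<'E'
from h import *
def ray(cam,u,vv,z):
    K,R,t=params(cam); c=-R.T@t; d=R.T@np.array([(u-K[0,2])/K[0,0],(vv-K[1,2])/K[1,1],1]); return (c+d*(z-c[2])/d[2])[:2]
print(ray('top',406.3,199,.134))
p=np.load('topL.npy'); 
v=cv2.resize(p[165:220,385:445],None,fx=11,fy=11,interpolation=cv2.INTER_CUBIC)[:,:,::-1].clip(0,255).astype(np.uint8).copy()
def dr(v,cam,M,col,x0,y0,f):
    for a in proj(cam,M):
        x,y=((a-[x0,y0]+.5)*f-.5)
        if 0<=int(y)<v.shape[0] and 0<=int(x)<v.shape[1]: v[int(y),int(x)]=col
ax=(.5057,-.349)
for c,col in(((.473,-.313),(0,0,255)),):
    for z in(.096,.134): dr(v,'top',circ(.0085,z,*c,n=200),col,385,165,11)
dr(v,'top',circ(.058,.092,*ax,n=500),(0,200,0),385,165,11)
cv2.imwrite('pics/pg_t.png',v)
p=np.load('sceneL.npy')
v=cv2.resize(p[250:310,360:430],None,fx=10,fy=10,interpolation=cv2.INTER_CUBIC)[:,:,::-1].clip(0,255).astype(np.uint8).copy()
for z in(.096,.134): dr(v,'scene',circ(.0085,z,.473,-.313,n=200),(0,0,255),360,250,10)
dr(v,'scene',circ(.058,.092,*ax,n=500),(0,200,0),360,250,10)
cv2.imwrite('pics/pg_s.png',v)
E
```

```text
[ 0.46776054 -0.31097219]
```

View pics/pg_t.png

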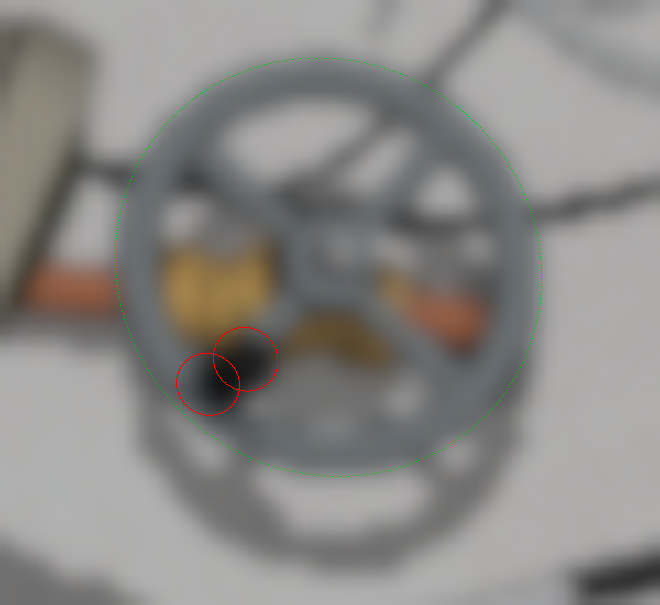

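View pics/pg_s.png

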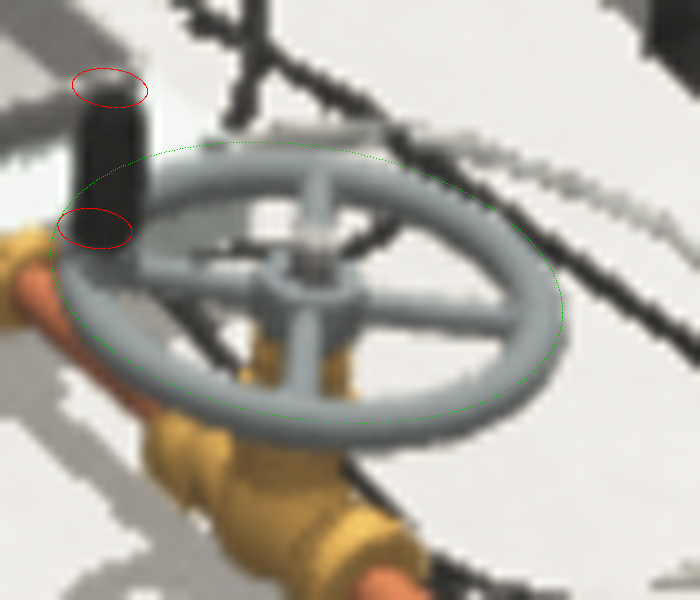

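>>> step_arm(motion=[[0.4,[-16,0,-8],0],[0.4,[-22,0,-8],0],[0.4,[-25,0,-4],0],[0.4,[-25,0,0],0],[0.4,[-25,-1,0],0],[0.4,[-22,-1,0],0],[0.4,[-14,-1,0],0],[0.4,[-6,0,0],0]])

```text
time: 68.0
ee_pos: [0.475, -0.3001, 0.1315]
tcp_rot: [0.745, 0.667, 0.014, 0.017]
force: [0.0, -0.9, -1.0]
opening: 0.598
```

```bash
python3 plan.py .4745 -.3147 .13 1.4606 3
```

```text
at [ 0.475  -0.3001  0.1315] yaw 1.4601 open 0.598 F [ 0.  -0.9 -1. ] t 68.0 q [-0.79  0.45  1.42  0.03  1.23 -0.68]
[-4.9, 0.4, 0.5, -0.01]
[-4.9, 0.4, 0.5, -0.01]
[-4.9, 0.4, 0.5, -0.01]
toolz [ 0.0425 -0.0067 -0.9991]
```

>>> step_arm(motion=[[0.4,[-6,0,0],0],[0.4,[-5,0,0],0],[0.4,[-3,0,0],0],[0.4,[0,0,0],0]])

```text
time: 68.4
ee_pos: [0.4736, -0.3138, 0.131]
tcp_rot: [0.745, 0.667, 0.014, 0.016]
force: [-0.3, -0.8, -0.5]
opening: 0.602
```

```bash
python3 plan.py .4745 -.3147 .083 1.4606 5; python3 look.py scene s39.png 220 300 330 430 8
```

```text
at [ 0.4736 -0.3138  0.131 ] yaw 1.461 open 0.602 F [-0.3 -0.8 -0.5] t 68.4 q [-0.81  0.46  1.41  0.03  1.24 -0.71]
[-0.2, 0.2, 9.6, 0.0]
[-0.2, 0.2, 9.6, 0.0]
[-0.2, 0.2, 9.6, 0.0]
[-0.2, 0.2, 9.6, 0.0]
[-0.2, 0.2, 9.6, 0.0]
toolz [ 0.0416 -0.0054 -0.9991]
```

View pics/s39.png

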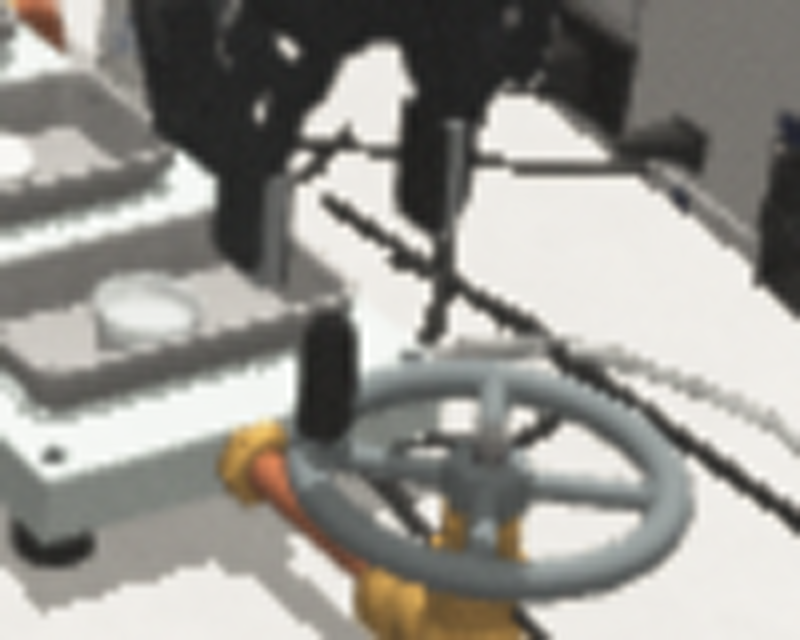

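>>> step_arm(motion=[[0.4,[0,-1,8],0],[0.4,[0,-1,10],0],[0.4,[0,-1,10],0],[0.4,[0,0,9],0],[0.4,[0,0,6],0],[0.4,[0,0,3],0],[0.4,[0,0,0],0]])

```text
time: 69.25
ee_pos: [0.4721, -0.3121, 0.0798]
tcp_rot: [0.744, 0.668, 0.014, 0.015]
force: [-0.5, -0.6, -0.3]
opening: 0.604
```

```bash
python3 plan.py .4735 -.3147 .083 1.4606 1; python3 look.py scene s40.png 220 300 330 430 8
```

```text
at [ 0.4721 -0.3121  0.0798] yaw 1.4621 open 0.604 F [-0.5 -0.6 -0.3] t 69.25 q [-0.81  0.52  1.48  0.03  1.11 -0.71]
[-2.4, 1.6, -3.2, 0.09]
toolz [ 0.04   -0.0034 -0.9992]
```

View pics/s40.png

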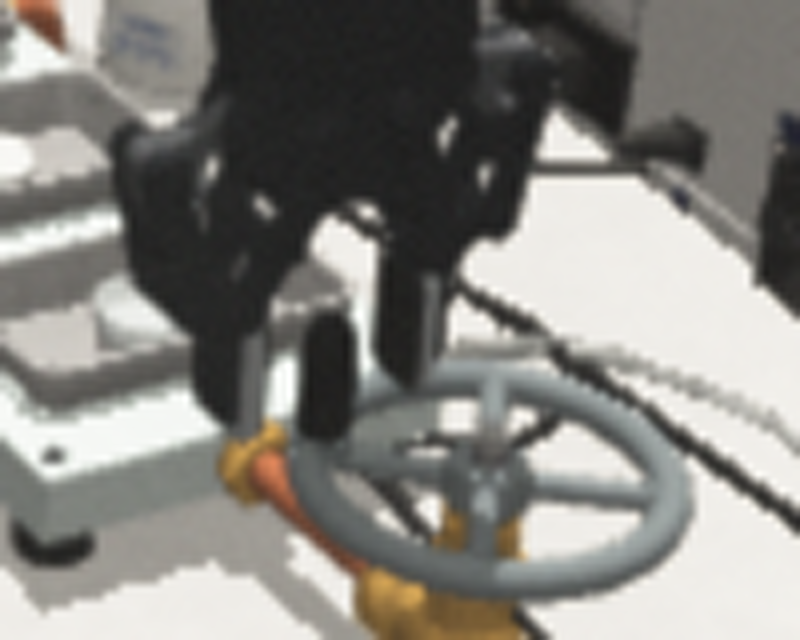

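>>> step_arm(motion=[[0.45,[-2,1,-3],0],[0.55,[0,0,0],0],[0.7,[0,0,0],0],[0.85,[0,0,0],0],[0.85,[0,0,0],0],[0.85,[0,0,0],0],[0.85,[0,0,0],0]], newtons=35)

```text
time: 70.1
ee_pos: [0.4731, -0.3147, 0.0852]
tcp_rot: [0.744, 0.668, 0.014, 0.016]
force: [-0.2, 1.3, 1.4]
opening: 0.18
```

```bash
cat > crank.py <<'E'
from plan import *
import sys
AX=np.array([float(sys.argv[1]),float(sys.argv[2])]); step=float(sys.argv[3]); n=int(sys.argv[4]); r=.048
from scipy.spatial.transform import Rotation as R
p,yw,s=pose(); Rm=R.from_quat(s['tcp_rot']).as_matrix()
tz=Rm[:,2]; off=-.035*tz  # pad centre rel. TCP
c=(p+off)[:2]; a0=np.arctan2(*(c-AX)[::-1]); print('pad',c.round(4),'ang deg',np.degrees(a0).round(1),'r',np.hypot(*(c-AX)).round(4),'z',p[2].round(4),'open',round(s['opening'],3),'F',np.round(s['force'],1),'t',s['time'],'toolz',tz.round(3),'yaw',round(yw,3))
rows=[];cur=c
for i in range(1,n+1):
    a=a0+np.radians(step)*i; tgt=AX+r*np.array([np.cos(a),np.sin(a)])
    if i>1: cur=AX+r*np.array([np.cos(a-np.radians(step)),np.sin(a-np.radians(step))])
    d=(tgt-cur)*1000; cc,ss=np.cos(yw),np.sin(yw)
    rows.append([round(float(d[0]*cc+d[1]*ss),1),round(float(d[0]*ss-d[1]*cc),1)])
print(rows)
E
python3 crank.py .5057 -.349 15 8
```

```text
pad [ 0.4716 -0.3145] ang deg 134.7 r 0.0485 z 0.0852 open 0.18 F [-0.2  1.3  1.4] t 70.1 toolz [ 0.041 -0.006 -0.999] yaw 1.463
[[-11.0, -6.2], [-12.0, -3.6], [-12.5, -0.4], [-12.2, 2.9], [-11.0, 6.0], [-9.1, 8.6], [-6.6, 10.7], [-3.6, 12.0]]
```

>>> step_arm(motion=[[0.9,[-6,-4,0],0],[0.9,[-9,-3,0],0],[0.9,[-11,-2,0],0],[0.9,[-12,0,0],0],[0.9,[-11,3,0],0],[0.9,[-11,6,0],0],[0.9,[-8,8,0],0],[0.9,[-6,10,0],0]], newtons=40)

```text
time: 70.9
ee_pos: [0.4798, -0.3893, 0.0852]
tcp_rot: [0.744, 0.668, 0.016, 0.009]
force: [0.4, 7.3, 1.5]
opening: 0.175
```

```bash
python3 crank.py .5057 -.349 15 8
```

```text
pad [ 0.4785 -0.3896] ang deg -123.8 r 0.0489 z 0.0852 open 0.175 F [0.4 7.3 1.5] t 70.9 toolz [ 0.036  0.007 -0.999] yaw 1.464
[[-3.6, 12.2], [-1.1, 12.5], [2.1, 12.3], [5.3, 11.4], [8.0, 9.6], [10.2, 7.2], [11.8, 4.3], [12.5, 1.1]]
```

>>> step_arm(motion=[[0.9,[-3,12,0],0],[0.9,[-1,13,0],0],[0.9,[2,12,0],0],[0.9,[5,11,0],0],[0.9,[8,10,0],0],[0.9,[10,7,0],0],[0.9,[12,4,0],0],[0.9,[12,1,0],0]])

```text
time: 71.7
ee_pos: [0.5527, -0.3592, 0.0854]
tcp_rot: [0.746, 0.666, 0.012, 0.008]
force: [3.1, -5.6, -2.7]
opening: 0.18
```

```bash
python3 crank.py .5057 -.349 15 8;python3 look.py scene s41.png 220 300 330 430 8
```

```text
pad [ 0.5517 -0.3594] ang deg -12.7 r 0.0472 z 0.0854 open 0.18 F [ 3.1 -5.6 -2.7] t 71.7 toolz [ 0.028  0.005 -1.   ] yaw 1.458
[[12.4, 0.5], [12.0, -3.5], [10.7, -6.5], [8.7, -9.1], [6.0, -11.0], [3.0, -12.2], [-0.3, -12.5], [-3.5, -12.0]]
```

View pics/s41.png

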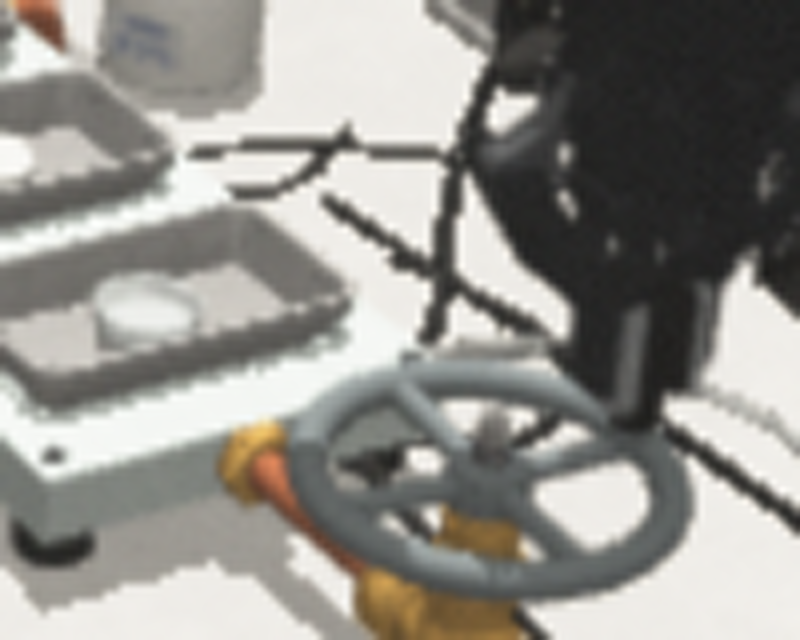

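>>> step_arm(motion=[[0.9,[12,0,0],0],[0.9,[12,-3,0],0],[0.9,[11,-6,0],0],[0.9,[9,-9,0],0],[0.9,[6,-11,0],0],[0.9,[3,-12,0],0],[0.9,[0,-12,0],0],[0.9,[-3,-12,0],0]])

```text
time: 72.65
ee_pos: [0.4977, -0.3021, 0.0853]
tcp_rot: [0.745, 0.667, 0.015, 0.015]
force: [3.7, 1.6, 3.4]
opening: 0.177
```

```bash
python3 crank.py .5057 -.349 15 8
```

```text
pad [ 0.4963 -0.302 ] ang deg 101.4 r 0.0479 z 0.0853 open 0.177 F [3.7 1.6 3.4] t 72.65 toolz [ 0.042 -0.001 -0.999] yaw 1.46
[[-5.3, -11.4], [-8.1, -9.6], [-10.3, -7.1], [-11.8, -4.2], [-12.5, -1.0], [-12.3, 2.2], [-11.3, 5.3], [-9.6, 8.1]]
```

>>> step_arm(motion=[[0.9,[-5,-11,0],0],[0.9,[-8,-10,0],0],[0.9,[-10,-7,0],0],[0.9,[-12,-4,0],0],[0.9,[-12,-1,0],0],[0.9,[-12,2,0],0],[0.9,[-11,5,0],0],[0.9,[-10,8,0],0]])

```text
time: 73.45
ee_pos: [0.4703, -0.3813, 0.0852]
tcp_rot: [0.745, 0.666, 0.02, 0.014]
force: [9.7, 13.8, 4.3]
opening: 0.176
```

```bash
python3 crank.py .5057 -.349 15 8
```

```text
pad [ 0.4686 -0.3815] ang deg -138.8 r 0.0493 z 0.0852 open 0.176 F [ 9.7 13.8  4.3] t 73.45 toolz [ 0.049  0.006 -0.999] yaw 1.459
[[-6.2, 11.2], [-4.3, 11.8], [-1.1, 12.5], [2.2, 12.3], [5.3, 11.3], [8.1, 9.6], [10.3, 7.2], [11.8, 4.3]]
```

>>> step_arm(motion=[[0.9,[-6,11,0],0],[0.9,[-4,12,0],0],[0.9,[-1,12,0],0],[0.9,[2,12,0],0],[0.9,[5,11,0],0],[0.9,[8,10,0],0],[0.9,[10,7,0],0],[0.9,[12,4,0],0]])

```text
time: 74.25
ee_pos: [0.5483, -0.3713, 0.0854]
tcp_rot: [0.747, 0.664, 0.017, 0.007]
force: [4.9, -8.8, -2.7]
opening: 0.181
```

```bash
python3 crank.py .5057 -.349 15 8
```

```text
pad [ 0.5471 -0.3717] ang deg -28.7 r 0.0473 z 0.0854 open 0.181 F [ 4.9 -8.8 -2.7] t 74.25 toolz [ 0.034  0.011 -0.999] yaw 1.454
[[11.9, 3.8], [12.5, -0.1], [12.1, -3.3], [10.8, -6.4], [8.8, -8.9], [6.2, -10.9], [3.1, -12.1], [-0.1, -12.5]]
```

>>> step_arm(motion=[[0.9,[12,3,0],0],[0.9,[12,0,0],0],[0.9,[12,-3,0],0],[0.9,[11,-6,0],0],[0.9,[9,-9,0],0],[0.9,[6,-11,0],0],[0.9,[3,-12,0],0],[0.9,[0,-12,0],0]])

```text
time: 75.05
ee_pos: [0.5074, -0.3011, 0.0853]
tcp_rot: [0.747, 0.664, 0.015, 0.015]
force: [3.6, -8.7, -1.2]
opening: 0.175
```

```bash
python3 crank.py .5057 -.349 15 8
```

```text
pad [ 0.5059 -0.301 ] ang deg 89.8 r 0.048 z 0.0853 open 0.175 F [ 3.6 -8.7 -1.2] t 75.05 toolz [ 0.042 -0.002 -0.999] yaw 1.453
[[-3.0, -12.2], [-6.1, -11.0], [-8.7, -9.0], [-10.7, -6.5], [-12.0, -3.5], [-12.5, -0.2], [-12.2, 3.0], [-11.0, 6.1]]
```

>>> step_arm(motion=[[0.9,[-3,-12,0],0],[0.9,[-6,-11,0],0],[0.9,[-9,-9,0],0],[0.9,[-11,-6,0],0],[0.9,[-12,-3,0],0],[0.9,[-12,0,0],0],[0.9,[-12,3,0],0],[0.9,[-11,6,0],0]])

```text
time: 75.85
ee_pos: [0.4616, -0.3665, 0.0852]
tcp_rot: [0.746, 0.665, 0.018, 0.01]
force: [-3.5, 2.8, 4.2]
opening: 0.18
```

```bash
python3 crank.py .5057 -.349 15 8
```

```text
pad [ 0.4602 -0.3668] ang deg -158.6 r 0.0489 z 0.0852 open 0.18 F [-3.5  2.8  4.2] t 75.85 toolz [ 0.041  0.01  -0.999] yaw 1.456
[[-9.8, 8.1], [-8.0, 9.7], [-5.2, 11.4], [-2.1, 12.4], [1.2, 12.5], [4.4, 11.7], [7.3, 10.2], [9.7, 8.0]]
```

>>> step_arm(motion=[[0.9,[-9,8,0],0],[0.9,[-7,9,0],0],[0.9,[-5,10,0],0],[0.9,[-2,11,0],0]])

```text
time: 76.25
ee_pos: [0.4874, -0.3926, 0.0848]
tcp_rot: [0.747, 0.665, 0.014, -0.002]
force: [-55.6, 10.8, 30.2]
opening: 0.174
```

```bash
python3 crank.py .5057 -.349 13 6
```

```text
pad [ 0.4867 -0.3934] ang deg -113.2 r 0.0483 z 0.0848 open 0.174 F [-55.6  10.8  30.2] t 76.25 toolz [ 0.019  0.021 -1.   ] yaw 1.454
[[-1.6, 10.8], [0.6, 10.9], [3.0, 10.4], [5.3, 9.5], [7.3, 8.1], [8.9, 6.2]]
```

The force jumped to 56 N against the motion, which looks like the stop. I'll relax, then push gently once to confirm.

>>> step_arm(motion=[[0.9,[0,0,0],0],[0.9,[0,0,0],0]])

```text
time: 76.45
ee_pos: [0.4853, -0.3922, 0.0851]
tcp_rot: [0.747, 0.664, 0.014, -0.004]
force: [3.2, 1.3, 1.1]
opening: 0.178
```

```bash
python3 crank.py .5057 -.349 5 2
```

```text
pad [ 0.4848 -0.393 ] ang deg -115.4 r 0.0487 z 0.0851 open 0.178 F [3.2 1.3 1.1] t 76.45 toolz [ 0.015  0.025 -1.   ] yaw 1.453
[[-0.5, 4.3], [-0.8, 4.1]]
```

>>> step_arm(motion=[[0.9,[-1,3,0],0],[0.9,[-1,3,0],0]])

```text
time: 76.65
ee_pos: [0.4858, -0.3923, 0.0849]
tcp_rot: [0.747, 0.664, 0.012, -0.011]
force: [-19.0, 8.8, 13.6]
opening: 0.178
```

```bash
python3 crank.py .5057 -.349 -12 8
```

```text
pad [ 0.4858 -0.3934] ang deg -114.2 r 0.0487 z 0.0849 open 0.178 F [-19.    8.8  13.6] t 76.65 toolz [ 0.002  0.032 -0.999] yaw 1.453
[[4.7, -9.0], [5.8, -8.2], [7.4, -6.8], [8.6, -5.1], [9.5, -3.2], [10.0, -1.1], [10.0, 1.0], [9.6, 3.0]]
```

Stop confirmed at about −115°: the peg does not advance and the force opposes it. Turning back a quarter turn, to about 155°.

>>> step_arm(motion=[[0.9,[3,-7,0],0],[0.9,[5,-8,0],0],[0.9,[7,-7,0],0],[0.9,[8,-5,0],0],[0.9,[9,-3,0],0],[0.9,[0,0,0],0]])

```text
time: 77.25
ee_pos: [0.4578, -0.3567, 0.0852]
tcp_rot: [0.748, 0.664, 0.011, -0.01]
force: [2.8, 3.6, 1.8]
opening: 0.179
```

```bash
python3 crank.py .5057 -.349 -10 4
```

```text
pad [ 0.4577 -0.3578] ang deg -169.7 r 0.0488 z 0.0852 open 0.179 F [2.8 3.6 1.8] t 77.25 toolz [ 0.004  0.029 -1.   ] yaw 1.452
[[8.4, -1.0], [8.4, -0.3], [8.3, 1.1], [8.0, 2.6]]
```

Turned 54° back so far; 35° to go.

>>> step_arm(motion=[[0.9,[8,-1,0],0],[0.9,[8,0,0],0],[0.9,[7,1,0],0],[0.9,[5,1.5,0],0],[0.9,[0,0,0],0],[0.9,[0,0,0],0]])

```text
time: 77.85
ee_pos: [0.462, -0.3272, 0.0852]
tcp_rot: [0.748, 0.664, 0.01, -0.011]
force: [-1.8, -2.7, -0.0]
opening: 0.177
```

```bash
python3 crank.py .5057 -.349 -5 3
```

```text
pad [ 0.4619 -0.3282] ang deg 154.6 r 0.0484 z 0.0852 open 0.177 F [-1.8 -2.7 -0. ] t 77.85 toolz [ 0.     0.029 -1.   ] yaw 1.453
[[3.8, 1.9], [3.8, 1.8], [3.6, 2.2]]
```

>>> step_arm(motion=[[0.75,[0,0,0],0],[0.65,[0,0,0],0],[0.55,[0,0,0],0],[0.45,[0,0,0],0],[0.45,[0,0,0],0],[0.45,[0,0,-6],0],[0.45,[0,0,-10],0],[0.45,[0,0,-14],0]])

```text
time: 78.65
ee_pos: [0.4619, -0.3269, 0.1156]
tcp_rot: [0.748, 0.664, 0.011, -0.013]
force: [-0.5, -0.4, -0.2]
opening: 0.55
```

>>> step_arm(motion=[[0.45,[0,0,-15],0],[0.45,[0,0,-15],0],[0.45,[0,0,-15],0],[0.45,[5,-15,-10],0],[0.45,[5,-20,-10],0],[0.45,[5,-22,-5],0],[0.45,[0,-22,0],0],[0.45,[0,-15,0],0]])

```text
time: 79.45
ee_pos: [0.3695, -0.3036, 0.1981]
tcp_rot: [0.747, 0.665, 0.011, -0.007]
force: [0.9, 0.3, -0.6]
opening: 0.547
```

```bash
python3 plan.py - - - - 1; python3 look.py scene s42.png 160 310 200 430 3.4; python3 look.py top t42.png 130 240 160 450 2.7; cp sceneL.npy sF.npy; cp topL.npy tF.npy; cp topLD.npy tFD.npy
```

```text
at [ 0.3695 -0.3036  0.1981] yaw 1.4543 open 0.547 F [ 0.9  0.3 -0.6] t 79.45 q [-0.95  0.27  1.5   0.02  1.38 -0.84]
[0.0, 0.0, -0.0, -0.0]
toolz [ 0.0071  0.0254 -0.9997]
```

View pics/s42.png

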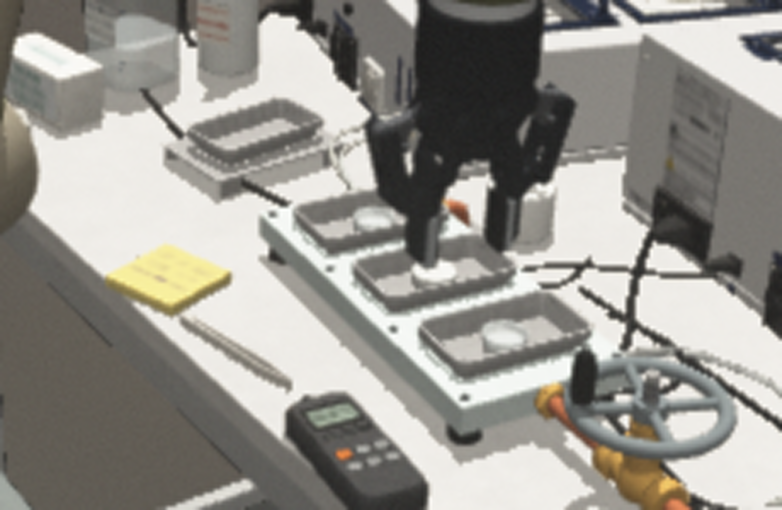

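View pics/t42.png

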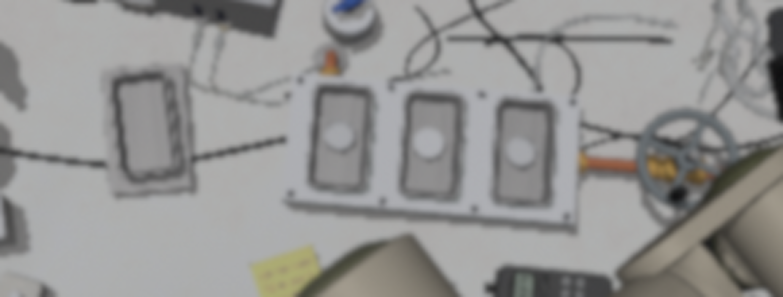

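```bash
python3 - <<'E'
from h import *
p=np.load('tF.npy'); d=np.load('tFD.npy'); W=world('top',d); G=gradmap(p)
for y in(-.105,0,.105):
    b=place(np.array([[0,y,.056]]),[.5377,-.0692,-.110])[0]
    q,s=fit(G,'top',rect(.124,.07,.056,r=.01),[b[0],b[1],-.11],rng=(.008,.008,.05))
    loc=lambda P:(np.c_[(P[:,0]-q[0])*np.cos(-.11)+(P[:,1]-q[1])*np.sin(-.11),-(P[:,0]-q[0])*np.sin(-.11)+(P[:,1]-q[1])*np.cos(-.11)])
    P=W.reshape(-1,3); P=P[np.isfinite(P[:,2])]; L=loc(P)
    R=P[:,2]
    def med(m): return round(float(np.median(R[m])*1000),1),int(m.sum())
    fl=[med((L[:,0]>a)&(L[:,0]<a+.025)&(abs(L[:,1])<.02)) for a in(-.05,.025)]
    di=[med((np.hypot(L[:,0]-dx,L[:,1])<.009)) for dx in(0,)]
    print('bay',b[:2].round(4),'tray',q.round(4),'floor -x,+x',fl,'dish top',di)
a=np.load('topP.npy')
for n,(y0,y1,x0,x1) in dict(pad=(220,250,250,285),therm=(228,250,340,388),tweez=(232,246,286,330),box=(198,228,118,165),tally=(230,250,153,180)).items():
    print(n,np.abs(a[y0:y1,x0:x1]-p[y0:y1,x0:x1]).mean().round(1))
E
python3 -c "
import cv2,numpy as np
p=np.load('tF.npy');cv2.imwrite('pics/t43.png',p[:,:,::-1])"
```

```text
bay [ 0.5262 -0.1736] tray [ 0.5239 -0.1734 -0.0985] floor -x,+x [(37.0, 100), (36.6, 102)] dish top [(48.3, 25)]
bay [ 0.5377 -0.0692] tray [ 0.5343 -0.0695 -0.1024] floor -x,+x [(36.1, 98), (36.1, 99)] dish top [(48.3, 26)]
bay [0.5492 0.0352] tray [ 0.545   0.0335 -0.1037] floor -x,+x [(36.6, 102), (36.4, 95)] dish top [(48.0, 26)]
pad 14.4
therm 3.2
tweez 32.2
box 4.1
tally 4.1[ WARN:0@0.026] global loadsave.cpp:1063 imwrite_ Unsupported depth image for selected encoder is fallbacked to CV_8U.
```

View pics/t43.png

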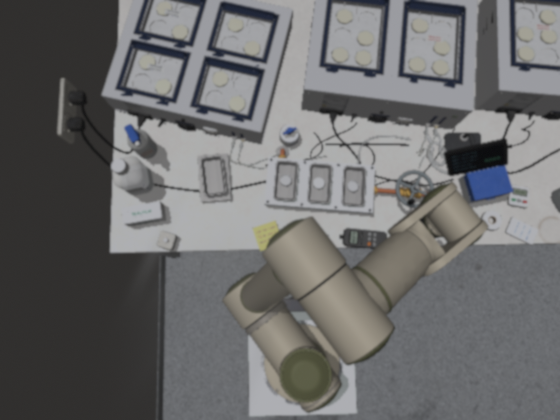

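The tray floors read 36–37 mm at both ends, where 35.6 mm is expected, and the dish tops about 48 mm, where 47.6 mm is expected. Everything is seated flat, and the robot touches nothing. Handing in.

```bash
python3 -c "
from rig import job,manip
print(manip.get_state()['force'],manip.get_state()['time']); print(job.hand_in())"
```

```text
[-0.57391869  0.67822416 -0.10451252] 79.75
the job is handed in; nothing more can be done
None
```

All three dishes are loaded, each in its own tray in its own bay. The valve was opened to its stop and turned back a quarter turn. I handed the job in at about 80 s with the gripper clear of everything.

- **Trays and dishes:** I lifted three trays one at a time; each time the next one stayed down. The spare tray is still on its stand. In the last depth check the tray floors read 36–37 mm at both ends (35.6 expected) and the dish tops about 48 mm (47.6 expected), so everything is flat.
- **Valve:** I cranked counter-clockwise about 830°, until the force jumped to 56 N. A second gentle push moved it no further. I then turned it back about 90°, released the handle and lifted clear.

What disagreed or went wrong:
- **Fingertip position:** the tips were about 28 mm behind the TCP with the fingers about 70 mm apart. From the interface text I expected them about 11 mm ahead. I corrected for this after touching the bench with about 80 N at the fingertips.
- **First tray:** the far finger came down on its rim twice, at about 5 N, because I had the stack's y position wrong by a few millimetres. Nothing visibly moved.
- **Dish 3:** it was found pushed about 3 cm toward the note pad. I found it again and gripped it along the pad's edge without touching the pad.
- **Tool tilt:** the tool drifted to as much as 4° off vertical during the moves, which did not affect the result.
- **Bystanders:** a before-and-after picture comparison shows the thermometer, film carton and tally counter unmoved. The arm hid part of the note pad and tweezers in that comparison; the side view shows them where they were.

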